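# Load the steriliser basket and run it to the stop

### The arm

A 6-joint arm with a two-finger parallel gripper is mounted at the origin on the work surface. World frame = base frame: x ahead of the robot, y to its left, z up, the work surface at z = 0. Lengths are in m, angles in rad, forces in N, time in s.
With the tool pointing down it reaches from about 0.375 to 0.9 m from the base axis. Payload 3.1 kg.
Tool frame: the origin (TCP) lies at the very end of the fingers, on their centre line; the grasp point (between the pads) lies 19 mm behind it; z points along the fingers, y is the direction in which the jaws open and shut (so a half turn about z gives the same grasp; the last joint's range is limited). The gripper opens to 87 mm and grips with 3 to 60 N. Pads are 19 mm wide; open, the fingers measure 117 mm over their backs; the gripper's body (75 mm by 190 mm) begins 51 mm behind the grasp point.
Start: joints at [-1.484, 0.527, 1.433, -0, 1.181, -0.178], TCP at [0.164, -0.603, 0.199] pointing down, gripper open.
Joint ranges: [-3.08, 3.08], [-0.75, 2.2], [0.22, 2.44], [-1.43, 4.57], [0, 2.65], [-2.85, 2.85]. Speed limits (rad/s): [2.79, 2.79, 3.14, 3.14, 3.14, 3.14].

### API

Orientations are given as a unit quaternion [x, y, z, w].
In Python, from rig import robot gives the robot as it stands. The module is installed in compiled form; this text tells all that it offers.
- The arm moves only by the tool send_rows, never from a script. Its argument "deltas" is a list of rows, each an object of numbers: "tx", "ty", "tz": the shift along the tool's x, y, z in cm; "rx", "ry", "rz": the turn, a rotation vector about the tool's x, y, z in rad. A call has 1 to 5 rows; each row is the pose to reach, as a shift and turn from the pose commanded when the call began, along the tool's axes at that moment; what a row does not reach only later rows make up. A row lasts 1/12 s, in which the tool goes at most 41.7 mm and 7.16 degrees, less where a joint would pass 70% of its speed; a pose out of reach is approached as far as the arm can. A call with a gripper value outside its range is refused whole. "claw" is the finger opening in cm, from 0 to 8.7, set as the call begins (left out, the last holds). The fingers move at their own pace and stop on an object; "squeeze" is the grip in N (left out, the last holds). Time passes only in rows, so rows that repeat a pose let the fingers close. It gives the time, the measured TCP pose, the force and the opening at its end, in the units of the state.
- robot.get_obs(): the state, without advancing time (a new reading comes with each control period).
- robot.camera(name): name is "scene" or "top" or "wrist"; returns a dict with "color" (384x512x3 uint8, red, green, blue), "z_map" (384x512 float32, m along the optical axis (not along the pixel's ray), 0 where there is no reading), "intrinsics" (3x3 intrinsics, pixels), "R" (3x3) and "t" (3): a world point X has camera coordinates R X + t; the wrist camera has in their place "tool_from_camera" (4x4, takes a point from camera to tool coordinates, whose origin is the TCP and whose axes are the flange's). Camera axes: x right, y down, z forward; pixel columns grow to the right and rows downward; lengths in m; the calibration is good to about 2 mm. A picture is of the moment at which its call begins: read the wrist's pose just before it.
- robot.hand_in(): hands the job in, once; it reports no verdict.
Trained networks look in the newest picture that a camera, given by its name, has taken for a name from the list of things; names that differ only in an ending like _2 or _b are one class to them, and where a whole thing is asked for, a point or a joint stands for the part that bears it (a point fixed in the world has none). Each returns a list of dicts, best first, with "p" (0 to 1); they miss things now and then, are a little off and sometimes report something else, mostly with a low value. They report only what shows in the picture. A call takes as long as a camera call. They do not tell look-alikes from the thing itself.
- robot.outline_of(label, camera): "pixels" (384x512 bool, what is visible of it) and "xy" ([column, row] in pixels, amid what is visible of it).
- robot.tip_of(label, camera): "xy" ([column, row] in pixels: a listed point, or the origin of a listed thing).
The state is a dict: "time": time; "q": joint angles; "joint_velocities": joint speeds; "joint_torque": joint torques, N m; "position": TCP position; "tool_rot": TCP orientation; "ft_force": force on the tool from outside, world axes, zero at the start; "moment": the same for the moment, N m; "grip_width": finger opening in m.
Only numpy, scipy, OpenCV 4.12 (cv2) and the standard library are available. Lean on these libraries where they do the work, as an engineer would, in place of code of your own. Each camera call takes 0.05 s, during which the arm holds its last target.

### The job

Get the steriliser load ready: the square bottle has tipped over, so stand it upright on the bench and let go of it before it goes in the basket. Load all three things into the wire basket - the bottle and the conical flask standing upright, the scoop lying flat on the basket's floor - setting the glass down without dropping it, and only when all three are in, slide the basket gently along its track fully home against the stop. Do not move the Petri dishes or the marker pen.

Things in the scene. Friction and masses are not known exactly. Their poses are not given: they have to be found in the camera images.
- bottle: Square amber glass bottle, 110 mm long, lying on a flat side at the start, cap away from the robot. Body 54 x 54 mm, 78 mm long; then 4 mm of neck and flared rim (40 mm), then a round grey cap, diameter 36 mm. 0.17 to 0.34 kg. Origin on its centre line, 55 mm from either end; +x from base to cap, y and z square to the flat sides. Origin 27 mm above the bench lying, 55 mm standing.
- flask: Conical clear glass flask with a dark rubber stopper, standing upright, 110 mm tall. Base 68 mm in diameter, tapering to the neck at 66 mm up; from there up neck and stopper are 30 mm in diameter. 0.11 to 0.23 kg. Origin at the centre of its underside, +z up.
- scoop: Steel hand scoop lying on the bench, 150 mm long. Straight round handle, 16 mm in diameter, over x = -75 to +17 mm, its axis 8 mm above the underside; open trough 40 mm wide, at most 22 mm high, over x = +15 to +75 mm. Balances near x = +5 mm. 0.08 to 0.17 kg. Origin at mid length, at the underside; +x to the trough, +z up.
- basket_in (a point): Centre of the wire basket's inner floor, 35 mm above the bench. x and y run along the basket's sides, z up. Inside 200 mm (x) by 220 mm (y), walls 70 mm high and 6 mm thick. The basket runs on a fixed track and slides along its own -y.
- basket_handle (a point): Middle of the steel bar handle over the basket's +y wall: a level bar 118 mm long along the basket's x, 12 mm thick along y, 14 mm high, centre 140 mm above the bench and 119 mm from basket_in along +y. It stands on two 8 mm posts, 55 mm either side of its middle. Pinch it from above across its thickness, or push it.
- basket (a joint): Slide of the basket along its track in m, growing as it moves along its own -y (to the robot's right). 0.17 = against the stop. It stays where it is left; friction about 2.5 N. It starts at 0 to 0.04.
- marker: Black marker pen with grey cap, 140 x 18 x 16 mm, lying on the bench; leave it alone. Origin at the middle, underside.
- dish: Single closed Petri dish, 92 mm in diameter, 16 mm high; leave it alone. Origin at the centre of its underside.
- dishes: Pile of three closed Petri dishes, 92 mm in diameter, 50 mm high; leave it alone. Origin at the centre of its underside.
Not all that is in view belongs to the job. What is shaped like the scoop but orange is not meant.

How it is judged:
By the outcome, as a careful person would: the job done as asked, in the order asked, and still so for the second after the job is handed in, with the robot touching nothing.
It also fails if it takes over 72 s, if anything falls off the work surface, if the arm or the gripper's body presses on something with over 40 N, if the wrist force passes 120 N, or if a joint passes its speed limit or range.

## Working session

There is one attempt and no reset: what is moved stays moved. The work goes in short steps, Python scripts to look and compute and a tool call to move; the robot and the scene stay as the last step left them, time stands still between calls to the robot, and variables do not carry over. Pictures are saved under pics/ and viewed, and the job is handed in when it is done.

Besides the shell and the picture viewer there is one more tool, called after "Request:" as name([rows], argument=value, ...), one row to a line, values as JSON. send_rows: Moves the arm, as the interface text tells. Its arguments: {"type":"object","properties":{"deltas":{"type":"array","items":{"type":"object","properties":{"tx":{"type":"number"},"ty":{"type":"number"},"tz":{"type":"number"},"rx":{"type":"number"},"ry":{"type":"number"},"rz":{"type":"number"}}}},"claw":{"type":"number"},"squeeze":{"type":"number"}},"required":["deltas"]}

```bash
mkdir -p pics; ls
cat > h.py <<'E'
import numpy as np, cv2
from rig import robot
from scipy.spatial.transform import Rotation as Rn
def save(name, img): cv2.imwrite('pics/'+name+'.png', img[:,:,::-1])
def world(c, obs=None):
    K=c['intrinsics']; z=c['z_map']; h,w=z.shape
    u,v=np.meshgrid(np.arange(w),np.arange(h))
    P=np.stack([(u-K[0,2])/K[0,0]*z,(v-K[1,2])/K[1,1]*z,z],-1)
    if 'R' in c: W=(P-c['t'])@c['R']
    else:
        T=c['tool_from_camera']; Q=P@T[:3,:3].T+T[:3,3]
        W=Q@Rn.from_quat(obs['tool_rot']).as_matrix().T+np.array(obs['position'])
    W[z==0]=np.nan
    return W
E
python3 - <<'E'
from h import *
o=robot.get_obs(); print(o)
for n in ['scene','top']:
    c=robot.camera(n); save(n+'0',c['color']); W=world(c); np.savez('/tmp/'+n,W=W,col=c['color'])
    print(n,c['R'],c['t'])
    for l in ['bottle','flask','scoop','basket','basket_in','basket_handle','marker','dish','dishes']:
        for f in (robot.outline_of,robot.tip_of):
            try:
                for d in f(l,n)[:3]:
                    u,v=np.round(d['xy']).astype(int); 
                    s=''
                    if 'pixels' in d:
                        s=np.nanmedian(W[d['pixels']],0).round(3)
                    print(l,f.__name__,round(d['p'],2),u,v,W[v,u].round(3),s)
            except Exception as e: print(l,f.__name__,e)
E
```

```text
pics
{'time': 0.0, 'q': array([-1.48450615e+00,  5.28465167e-01,  1.43389971e+00, -3.19428128e-05,
        1.18139781e+00, -1.78524956e-01]), 'joint_velocities': array([-1.47572350e-03, -5.88048895e-04,  1.12646465e-04, -3.24571296e-04,
       -6.92939920e-04, -5.23509649e-05]), 'joint_torque': array([ 2.14809996e-03, -4.40027189e+01, -1.76596212e+01,  6.34052069e-02,
        5.82820375e-02, -1.52560065e-04]), 'position': array([ 0.16351687, -0.60241717,  0.19787313]), 'tool_rot': array([ 9.91245531e-01,  1.32026964e-01,  3.52669392e-05, -1.08454382e-03]), 'ft_force': array([ 0.06891075,  0.27441243, -0.79285774]), 'moment': array([0.03012567, 0.0076233 , 0.05303033]), 'grip_width': 0.08669918169477817}
scene [[-0.34491854  0.93846871  0.01754069]
 [ 0.49628368  0.19819886 -0.84523353]
 [-0.79670177 -0.28283156 -0.53410917]] [ 0.01474344 -0.19198879  1.82330789]
bottle call 0.65 332 239 [0.569 0.401 0.047] [0.563 0.398 0.049]
bottle call 0.72 332 240 [0.573 0.402 0.047] 
flask call 0.69 282 225 [0.566 0.261 0.052] [0.56  0.258 0.044]
flask call 0.72 280 234 [0.57  0.258 0.023] 
scoop
[... 2179 characters left out ...]
1] [0.397 0.173 0.016]
basket call it knows: basket_handle, basket_in, bottle, dish, dishes, flask, marker, scoop
basket_in call 0.95 358 175 [ 0.578 -0.171  0.032] [ 0.568 -0.166  0.036]
basket_in call 0.88 355 180 [ 0.56  -0.158  0.043] 
basket_handle call 0.67 359 178 [ 0.567 -0.172  0.037] [ 0.57  -0.165  0.036]
basket_handle call 0.8 321 176 [ 0.549 -0.039  0.147] 
marker call 0.62 246 237 [0.388 0.173 0.019] [0.392 0.173 0.015]
marker call 0.56 245 236 [0.391 0.176 0.02 ] 
dish call 0.76 186 260 [0.318 0.354 0.019] [0.324 0.36  0.017]
dish call 0.95 185 259 [0.321 0.357 0.019] 
dishes call 0.64 196 132 [0.71  0.329 0.049] [0.714 0.322 0.05 ]
dishes call 0.92 196 132 [0.71  0.329 0.049]
```

Run:
```python
import cv2
a=cv2.imread('pics/top0.png');b=cv2.imread('pics/scene0.png')
cv2.imwrite('pics/top0b.png',cv2.resize(a[90:330,80:440],(800,533),interpolation=cv2.INTER_CUBIC))
cv2.imwrite('pics/scene0b.png',cv2.resize(b[110:330,80:440],(800,489),interpolation=cv2.INTER_CUBIC))
```

```text
(no output)
```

View pics/top0b.png

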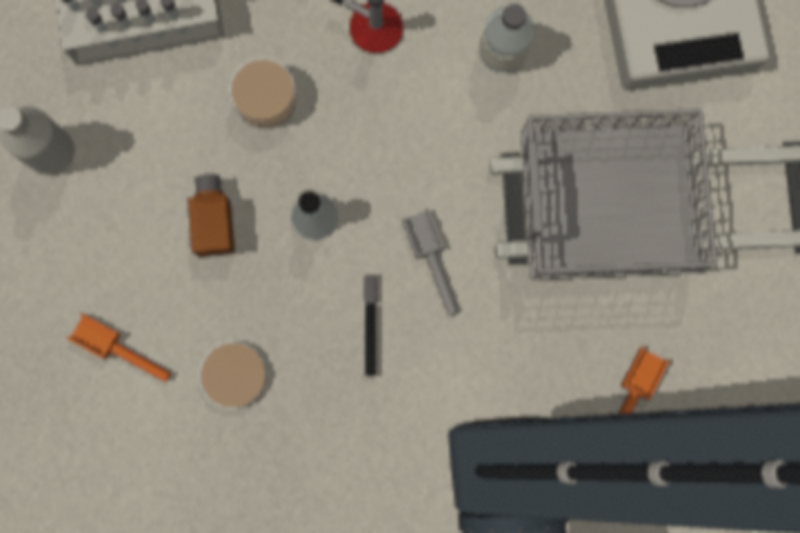

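View pics/scene0b.png

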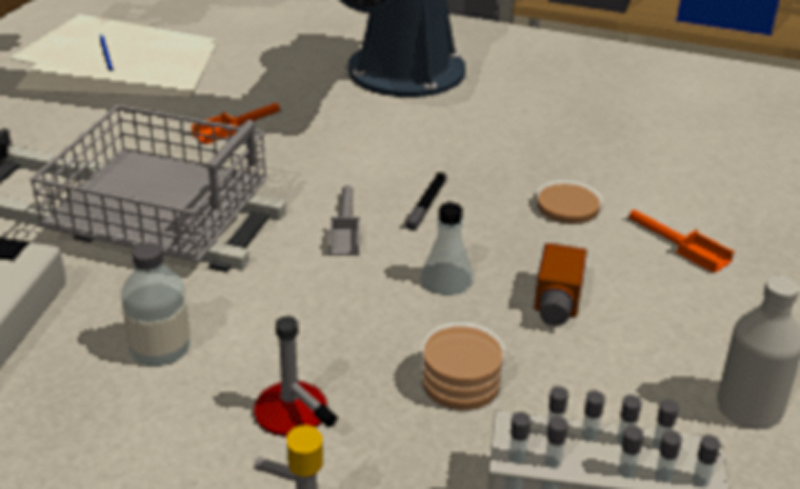

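Candidates in the top picture:
- **Scoop:** the grey one at (273,200) is the steel scoop. The orange ones at (127,244) and (367,258) are look-alikes.
- **Bottle:** the amber square one lying at (173,186). The grey bottles are standing and are not meant.
- **Flask:** dark stopper, at (222,187).

Next I'll confirm in an enlarged crop and measure the geometry.

Run:
```python
from h import *
d=np.load('/tmp/top.npz');W=d['W'];col=d['col']
robot.camera('top')
crop=col[140:260,140:320]; save('crop1',cv2.resize(crop,(800,533),interpolation=cv2.INTER_CUBIC))
def pts(m): 
    p=W[m]; return p[~np.isnan(p).any(1)]
x,y,z=W[...,0],W[...,1],W[...,2]
# bench check
m=(abs(x-.45)<.05)&(abs(y-.3)<.03); print('bench z',np.nanmedian(z[m]))
# bottle
m=(abs(x-.54)<.09)&(abs(y-.395)<.06)&(z>.045); p=pts(m); r=cv2.minAreaRect((p[:,:2]*1000).astype(np.float32)); print('bottle top',r,np.median(p[:,2]))
print(cv2.boxPoints(r))
m=(abs(x-.54)<.1)&(abs(y-.395)<.06)&(z>.025); p=pts(m); r=cv2.minAreaRect((p[:,:2]*1000).astype(np.float32)); print('bottle all',r); print(cv2.boxPoints(r))
# flask stopper
m=(abs(x-.53)<.06)&(abs(y-.25)<.06)&(z>.1); p=pts(m); print('stopper',p.mean(0),np.ptp(p,axis=0),len(p))
# scoop
m=(abs(x-.5)<.09)&(abs(y-.09)<.06)&(z>.004); p=pts(m); 
r=cv2.minAreaRect((p[:,:2]*1000).astype(np.float32)); print('scoop',r); print(cv2.boxPoints(r))
# handle
m=(abs(x-.56)<.12)&(abs(y+.04)<.05)&(z>.13); p=pts(m); r=cv2.minAreaRect((p[:,:2]*1000).astype(np.float32)); print('handle',r,np.median(p[:,2])); print(cv2.boxPoints(r))
# floor
m=(abs(x-.56)<.14)&(abs(y+.16)<.14)&(abs(z-.035)<.006); p=pts(m); r=cv2.minAreaRect((p[:,:2]*1000).astype(np.float32)); print('floor',r,np.median(p[:,2])); print(cv2.boxPoints(r))
m=(abs(x-.56)<.17)&(abs(y+.16)<.17)&(abs(z-.1)<.008); p=pts(m); r=cv2.minAreaRect((p[:,:2]*1000).astype(np.float32)); print('rim',r,np.median(p[:,2])); print(cv2.boxPoints(r))
```

```text
bench z 0.0008049895291877517
bottle top ((542.71728515625, 394.31658935546875), (108.20079803466797, 54.42853927612305), 5.701292991638184) 0.05419952514617614
[[486.18094 416.0218 ]
 [491.58804 361.8625 ]
 [599.25366 372.6114 ]
 [593.84656 426.7707 ]]
bottle all ((543.4144897460938, 394.17657470703125), (110.34832763671875, 55.09929656982422), 6.02358865737915)
[[485.65396 415.78427]
 [491.43594 360.98917]
 [601.17505 372.56888]
 [595.39307 427.36398]]
stopper [0.5452713  0.25194599 0.1103826 ] [0.03055426 0.02659803 0.01643926] 86
scoop ((499.9967956542969, 89.7551498413086), (179.80300903320312, 117.80677032470703), 0.003230891190469265)
[[410.09198  148.65347 ]
 [410.09863   30.846695]
 [589.9016    30.856827]
 [589.89496  148.6636  ]]
handle ((557.8846435546875, -38.08905029296875), (117.53775024414062, 12.490519523620605), 2.3298463821411133) 0.14626172305727034
[[498.91043  -34.23804 ]
 [499.41824  -46.718235]
 [616.8589   -41.94006 ]
 [616.3511   -29.459866]]
floor ((563.3236083984375, -147.63919067382812), (213.4141082763672, 251.02011108398438), 2.2665293216705322) 0.035446557591071376
[[ 451.73636   -26.447384]
 [ 461.66373  -277.27112 ]
 [ 674.9109   -268.831   ]
 [ 664.9835    -18.007263]]
rim ((563.8914184570312, -154.2060546875), (213.8343505859375, 240.0043182373047), 2.2159273624420166) 0.10444182574370886
[[ 452.41425   -38.427647]
 [ 461.69415  -278.25247 ]
 [ 675.3686   -269.98447 ]
 [ 666.0887    -30.159637]]
```

View pics/crop1.png

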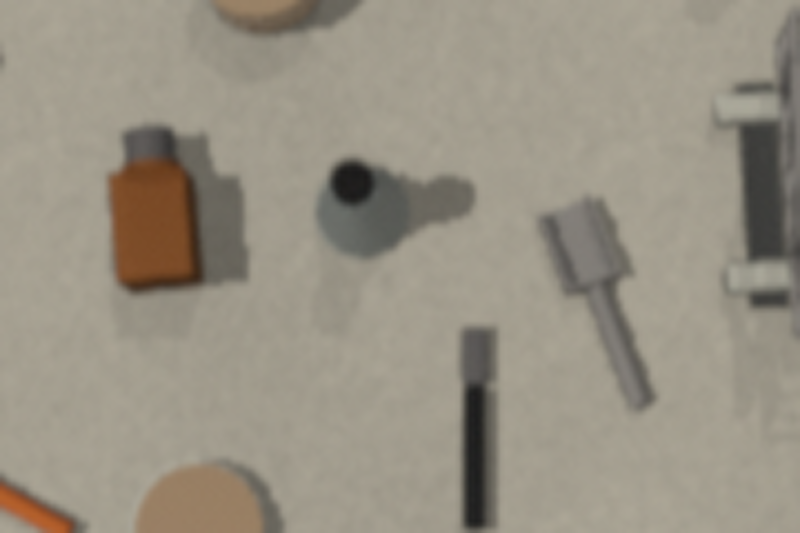

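Run:
```python
from h import *
d=np.load('/tmp/top.npz');W=d['W']
for n in ['scoop']:
  for o in robot.outline_of(n,'top'):
    if abs(o['xy'][0]-273)<8:
        p=W[o['pixels']]; p=p[~np.isnan(p).any(1)]
        r=cv2.minAreaRect((p[:,:2]*1000).astype(np.float32)); print(r, cv2.boxPoints(r))
        m=o['pixels']
        q=p[p[:,0]<.49]; print('handle pts',len(q),q[:,:2].min(0),q[:,:2].max(0),np.median(q[:,2]))
        vx,vy,cx,cy=cv2.fitLine(q[:,:2].astype(np.float32),cv2.DIST_L2,0,.01,.01).ravel(); print(vx,vy,cx,cy,np.degrees(np.arctan2(vy,vx)))
        h=p[:,:2]-np.array([cx,cy]); s=h@np.array([vx,vy]); t=h@np.array([-vy,vx])
        print('along',s.min(),s.max(),'perp',t.min(),t.max())
```

```text
((478.7105712890625, 84.55012512207031), (148.34136962890625, 39.5407829284668), 21.021799087524414) [[402.38428   76.397934]
 [416.56848   39.48883 ]
 [555.03687   92.70232 ]
 [540.85266  129.61142 ]]
handle pts 160 [0.40939589 0.05309554] [0.4899804  0.10906813] 0.014236195061669593
0.91081977 0.4128042 0.45075312 0.07497508 24.381111
along -0.04468371773993065 0.10371536367292504 perp -0.02557916259501378 0.015749612169597194
```

```bash
cat >> h.py <<'E'
def tdown(yaw, tilt=0.0):
    # tool x at yaw, z down; tilt about tool y (rad, + tips tool z toward tool x)
    return Rn.from_euler('z',yaw)*Rn.from_euler('x',np.pi)*Rn.from_euler('y',tilt)
def plan(*targets):
    """targets: (pos, Rot). prints deltas chained from measured pose"""
    o=robot.get_obs(); p=np.array(o['position']); R=Rn.from_quat(o['tool_rot'])
    print('t %.2f p %s q %s F %s g %.4f'%(o['time'],p.round(4),o['q'].round(3),np.round(o['ft_force'],1),o['grip_width']))
    open('log.txt','a').write(repr((list(o['q']),list(p),list(o['tool_rot'])))+'\n')
    for tp,tR in targets:
        d=R.inv().apply(np.array(tp)-p)*100; r=(R.inv()*tR).as_rotvec()
        print('cm',d.round(2),'|%.1f|'%np.linalg.norm(d),'rad',r.round(3),'rows>=%d'%np.ceil(max(np.linalg.norm(d)/4.17,np.degrees(np.linalg.norm(r))/7.16)))
        p=np.array(tp);R=tR
E
python3 - <<'E'
from h import *
y=np.radians(21.5)
plan(([.29,-.45,.2],tdown(y)),([.42,-.3,.2],tdown(y)),([.46,-.1,.2],tdown(y)),([.474,.083,.15],tdown(y)),([.474,.083,.004],tdown(y)))
E
```

```text
t 1.90 p [ 0.1636 -0.6032  0.1988] q [-1.484  0.528  1.433  0.     1.181 -0.178] F [0.  0.8 0.4] g 0.0870
cm [ 16.21 -11.48  -0.11] |19.9| rad [-0.   -0.   -0.11] rows>=5
cm [17.59 -9.19 -0.  ] |19.8| rad [0. 0. 0.] rows>=5
cm [ 11.05 -17.14  -0.  ] |20.4| rad [0. 0. 0.] rows>=5
cm [  8.01 -16.51   5.  ] |19.0| rad [0. 0. 0.] rows>=5
cm [ 0.  -0.  14.6] |14.6| rad [0. 0. 0.] rows>=4
```

Request:
send_rows([
  {"tx":16.2,"ty":-11.5,"rz":-0.11},
  {"tx":16.2,"ty":-11.5,"rz":-0.11},
  {"tx":16.2,"ty":-11.5,"rz":-0.11},
  {"tx":16.2,"ty":-11.5,"rz":-0.11},
  {"tx":16.2,"ty":-11.5,"rz":-0.11},
], claw=4)

```text
schema error: expected keys tx, ty, tz, rx, ry, rz
```

Request:
send_rows([
  {"tx":17.6,"ty":-9.2},
  {"tx":17.6,"ty":-9.2},
  {"tx":17.6,"ty":-9.2},
  {"tx":17.6,"ty":-9.2},
  {"tx":17.6,"ty":-9.2},
])

```text
schema error: expected keys tx, ty, tz, rx, ry, rz
```

Request:
send_rows([
  {"tx":11,"ty":-17.1},
  {"tx":11,"ty":-17.1},
  {"tx":11,"ty":-17.1},
  {"tx":11,"ty":-17.1},
  {"tx":11,"ty":-17.1},
])

```text
schema error: expected keys tx, ty, tz, rx, ry, rz
```

Request:
send_rows([
  {"tx":8,"ty":-16.5,"tz":5},
  {"tx":8,"ty":-16.5,"tz":5},
  {"tx":8,"ty":-16.5,"tz":5},
  {"tx":8,"ty":-16.5,"tz":5},
  {"tx":8,"ty":-16.5,"tz":5},
])

```text
schema error: expected keys tx, ty, tz, rx, ry, rz
```

All six keys are required.

Request:
send_rows([
  {"tx":16.2,"ty":-11.5,"tz":0,"rx":0,"ry":0,"rz":-0.11},
  {"tx":16.2,"ty":-11.5,"tz":0,"rx":0,"ry":0,"rz":-0.11},
  {"tx":16.2,"ty":-11.5,"tz":0,"rx":0,"ry":0,"rz":-0.11},
  {"tx":16.2,"ty":-11.5,"tz":0,"rx":0,"ry":0,"rz":-0.11},
  {"tx":16.2,"ty":-11.5,"tz":0,"rx":0,"ry":0,"rz":-0.11},
], claw=4)

```text
time: 2.32
position: [0.2911, -0.4469, 0.1988]
tool_rot: [0.982, 0.187, 0.0, -0.001]
ft_force: [-0.1, -0.1, 0.7]
grip_width: 0.0615
```

Request:
send_rows([
  {"tx":17.6,"ty":-9.2,"tz":0,"rx":0,"ry":0,"rz":0},
  {"tx":17.6,"ty":-9.2,"tz":0,"rx":0,"ry":0,"rz":0},
  {"tx":17.6,"ty":-9.2,"tz":0,"rx":0,"ry":0,"rz":0},
  {"tx":17.6,"ty":-9.2,"tz":0,"rx":0,"ry":0,"rz":0},
  {"tx":17.6,"ty":-9.2,"tz":0,"rx":0,"ry":0,"rz":0},
])

```text
time: 2.73
position: [0.4214, -0.2971, 0.1991]
tool_rot: [0.982, 0.187, 0.0, -0.0]
ft_force: [-0.2, -0.6, 1.2]
grip_width: 0.0405
```

Request:
send_rows([
  {"tx":11,"ty":-17.1,"tz":0,"rx":0,"ry":0,"rz":0},
  {"tx":11,"ty":-17.1,"tz":0,"rx":0,"ry":0,"rz":0},
  {"tx":11,"ty":-17.1,"tz":0,"rx":0,"ry":0,"rz":0},
  {"tx":11,"ty":-17.1,"tz":0,"rx":0,"ry":0,"rz":0},
  {"tx":11,"ty":-17.1,"tz":0,"rx":0,"ry":0,"rz":0},
])

```text
time: 3.15
position: [0.4597, -0.0979, 0.199]
tool_rot: [0.982, 0.186, 0.0, -0.0]
ft_force: [0.0, -0.2, 0.5]
grip_width: 0.0398
```

Request:
send_rows([
  {"tx":8,"ty":-16.5,"tz":5,"rx":0,"ry":0,"rz":0},
  {"tx":8,"ty":-16.5,"tz":5,"rx":0,"ry":0,"rz":0},
  {"tx":8,"ty":-16.5,"tz":5,"rx":0,"ry":0,"rz":0},
  {"tx":8,"ty":-16.5,"tz":5,"rx":0,"ry":0,"rz":0},
  {"tx":8,"ty":-16.5,"tz":5,"rx":0,"ry":0,"rz":0},
])

```text
time: 3.57
position: [0.4729, 0.0861, 0.1481]
tool_rot: [0.982, 0.187, -0.0, -0.001]
ft_force: [-0.6, -0.1, 0.6]
grip_width: 0.0401
```

Run:
```python
from h import *
y=np.radians(21.5)
plan(([.474,.083,.12],tdown(y)),([.474,.083,.004],tdown(y)))
c=robot.camera('wrist'); o=robot.get_obs(); save('w1',c['color']); W=world(c,o); plan()
m=(W[...,2]>.006)&(W[...,2]<.03); p=W[m]; q=p[(abs(p[:,0]-.45)<.04)&(abs(p[:,1]-.08)<.05)]
print(len(q)); 
if len(q)>20: print(cv2.fitLine(q[:,:2].astype(np.float32),cv2.DIST_L2,0,.01,.01).ravel())
np.savez('/tmp/w1',W=W)
```

```text
t 3.57 p [0.4729 0.0861 0.1481] q [-5.400e-02  4.130e-01  1.840e+00  1.000e-03  8.900e-01  1.139e+00] F [-0.6 -0.1  0.6] g 0.0401
cm [-0.    0.33  2.81] |2.8| rad [-0.001  0.001  0.002] rows>=1
cm [ 0.  -0.  11.6] |11.6| rad [0. 0. 0.] rows>=3
t 3.62 p [0.4724 0.0883 0.1474] q [-0.05   0.414  1.84   0.004  0.89   1.14 ] F [0.8 1.1 0.1] g 0.0401
866
[0.91158897 0.4111028  0.4528885  0.07694073]
```

View pics/w1.png

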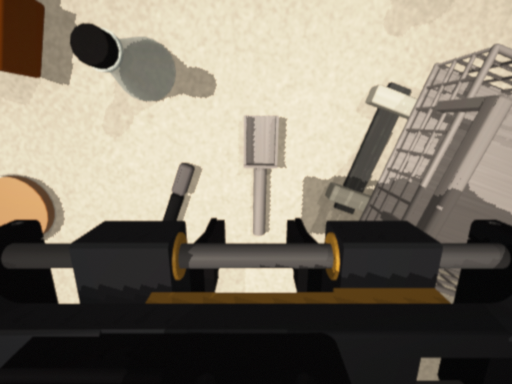

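Run:
```python
from h import *
W=np.load('/tmp/w1.npz')['W']
p=W[(W[...,2]>.003)&(W[...,2]<.03)]; p=p[(p[:,0]>.40)&(p[:,0]<.57)&(p[:,1]>.04)&(p[:,1]<.15)]
r=cv2.minAreaRect((p[:,:2]*1000).astype(np.float32)); print(len(p),r)
u=np.array([.911,.411]);v=np.array([-.411,.911])
h=p[:,:2]-[.474,.086]; s=h@u;t=h@v
for a in np.arange(-.07,.09,.015):
    k=(s>a)&(s<a+.015)
    if k.sum()>5: print(round(a,3),k.sum(),t[k].min().round(4),t[k].max().round(4),s[k].max().round(4))
y=np.radians(24)
plan(([.473,.0855,.11],tdown(y)),([.473,.0855,.004],tdown(y)))
```

```text
1373 ((476.4608154296875, 84.29342651367188), (149.4069061279297, 39.224403381347656), 21.117050170898438)
-0.07 129 -0.0052 0.0095 -0.0552
-0.055 142 -0.0072 0.0089 -0.04
-0.04 150 -0.0076 0.0081 -0.0251
-0.025 148 -0.0082 0.0075 -0.01
-0.01 143 -0.01 0.0054 0.0048
0.005 241 -0.023 0.0159 0.02
0.02 128 -0.0237 0.0158 0.0349
0.035 92 -0.024 0.0151 0.0499
0.05 100 -0.0255 0.0143 0.0649
0.065 81 -0.0257 0.0134 0.0769
t 3.62 p [0.4724 0.0883 0.1474] q [-0.05   0.414  1.84   0.004  0.89   1.14 ] F [0.8 1.1 0.1] g 0.0401
cm [-0.04  0.29  3.74] |3.8| rad [-0.004  0.001 -0.04 ] rows>=1
cm [ 0.  -0.  10.6] |10.6| rad [0. 0. 0.] rows>=3
```

Run:
```python
from h import *
y=np.radians(21.5)
plan(([.473,.083,.06],tdown(y)),([.473,.083,.004],tdown(y)))
```

```text
t 3.62 p [0.4724 0.0883 0.1474] q [-0.05   0.414  1.84   0.004  0.89   1.14 ] F [0.8 1.1 0.1] g 0.0401
cm [-0.13  0.54  8.74] |8.8| rad [-0.004  0.001  0.003] rows>=3
cm [ 0.  -0.   5.6] |5.6| rad [0. 0. 0.] rows>=2
```

Request:
send_rows([
  {"tx":0,"ty":0,"tz":4,"rx":0,"ry":0,"rz":0},
  {"tx":0,"ty":0,"tz":8,"rx":0,"ry":0,"rz":0},
  {"tx":0,"ty":0,"tz":8,"rx":0,"ry":0,"rz":0},
  {"tx":0,"ty":0,"tz":8,"rx":0,"ry":0,"rz":0},
])

```text
time: 3.95
position: [0.4718, 0.0824, 0.0672]
tool_rot: [0.982, 0.186, -0.003, -0.001]
ft_force: [0.8, 0.2, 0.3]
grip_width: 0.04
```

Run:
```python
from h import *
y=np.radians(21.5)
plan(([.473,.083,.004],tdown(y)))
```

```text
t 3.95 p [0.4718 0.0824 0.0672] q [-0.061  0.558  1.906 -0.     0.684  1.135] F [0.8 0.2 0.3] g 0.0400
cm [0.17 0.01 6.31] |6.3| rad [-0.003  0.006 -0.   ] rows>=2
```

Request:
send_rows([
  {"tx":0.2,"ty":0,"tz":3,"rx":0,"ry":0,"rz":0},
  {"tx":0.2,"ty":0,"tz":5.5,"rx":0,"ry":0,"rz":0},
  {"tx":0.2,"ty":0,"tz":6.3,"rx":0,"ry":0,"rz":0},
  {"tx":0.2,"ty":0,"tz":6.3,"rx":0,"ry":0,"rz":0},
])

```text
time: 4.28
position: [0.4762, 0.0828, 0.0068]
tool_rot: [0.983, 0.186, 0.0, 0.0]
ft_force: [-1.3, -0.5, 0.2]
grip_width: 0.0403
```

Request:
send_rows([
  {"tx":0,"ty":0,"tz":0,"rx":0,"ry":0,"rz":0},
  {"tx":0,"ty":0,"tz":0,"rx":0,"ry":0,"rz":0},
  {"tx":0,"ty":0,"tz":0,"rx":0,"ry":0,"rz":0},
  {"tx":0,"ty":0,"tz":0,"rx":0,"ry":0,"rz":0},
], claw=0.5, squeeze=25)

```text
time: 4.62
position: [0.4766, 0.0831, 0.0073]
tool_rot: [0.982, 0.186, 0.001, 0.0]
ft_force: [0.4, -1.3, 0.2]
grip_width: 0.0211
```

Request:
send_rows([
  {"tx":0,"ty":0,"tz":0,"rx":0,"ry":0,"rz":0},
  {"tx":0,"ty":0,"tz":-4,"rx":0,"ry":0,"rz":0},
  {"tx":0,"ty":0,"tz":-8,"rx":0,"ry":0,"rz":0},
  {"tx":0,"ty":0,"tz":-12,"rx":0,"ry":0,"rz":0},
  {"tx":0,"ty":0,"tz":-15,"rx":0,"ry":0,"rz":0},
])

```text
time: 5.03
position: [0.4761, 0.0833, 0.1586]
tool_rot: [0.982, 0.186, 0.001, 0.0]
ft_force: [0.2, -0.1, -0.1]
grip_width: 0.0052
```

Run:
```python
from h import *
c=robot.camera('top'); save('top2',c['color'][120:300,220:440]); W=world(c)
b=np.radians(2.3); ux=np.array([np.cos(b),np.sin(b),0]); uy=np.array([-np.sin(b),np.cos(b),0]); C=np.array([.5632,-.156,0])
T=C+ux*0-uy*.075; print(T)
plan((T+[0,0,.18],tdown(b)),(T+[0,0,.04],tdown(b)))
```

```text
[ 0.56620988 -0.23093958  0.        ]
t 5.08 p [0.4799 0.0833 0.1634] q [-0.058  0.391  1.82   0.     0.918  1.137] F [ 1.5 -0.5  2.4] g 0.0051
cm [-3.47 32.4  -1.53] |32.6| rad [ 0.003 -0.012  0.335] rows>=8
cm [ 0. -0. 14.] |14.0| rad [0. 0. 0.] rows>=4
```

View pics/top2.png

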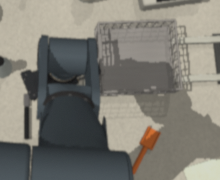

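The fingers needed more time to close, so the grasp missed. I'm reopening and looking again.

Request:
send_rows([
  {"tx":-3,"ty":0,"tz":0,"rx":0,"ry":0,"rz":0},
  {"tx":-3,"ty":0,"tz":0,"rx":0,"ry":0,"rz":0},
  {"tx":-3,"ty":0,"tz":0,"rx":0,"ry":0,"rz":0},
  {"tx":-3,"ty":0,"tz":0,"rx":0,"ry":0,"rz":0},
], claw=4)

```text
time: 5.42
position: [0.4479, 0.0722, 0.1559]
tool_rot: [0.983, 0.186, 0.0, 0.0]
ft_force: [0.1, -0.2, 0.6]
grip_width: 0.0239
```

Run:
```python
from h import *
c=robot.camera('wrist'); o=robot.get_obs(); save('w2',c['color']); W=world(c,o); plan()
p=W[(W[...,2]>.003)&(W[...,2]<.03)]; p=p[(p[:,0]>.40)&(p[:,0]<.57)&(p[:,1]>.03)&(p[:,1]<.15)]
r=cv2.minAreaRect((p[:,:2]*1000).astype(np.float32)); print(len(p),r)
```

```text
t 5.47 p [0.4483 0.0723 0.1558] q [-0.087  0.368  1.895  0.     0.877  1.109] F [-0.2  0.  -0.3] g 0.0283
1592 ((477.82745361328125, 82.62891387939453), (149.42440795898438, 39.803157806396484), 20.682315826416016)
```

View pics/w2.png

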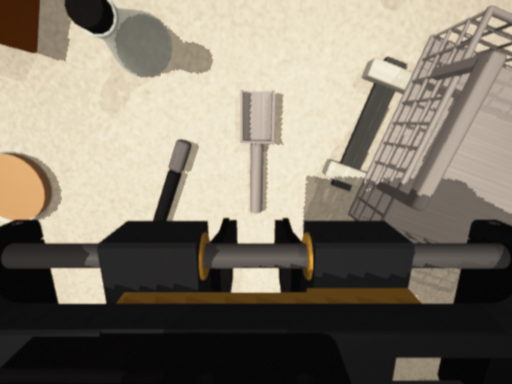

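Run:
```python
from h import *
y=np.radians(21.0)
plan(([.4745,.0822,.003],tdown(y)))
```

```text
t 5.47 p [0.4483 0.0723 0.1558] q [-0.087  0.368  1.895  0.     0.877  1.109] F [-0.2  0.  -0.3] g 0.0283
cm [ 2.79  0.03 15.28] |15.5| rad [ 0.    -0.001  0.008] rows>=4
```

Request:
send_rows([
  {"tx":2.8,"ty":0,"tz":4,"rx":0,"ry":0,"rz":0},
  {"tx":2.8,"ty":0,"tz":8,"rx":0,"ry":0,"rz":0},
  {"tx":2.8,"ty":0,"tz":12,"rx":0,"ry":0,"rz":0},
  {"tx":2.8,"ty":0,"tz":15,"rx":0,"ry":0,"rz":0},
  {"tx":2.8,"ty":0,"tz":15.2,"rx":0,"ry":0,"rz":0},
])

```text
time: 5.88
position: [0.4701, 0.0828, -0.0022]
tool_rot: [0.982, 0.186, -0.006, -0.001]
ft_force: [-1.3, 0.6, -0.2]
grip_width: 0.0394
```

Request:
send_rows([
  {"tx":0,"ty":0,"tz":0,"rx":0,"ry":0,"rz":0},
  {"tx":0,"ty":0,"tz":0,"rx":0,"ry":0,"rz":0},
  {"tx":0,"ty":0,"tz":0,"rx":0,"ry":0,"rz":0},
  {"tx":0,"ty":0,"tz":0,"rx":0,"ry":0,"rz":0},
  {"tx":0,"ty":0,"tz":0,"rx":0,"ry":0,"rz":0},
], claw=0.8, squeeze=30)

```text
time: 6.3
position: [0.4752, 0.0825, 0.0058]
tool_rot: [0.982, 0.186, 0.002, 0.001]
ft_force: [0.9, 0.1, 0.4]
grip_width: 0.0147
```

Request:
send_rows([
  {"tx":0,"ty":0,"tz":0,"rx":0,"ry":0,"rz":0},
  {"tx":0,"ty":0,"tz":0,"rx":0,"ry":0,"rz":0},
])

```text
time: 6.47
position: [0.4744, 0.0825, 0.0049]
tool_rot: [0.982, 0.186, 0.001, 0.0]
ft_force: [-0.5, -0.3, 0.3]
grip_width: 0.009
```

Run:
```python
from h import *
c=robot.camera('wrist'); save('w3',c['color']); plan()
c=robot.camera('scene'); save('s3',cv2.resize(c['color'][150:260,180:300],(800,733),interpolation=cv2.INTER_CUBIC)[:600])
```

```text
t 6.52 p [0.4742 0.0824 0.0046] q [-0.061  0.683  1.936 -0.     0.521  1.135] F [-0.3  1.  -0.1] g 0.0086
```

View pics/w3.png

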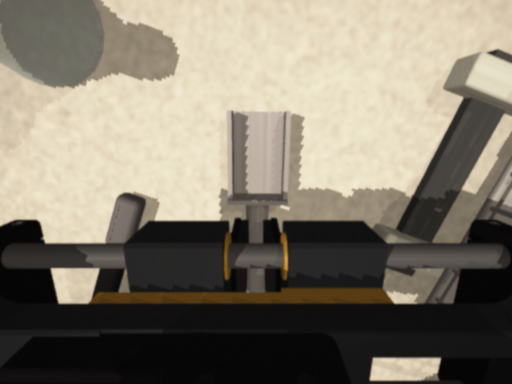

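View pics/s3.png

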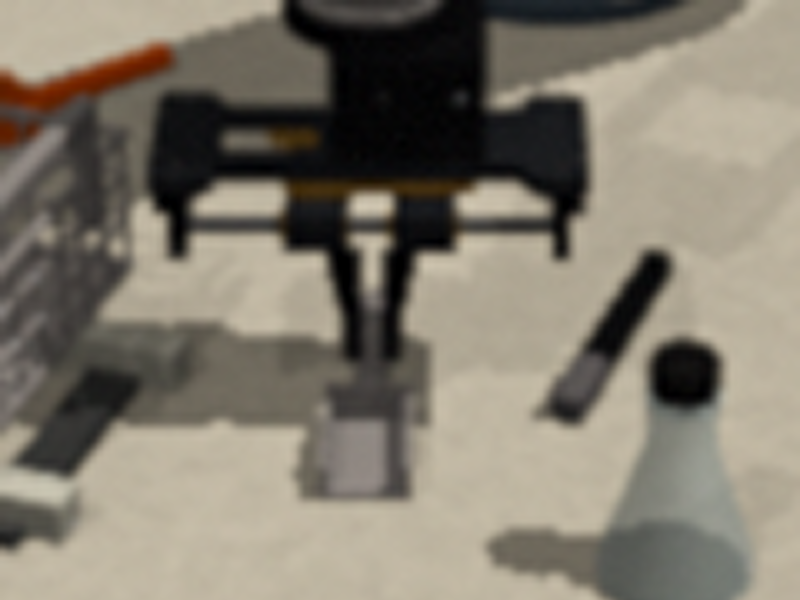

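Request:
send_rows([
  {"tx":0,"ty":0,"tz":0.1,"rx":0,"ry":0,"rz":0},
  {"tx":0,"ty":0,"tz":0.2,"rx":0,"ry":0,"rz":0},
  {"tx":0,"ty":0,"tz":0.2,"rx":0,"ry":0,"rz":0},
  {"tx":0,"ty":0,"tz":0.2,"rx":0,"ry":0,"rz":0},
], claw=0)

```text
time: 6.9
position: [0.4736, 0.0825, 0.0016]
tool_rot: [0.982, 0.186, -0.0, -0.0]
ft_force: [0.6, -1.2, 0.2]
grip_width: 0.0004
```

Run:
```python
from h import *
c=robot.camera('wrist'); save('w4',cv2.resize(c['color'][190:310,190:330],(700,600),interpolation=cv2.INTER_CUBIC)); plan()
```

```text
t 6.95 p [0.4737 0.0825 0.0017] q [-0.061  0.689  1.937  0.     0.516  1.135] F [ 0.3 -0.6  1. ] g 0.0005
```

View pics/w4.png

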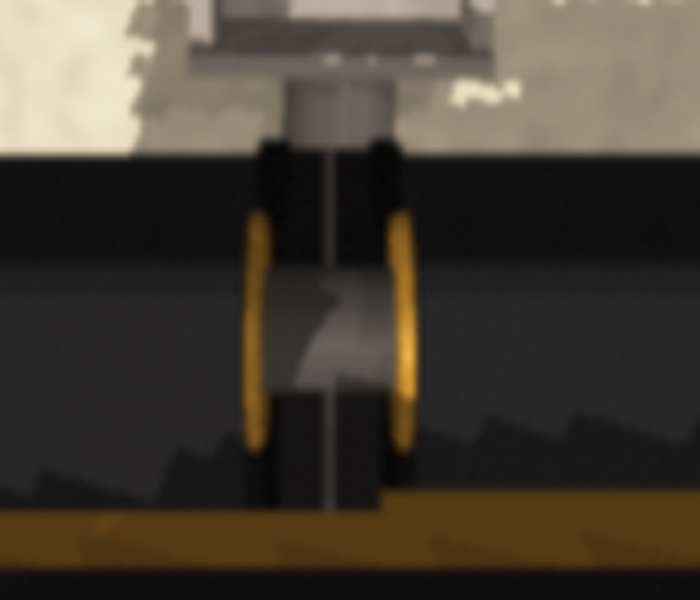

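Run:
```python
from h import *
c=robot.camera('scene'); W=world(c); plan()
col=c['color'].astype(int).sum(2)
m=(abs(W[...,0]-.474)<.03)&(abs(W[...,1]-.083)<.06)
for v in range(180,216):
    r=np.where(m[v])[0]
    if len(r): print(v,[(u,int(W[v,u,0]*1000),int(W[v,u,1]*1000),int(W[v,u,2]*1000),col[v,u]) for u in r if 226<=u<=246][::3])
save('s4',cv2.resize(c['color'][160:230,205:285],(800,700),interpolation=cv2.INTER_NEAREST)[:600])
```

```text
t 7.00 p [0.4737 0.0825 0.0017] q [-0.061  0.689  1.936  0.     0.516  1.135] F [ 1.1  0.4 -0. ] g 0.0003
180 [(np.int64(229), 502, 77, 118, np.int64(114)), (np.int64(232), 497, 84, 118, np.int64(109)), (np.int64(239), 495, 105, 121, np.int64(103)), (np.int64(242), 489, 112, 119, np.int64(93)), (np.int64(245), 484, 119, 118, np.int64(110))]
181 [(np.int64(231), 500, 82, 115, np.int64(87)), (np.int64(238), 495, 102, 117, np.int64(103)), (np.int64(241), 491, 109, 116, np.int64(80)), (np.int64(244), 491, 119, 119, np.int64(72))]
182 [(np.int64(233), 503, 90, 115, np.int64(257)), (np.int64(239), 499, 107, 117, np.int64(70)), (np.int64(242), 501, 116, 120, np.int64(85)), (np.int64(245), 496, 124, 119, np.int64(98))]
183 [(np.int64(235), 503, 96, 114, np.int64(365)), (np.int64(239), 501, 108, 115, np.int64(55)), (np.int64(243), 497, 118, 116, np.int64(70)), (np.int64(246), 499, 128, 119, np.int64(191))]
184 [(np.int64(240), 503, 111, 114, np.int64(47)), (np.int64(243), 501, 120, 114, np.int64(44)), (np.int64(246), 499, 128, 115, np.int64(127))]
185 [(np.int64(241), 501, 113, 110, np.int64(
[... 5442 characters left out ...]
np.int64(294)), (np.int64(245), 473, 115, -2, np.int64(415))]
213 [(np.int64(226), 502, 65, 0, np.int64(321)), (np.int64(231), 502, 81, 4, np.int64(327)), (np.int64(234), 498, 89, 3, np.int64(355)), (np.int64(237), 493, 97, 2, np.int64(308)), (np.int64(240), 490, 106, 2, np.int64(273)), (np.int64(244), 483, 116, 0, np.int64(329))]
214 [(np.int64(232), 499, 83, -1, np.int64(399)), (np.int64(236), 499, 96, 2, np.int64(407)), (np.int64(239), 495, 104, 2, np.int64(227)), (np.int64(243), 488, 115, 0, np.int64(437)), (np.int64(246), 484, 123, 0, np.int64(531))]
215 [(np.int64(234), 503, 91, 0, np.int64(409)), (np.int64(242), 497, 115, 2, np.int64(457)), (np.int64(245), 494, 123, 2, np.int64(533))]
```

View pics/s4.png

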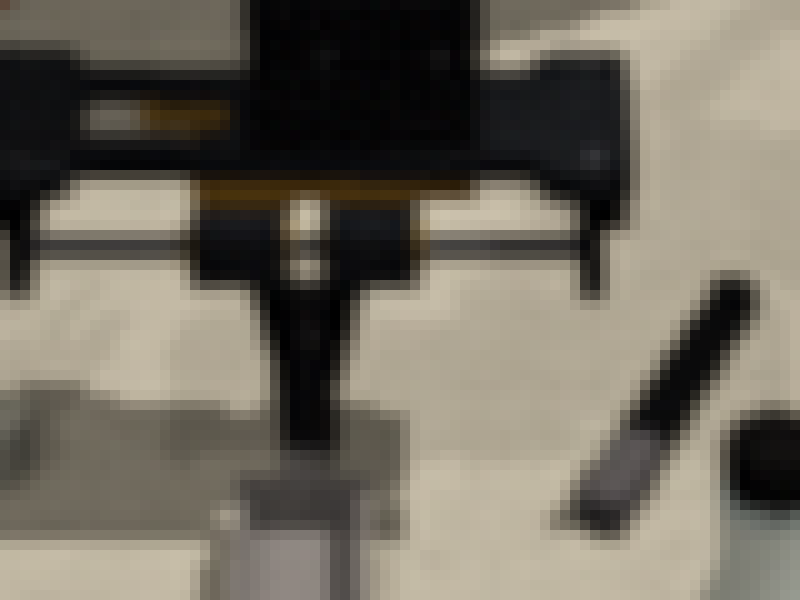

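The scene depth puts the closed fingertips at z≈0.024, while the reported TCP z is 0.0017. The handle (top at 0.016) is still below them. I'll check that against the wrist depth.

Run:
```python
from h import *
for f in ['w1']:
    W=np.load('/tmp/%s.npz'%f)['W']; 
    for (a,b) in [(.5,.15),(.55,.05),(.6,.15)]:
        m=(abs(W[...,0]-a)<.015)&(abs(W[...,1]-b)<.015); print(np.nanmedian(W[m],0),m.sum())
c=robot.camera('wrist'); T=c['tool_from_camera']; print(T.round(3)); z=c['z_map']; K=c['intrinsics']
for v,u in [(225,245),(230,262),(235,252),(240,270),(300,245),(300,265),(224,255)]:
    P=np.array([(u-K[0,2])/K[0,0]*z[v,u],(v-K[1,2])/K[1,1]*z[v,u],z[v,u]]); print(v,u,z[v,u].round(3),(T[:3,:3]@P+T[:3,3]).round(3))
plan()
```

```text
[0.49036885 0.14283493 0.25944508] 2966
[ 0.55024174  0.04996727 -0.00133773] 617
[ 0.60036013  0.15025556 -0.00121273] 764
[[ 0.001 -0.965 -0.261  0.071]
 [ 1.     0.001 -0.    -0.   ]
 [ 0.    -0.261  0.965 -0.185]
 [ 0.     0.     0.     1.   ]]
225 245 0.159 [ 0.011 -0.006 -0.037]
230 262 0.155 [ 0.009  0.004 -0.041]
235 252 0.148 [ 0.01  -0.002 -0.049]
240 270 0.082 [ 0.035  0.004 -0.11 ]
300 245 0.073 [ 0.024 -0.003 -0.123]
300 265 0.074 [ 0.023  0.003 -0.122]
224 255 0.164 [ 0.01  -0.    -0.032]
t 7.05 p [0.4737 0.0825 0.0018] q [-0.061  0.689  1.936  0.     0.516  1.135] F [ 0.   0.9 -0.8] g 0.0001
```

Request:
send_rows([
  {"tx":0,"ty":0,"tz":0,"rx":0,"ry":0,"rz":0},
  {"tx":0,"ty":0,"tz":0,"rx":0,"ry":0,"rz":0},
  {"tx":0,"ty":0,"tz":0,"rx":0,"ry":0,"rz":0},
  {"tx":0,"ty":0,"tz":0,"rx":0,"ry":0,"rz":0},
  {"tx":0,"ty":0,"tz":0,"rx":0,"ry":0,"rz":0},
], claw=4)

```text
time: 7.47
position: [0.4738, 0.0825, 0.0019]
tool_rot: [0.982, 0.186, 0.0, 0.0]
ft_force: [0.6, -0.4, 0.8]
grip_width: 0.026
```

Request:
send_rows([
  {"tx":0,"ty":0,"tz":0,"rx":0,"ry":0,"rz":0},
  {"tx":0,"ty":0,"tz":0.5,"rx":0,"ry":0,"rz":0},
  {"tx":0,"ty":0,"tz":1,"rx":0,"ry":0,"rz":0},
  {"tx":0,"ty":0,"tz":1.3,"rx":0,"ry":0,"rz":0},
  {"tx":0,"ty":0,"tz":1.3,"rx":0,"ry":0,"rz":0},
])

```text
time: 7.88
position: [0.4731, 0.0825, -0.012]
tool_rot: [0.982, 0.186, -0.001, -0.0]
ft_force: [0.6, 0.1, -0.3]
grip_width: 0.04
```

Run:
```python
from h import *
c=robot.camera('scene'); W=world(c); plan()
save('s5',cv2.resize(c['color'][160:230,205:285],(800,700),interpolation=cv2.INTER_NEAREST)[:600])
m=(abs(W[...,0]-.474)<.03)&(abs(W[...,1]-.083)<.04)&(c['color'].astype(int).sum(2)<60)
z=np.sort(W[m][:,2]); print(len(z),z[:12].round(4))
```

```text
t 7.93 p [ 0.4733  0.0825 -0.0118] q [-0.061  0.718  1.94   0.     0.485  1.135] F [ 0.3 -0.  -0.4] g 0.0397
487 [0.0176 0.0196 0.0203 0.0206 0.0213 0.0215 0.0231 0.0233 0.0261 0.0269
 0.0276 0.029 ]
```

View pics/s5.png

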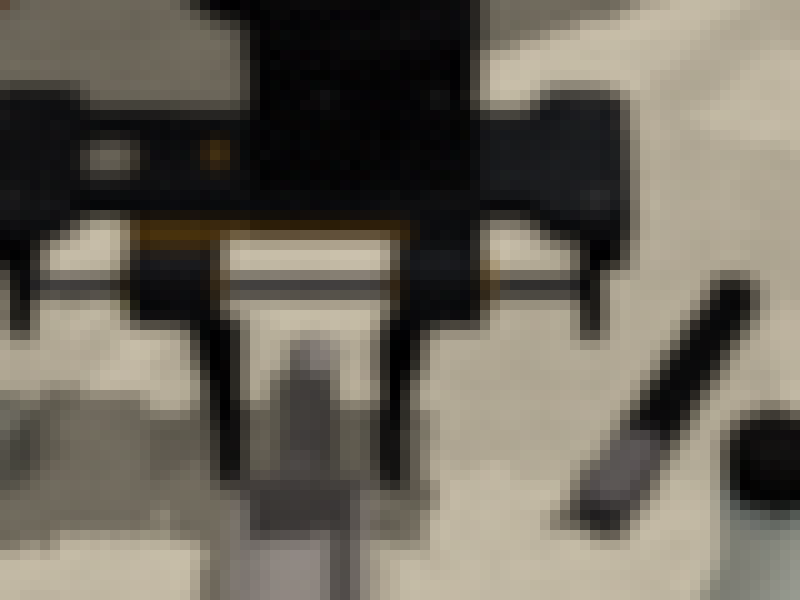

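Request:
send_rows([
  {"tx":0,"ty":0,"tz":0.3,"rx":0,"ry":0,"rz":0},
  {"tx":0,"ty":0,"tz":0.5,"rx":0,"ry":0,"rz":0},
  {"tx":0,"ty":0,"tz":0.5,"rx":0,"ry":0,"rz":0},
])

```text
time: 8.18
position: [0.4736, 0.0825, -0.0165]
tool_rot: [0.982, 0.186, -0.0, -0.0]
ft_force: [-0.7, -0.2, -0.2]
grip_width: 0.0398
```

Request:
send_rows([
  {"tx":0,"ty":0,"tz":0,"rx":0,"ry":0,"rz":0},
  {"tx":0,"ty":0,"tz":0,"rx":0,"ry":0,"rz":0},
  {"tx":0,"ty":0,"tz":0,"rx":0,"ry":0,"rz":0},
  {"tx":0,"ty":0,"tz":0,"rx":0,"ry":0,"rz":0},
  {"tx":0,"ty":0,"tz":0,"rx":0,"ry":0,"rz":0},
], claw=0.8)

```text
time: 8.6
position: [0.4739, 0.0824, -0.016]
tool_rot: [0.982, 0.186, 0.0, 0.0]
ft_force: [-0.6, 0.2, 1.8]
grip_width: 0.0149
```

Request:
send_rows([
  {"tx":0,"ty":0,"tz":0,"rx":0,"ry":0,"rz":0},
  {"tx":0,"ty":0,"tz":0,"rx":0,"ry":0,"rz":0},
])

```text
time: 8.77
position: [0.4739, 0.0824, -0.016]
tool_rot: [0.982, 0.186, 0.0, 0.0]
ft_force: [-0.1, 0.2, 1.2]
grip_width: 0.0147
```

Request:
send_rows([
  {"tx":0,"ty":0,"tz":0,"rx":0,"ry":0,"rz":0},
  {"tx":0,"ty":0,"tz":0,"rx":0,"ry":0,"rz":0},
  {"tx":0,"ty":0,"tz":0.2,"rx":0,"ry":0,"rz":0},
  {"tx":0,"ty":0,"tz":0.4,"rx":0,"ry":0,"rz":0},
  {"tx":0,"ty":0,"tz":0.4,"rx":0,"ry":0,"rz":0},
], claw=2.6)

```text
time: 9.18
position: [0.4735, 0.0825, -0.0206]
tool_rot: [0.982, 0.186, -0.0, -0.0]
ft_force: [-0.7, 0.3, 0.3]
grip_width: 0.0253
```

Request:
send_rows([
  {"tx":0,"ty":0,"tz":0,"rx":0,"ry":0,"rz":0},
  {"tx":0,"ty":0,"tz":0,"rx":0,"ry":0,"rz":0},
  {"tx":0,"ty":0,"tz":0,"rx":0,"ry":0,"rz":0},
  {"tx":0,"ty":0,"tz":0,"rx":0,"ry":0,"rz":0},
  {"tx":0,"ty":0,"tz":0,"rx":0,"ry":0,"rz":0},
], claw=0.8)

```text
time: 9.6
position: [0.4737, 0.0825, -0.0202]
tool_rot: [0.982, 0.186, -0.0, -0.0]
ft_force: [-0.4, 0.4, -0.6]
grip_width: 0.0152
```

Request:
send_rows([
  {"tx":0,"ty":0,"tz":-1,"rx":0,"ry":0,"rz":0},
  {"tx":0,"ty":0,"tz":-3,"rx":0,"ry":0,"rz":0},
  {"tx":0,"ty":0,"tz":-6,"rx":0,"ry":0,"rz":0},
  {"tx":0,"ty":0,"tz":-10,"rx":0,"ry":0,"rz":0},
  {"tx":0,"ty":0,"tz":-13,"rx":0,"ry":0,"rz":0},
])

```text
time: 10.02
position: [0.4736, 0.0825, 0.1124]
tool_rot: [0.982, 0.186, 0.0, 0.0]
ft_force: [0.8, 0.4, -0.9]
grip_width: 0.0153
```

Request:
send_rows([
  {"tx":0,"ty":0,"tz":-3,"rx":0,"ry":0,"rz":0.08},
  {"tx":0,"ty":0,"tz":-5,"rx":0,"ry":0,"rz":0.15},
  {"tx":0,"ty":0,"tz":-5,"rx":0,"ry":0,"rz":0.15},
])

```text
time: 10.27
position: [0.4767, 0.0825, 0.1647]
tool_rot: [0.994, 0.111, 0.005, 0.001]
ft_force: [0.7, 0.2, -0.9]
grip_width: 0.0153
```

Run:
```python
from h import *
c=robot.camera('wrist'); save('w5',c['color'])
c=robot.camera('scene'); save('s6',cv2.resize(c['color'][110:250,140:330],(800,589),interpolation=cv2.INTER_CUBIC))
b=np.radians(2.3); ux=np.array([np.cos(b),np.sin(b),0]); uy=np.array([-np.sin(b),np.cos(b),0]); C=np.array([.5632,-.156,0])
T=C+ux*0-uy*.075; print(T)
plan((T+[0,0,.165],tdown(b)),(T+[0,0,.015],tdown(b)))
```

```text
[ 0.56620988 -0.23093958  0.        ]
t 10.37 p [0.4737 0.0825 0.1609] q [-0.06   0.391  1.829 -0.     0.919  1.284] F [ 0.   0.2 -2.5] g 0.0149
cm [ 1.99 32.62 -0.39] |32.7| rad [ 0.    -0.002  0.186] rows>=8
cm [ 0. -0. 15.] |15.0| rad [0. 0. 0.] rows>=4
```

View pics/w5.png

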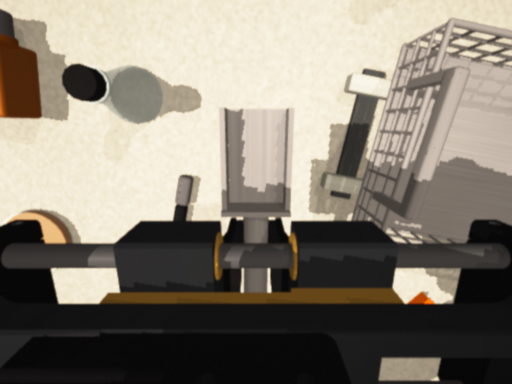

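View pics/s6.png

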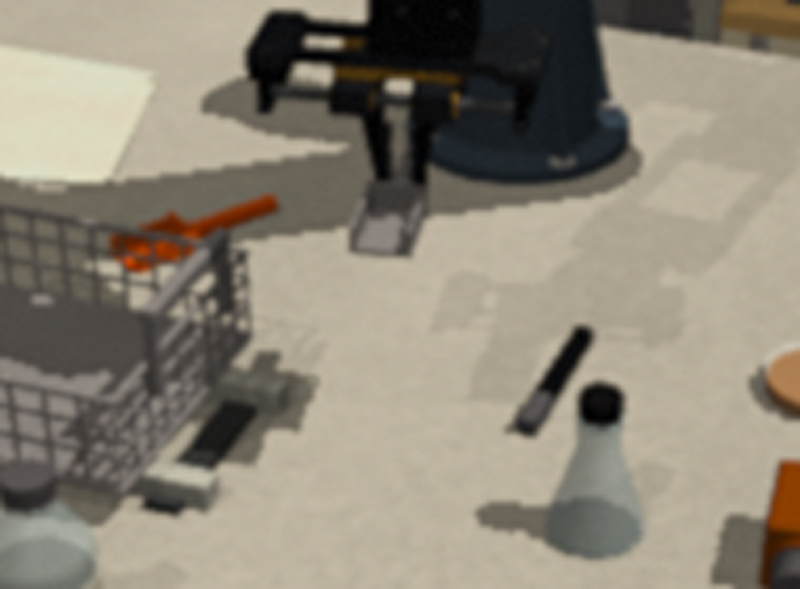

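```bash
cat >> h.py <<'E'
b=np.radians(2.3); ux=np.array([np.cos(b),np.sin(b),0]); uy=np.array([-np.sin(b),np.cos(b),0]); C=np.array([.5632,-.156,0])
E
python3 - <<'E'
from h import *
T=C-ux*.004-uy*.062; print(T)
plan(([.51,-.07,.18],tdown(b)),(T+[0,0,.18],tdown(b)),(T+[0,0,.015],tdown(b)))
E
```

```text
[ 0.56169139 -0.21811058  0.        ]
t 10.37 p [0.4737 0.0825 0.1609] q [-0.06   0.391  1.829 -0.     0.919  1.284] F [ 0.   0.2 -2.5] g 0.0149
cm [ 0.12 15.68 -1.9 ] |15.8| rad [ 0.    -0.002  0.186] rows>=4
cm [ 4.57 15.01  0.  ] |15.7| rad [0. 0. 0.] rows>=4
cm [ 0.  -0.  16.5] |16.5| rad [0. 0. 0.] rows>=4
```

Request:
send_rows([
  {"tx":0,"ty":3,"tz":-1.9,"rx":0,"ry":0,"rz":0.05},
  {"tx":0.1,"ty":6,"tz":-1.9,"rx":0,"ry":0,"rz":0.1},
  {"tx":0.1,"ty":9.5,"tz":-1.9,"rx":0,"ry":0,"rz":0.18},
  {"tx":0.1,"ty":12.5,"tz":-1.9,"rx":0,"ry":0,"rz":0.18},
  {"tx":0.1,"ty":15.7,"tz":-1.9,"rx":0,"ry":0,"rz":0.18},
])

```text
time: 10.78
position: [0.5082, -0.071, 0.177]
tool_rot: [1.0, 0.023, -0.002, -0.001]
ft_force: [0.5, 0.7, -1.2]
grip_width: 0.0153
```

Request:
send_rows([
  {"tx":1.2,"ty":4,"tz":0,"rx":0,"ry":0,"rz":0},
  {"tx":2.4,"ty":8,"tz":0,"rx":0,"ry":0,"rz":0},
  {"tx":3.5,"ty":11.5,"tz":0,"rx":0,"ry":0,"rz":0},
  {"tx":4.4,"ty":14.2,"tz":0,"rx":0,"ry":0,"rz":0},
  {"tx":4.6,"ty":15,"tz":0,"rx":0,"ry":0,"rz":0},
])

```text
time: 11.2
position: [0.5632, -0.2229, 0.1766]
tool_rot: [1.0, 0.021, -0.0, 0.001]
ft_force: [0.6, 0.4, -0.7]
grip_width: 0.0149
```

Request:
send_rows([
  {"tx":0,"ty":0,"tz":1,"rx":0,"ry":0,"rz":0},
  {"tx":0,"ty":0,"tz":3,"rx":0,"ry":0,"rz":0},
  {"tx":0,"ty":0,"tz":3.5,"rx":0,"ry":0,"rz":0},
  {"tx":0,"ty":0,"tz":3.5,"rx":0,"ry":0,"rz":0},
])

```text
time: 11.53
position: [0.5592, -0.215, 0.1404]
tool_rot: [1.0, 0.023, -0.004, -0.003]
ft_force: [-0.2, 0.4, -0.4]
grip_width: 0.0153
```

Run:
```python
from h import *
c=robot.camera('wrist'); save('w6',c['color'])
c=robot.camera('scene'); save('s7',cv2.resize(c['color'][110:250,80:270],(800,589),interpolation=cv2.INTER_CUBIC))
T=C-ux*.004-uy*.062
plan((T+[0,0,.015],tdown(b)))
```

```text
t 11.63 p [ 0.5616 -0.2165  0.1431] q [-0.554  0.564  1.544  0.     1.035  0.971] F [ 0.3  0.5 -1.2] g 0.0150
cm [ 0.03  0.18 12.81] |12.8| rad [-0.002  0.002  0.006] rows>=4
```

View pics/w6.png

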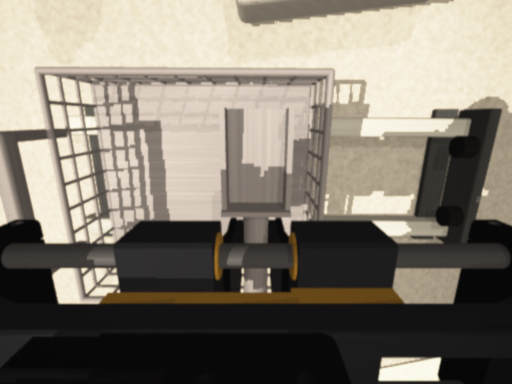

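View pics/s7.png

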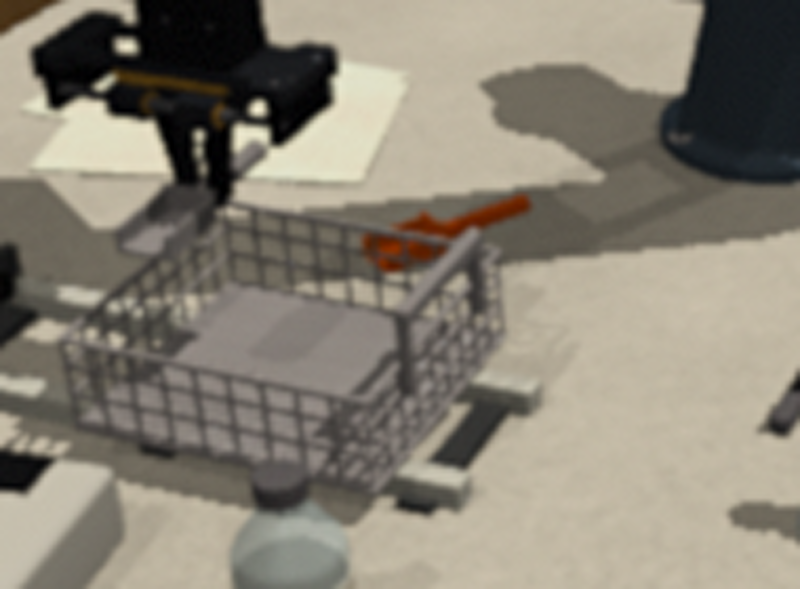

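Request:
send_rows([
  {"tx":0,"ty":0.2,"tz":3,"rx":0,"ry":0,"rz":0},
  {"tx":0,"ty":0.2,"tz":6,"rx":0,"ry":0,"rz":0},
  {"tx":0,"ty":0.2,"tz":9,"rx":0,"ry":0,"rz":0},
  {"tx":0,"ty":0.2,"tz":10.5,"rx":0,"ry":0,"rz":0},
  {"tx":0,"ty":0.2,"tz":11,"rx":0,"ry":0,"rz":0},
])

```text
time: 12.05
position: [0.561, -0.2185, 0.0318]
tool_rot: [1.0, 0.023, -0.002, -0.001]
ft_force: [-1.1, 0.3, -0.9]
grip_width: 0.0153
```

Request:
send_rows([
  {"tx":0,"ty":0,"tz":0.4,"rx":0,"ry":0,"rz":0},
  {"tx":0,"ty":0,"tz":0.8,"rx":0,"ry":0,"rz":0},
  {"tx":0,"ty":0,"tz":1.2,"rx":0,"ry":0,"rz":0},
  {"tx":0,"ty":0,"tz":1.4,"rx":0,"ry":0,"rz":0},
  {"tx":0,"ty":0,"tz":1.4,"rx":0,"ry":0,"rz":0},
])

```text
time: 12.47
position: [0.5628, -0.2203, 0.0204]
tool_rot: [1.0, 0.022, 0.0, 0.0]
ft_force: [-0.1, -1.1, -0.7]
grip_width: 0.0152
```

Run:
```python
from h import *
c=robot.camera('scene'); save('s8',cv2.resize(c['color'][110:250,80:270],(800,589),interpolation=cv2.INTER_CUBIC))
plan()
```

```text
t 12.52 p [ 0.5628 -0.2203  0.0204] q [-0.558  0.743  1.614 -0.     0.784  0.968] F [-0.2  0.  -1.4] g 0.0151
```

View pics/s8.png

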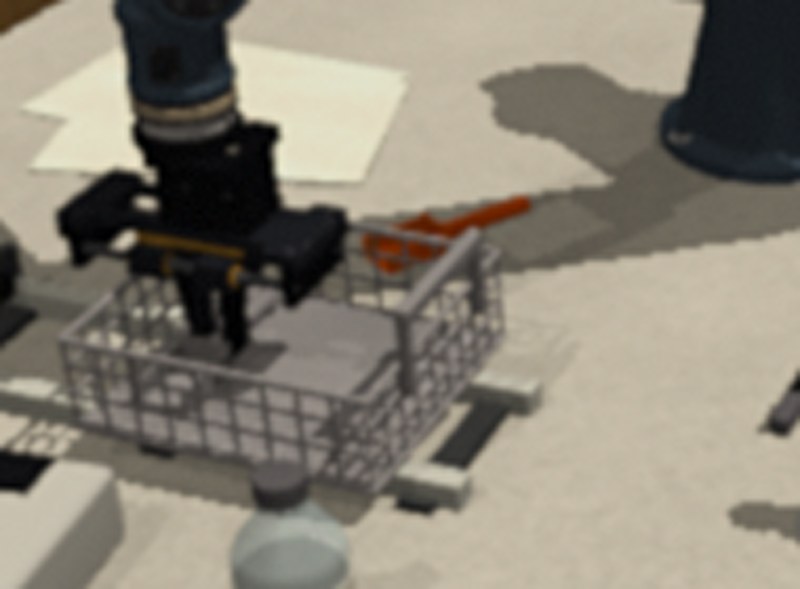

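Gripper block clearance to the right wall is small, so I'm shifting 12 mm inward before the last few millimetres.

Request:
send_rows([
  {"tx":0,"ty":-0.5,"tz":0,"rx":0,"ry":0,"rz":0},
  {"tx":0,"ty":-1,"tz":0,"rx":0,"ry":0,"rz":0},
  {"tx":0,"ty":-1.4,"tz":0,"rx":0,"ry":0,"rz":0},
  {"tx":0,"ty":-1.4,"tz":0.2,"rx":0,"ry":0,"rz":0},
  {"tx":0,"ty":-1.4,"tz":0.4,"rx":0,"ry":0,"rz":0},
])

```text
time: 12.93
position: [0.562, -0.2057, 0.016]
tool_rot: [1.0, 0.023, 0.0, 0.0]
ft_force: [-0.6, 0.4, -1.6]
grip_width: 0.0151
```

Request:
send_rows([
  {"tx":0,"ty":0,"tz":0.1,"rx":0,"ry":0,"rz":0},
  {"tx":0,"ty":0,"tz":0.2,"rx":0,"ry":0,"rz":0},
  {"tx":0,"ty":0,"tz":0.2,"rx":0,"ry":0,"rz":0},
])

```text
time: 13.18
position: [0.5619, -0.2059, 0.0147]
tool_rot: [1.0, 0.022, -0.0, -0.0]
ft_force: [-1.8, 1.6, 5.5]
grip_width: 0.0149
```

Contact (5.5 N). I'll open a little and lift.

Request:
send_rows([
  {"tx":0,"ty":0,"tz":0,"rx":0,"ry":0,"rz":0},
  {"tx":0,"ty":0,"tz":0,"rx":0,"ry":0,"rz":0},
  {"tx":0,"ty":0,"tz":0,"rx":0,"ry":0,"rz":0},
  {"tx":0,"ty":0,"tz":0,"rx":0,"ry":0,"rz":0},
], claw=2.8)

```text
time: 13.52
position: [0.5619, -0.2064, 0.0137]
tool_rot: [1.0, 0.022, 0.0, 0.0]
ft_force: [0.6, -0.5, 1.4]
grip_width: 0.0267
```

Request:
send_rows([
  {"tx":0,"ty":0,"tz":-1,"rx":0,"ry":0,"rz":0},
  {"tx":0,"ty":0,"tz":-5,"rx":0,"ry":0,"rz":0},
  {"tx":0,"ty":0,"tz":-9,"rx":0,"ry":0,"rz":0},
  {"tx":0,"ty":0,"tz":-13,"rx":0,"ry":0,"rz":0},
  {"tx":0,"ty":0,"tz":-17,"rx":0,"ry":0,"rz":0},
])

```text
time: 13.93
position: [0.5615, -0.206, 0.1861]
tool_rot: [1.0, 0.022, -0.0, -0.0]
ft_force: [0.2, -0.1, 0.4]
grip_width: 0.0281
```

Run:
```python
from h import *
c=robot.camera('wrist'); o=robot.get_obs(); save('w7',c['color']); W=world(c,o); 
p=W[(W[...,2]>.04)&(W[...,2]<.07)]; p=p[(p[:,0]>.6)&(p[:,0]<.66)&(abs(p[:,1]+.205)<.04)]
print(len(p),p.min(0),p.max(0))
plan(([.54,-.02,.2],tdown(np.radians(6))))
```

```text
3285 [ 0.60001176 -0.24496029  0.04180314] [ 0.65998904 -0.16500563  0.06409705]
t 13.98 p [ 0.5666 -0.2087  0.1951] q [-0.538  0.496  1.505  0.     1.124  0.988] F [ 1.5 -1.4  4.4] g 0.0281
cm [ -1.8  -18.97  -0.69] |19.1| rad [ 0.009 -0.014 -0.06 ] rows>=5
```

View pics/w7.png

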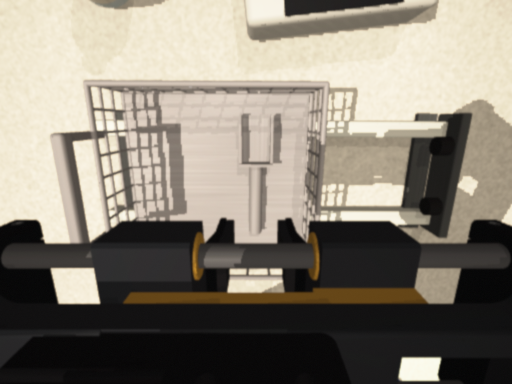

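```bash
cat > kin.py <<'E'
import numpy as np
from scipy.optimize import least_squares
from scipy.spatial.transform import Rotation as Rn
D=[eval(l,{'np':np}) for l in open('log.txt')]
def fk(q,P):
    h,s,L2,L3,a3,d6,a1,s6=P
    R1=Rn.from_euler('z',q[0]);R2=R1*Rn.from_euler('y',q[1]);R3=R2*Rn.from_euler('y',q[2])
    R=R3*Rn.from_euler('z',q[3])*Rn.from_euler('y',q[4])*Rn.from_euler('z',q[5]-np.pi/2)
    p=R1.apply([a1,s,h])+R2.apply([0,0,L2])+R3.apply([a3,0,L3])+R.apply([0,s6,d6])*np.array([1,1,1])
    return p,R
def fit():
    f=lambda P:np.concatenate([(fk(q,P)[0]-p) for q,p,r in D]+[.0003*(np.array(P)-[.3,.11,.4,.4,0,.3,0,0])])
    s=least_squares(f,[.3,.11,.4,.4,0,.3,0,0]); return s
if __name__=='__main__':
    s=fit();print(len(D),s.x.round(4),np.abs(s.fun[:3*len(D)]).max())
    q,p,r=D[-1];print(fk(q,s.x)[1].as_quat(),r)
E
python3 kin.py
```

```text
19 [ 0.2742  0.111   0.588   0.3917  0.1141  0.3292  0.     -0.    ] 1.7831364940157357e-08
[-0.02255632  0.99971128 -0.00435197  0.00704533] [np.float64(0.9997112763887747), np.float64(0.02255632034657532), np.float64(0.007045328076441215), np.float64(0.004351968042737419)]
```

```bash
sed -i 's#q\[5\]-np.pi/2#q[5]+np.pi/2#' kin.py
cat >> kin.py <<'E'
LO=np.array([-3.08,-.75,.22,-1.43,0,-2.85]);HI=np.array([3.08,2.2,2.44,4.57,2.65,2.85])
P0=fit().x
def ik(p,R,q0):
    f=lambda q:np.concatenate([(fk(q,P0)[0]-p)*10,(R.inv()*fk(q,P0)[1]).as_rotvec()])
    s=least_squares(f,np.clip(q0,LO+1e-3,HI-1e-3),bounds=(LO,HI)); return s.x,np.abs(s.fun).max()
E
cat > bot.py <<'E'
from h import *
from kin import ik,D as LOG
BY=np.radians(6); BC=np.array([.5435,.394]); u=np.array([np.cos(BY),np.sin(BY),0]); DO=.025
def tcp(grasp,tiltdeg,yaw=BY):
    R=tdown(yaw,np.radians(tiltdeg)); return np.array(grasp)+R.apply([0,0,DO+.019]),R
E
python3 - <<'E'
from bot import *
for t0 in (-25,-10):
  q=LOG[-1][0]
  g=np.r_[BC,.027]-u*.008
  for dz,t in [(.12,t0),(0,t0),(.1,t0),(.1,t0+30),(.1,t0+60),(.1,t0+90),(.021,t0+90)]:
    gg=g+[0,0,dz] - u*(.03 if t>t0+50 else 0)
    p,R=tcp(gg,t); q,e=ik(p,R,q); print(t,p.round(3),q.round(2),'%.1e'%e)
E
```

```text
-25 [0.517 0.391 0.107] [0.41 0.86 1.11 0.13 1.6  1.85] 1.7e-11
-25 [ 0.517  0.391 -0.013] [0.41 1.   1.14 0.13 1.42 1.83] 9.8e-14
-25 [0.517 0.391 0.087] [0.41 0.88 1.12 0.13 1.57 1.85] 5.6e-16
5 [0.539 0.394 0.083] [ 0.48  0.69  1.48 -0.04  0.89  1.97] 5.6e-16
35 [0.531 0.393 0.091] [ 0.58  0.63  1.82 -0.9   0.3   2.85] 6.7e-02
65 [0.545 0.394 0.108] [ 0.56  0.6   1.84 -1.01  0.23  2.85] 5.3e-01
65 [0.545 0.394 0.029] [ 0.54  0.74  1.8  -1.    0.2   2.85] 6.2e-01
-10 [0.528 0.392 0.104] [0.44 0.75 1.29 0.06 1.27 1.88] 2.4e-12
-10 [ 0.528  0.392 -0.016] [0.44 0.9  1.33 0.07 1.07 1.87] 7.4e-15
-10 [0.528 0.392 0.084] [0.44 0.77 1.3  0.06 1.24 1.88] 1.5e-09
20 [0.551 0.395 0.086] [ 0.53  0.65  1.65 -0.28  0.53  2.21] 1.4e-13
50 [0.539 0.394 0.099] [ 0.57  0.62  1.83 -0.95  0.26  2.85] 3.0e-01
80 [0.549 0.395 0.119] [ 0.55  0.58  1.84 -1.06  0.22  2.85] 7.6e-01
80 [0.549 0.395 0.04 ] [ 0.54  0.72  1.81 -1.04  0.2   2.85] 8.5e-01
```

Run:
```python
from bot import *
g=np.r_[BC,.027]-u*.008
for flip in (0,np.pi):
 for t0 in (-25,-15):
  def TT(gg,t,yaw):
    s=1 if flip==0 else -1
    return tcp(gg,s*t,yaw+flip)
  q=np.array(LOG[-1][0]); 
  if flip: q[5]-=np.pi
  p,R=TT(g,t0,BY); qg,e=ik(p,R,q); 
  p,R=TT(g+[0,0,.1],t0,BY); ql,e2=ik(p,R,qg)
  print('flip',flip,t0,qg.round(2),'%.0e'%e,'%.0e'%e2)
  for sx,sy in [(.5,.4),(.47,.36),(.6,.42),(.45,.1)]:
   for yd in range(-80,151,20):
    qq=ql;ok=True;dm=0
    for k in np.linspace(0,1,6):   # translate and yaw
      gg=(g+[0,0,.1])*(1-k)+np.array([sx,sy,.13])*k
      p,R=TT(gg,t0,BY+(np.radians(yd)-BY)*k); q2,e=ik(p,R,qq); ok&=e<1e-3; dm=max(dm,abs(q2-qq).max()); qq=q2
    for t in range(t0,t0+91,10):
      p,R=TT([sx,sy,.13],t,np.radians(yd)); q2,e=ik(p,R,qq); ok&=e<1e-3; dm=max(dm,abs(q2-qq).max()); qq=q2
    p,R=TT([sx,sy,.047],t0+90,np.radians(yd)); q2,e=ik(p,R,qq); ok&=e<1e-3
    if ok: print('  stand',sx,sy,yd,q2.round(2),'maxstep %.2f'%dm,'margin %.2f'%min((q2-LO)[i] if (q2-LO)[i]<(HI-q2)[i] else (HI-q2)[i] for i in range(6)) if 0 else '')
```

```text
flip 0 -25 [0.41 1.   1.14 0.13 1.42 1.83] 4e-11 1e-15
  stand 0.5 0.4 40 [ 0.36  1.09  2.16  2.82  1.24 -1.61] maxstep 1.29 
  stand 0.5 0.4 60 [ 0.17  1.07  2.09  2.27  1.14 -1.58] maxstep 0.67 
  stand 0.5 0.4 80 [ 0.07  1.04  1.92  1.73  1.1  -1.37] maxstep 0.40 
  stand 0.5 0.4 100 [ 0.06  1.04  1.71  1.29  1.21 -1.15] maxstep 0.25 
  stand 0.5 0.4 120 [ 0.1   1.07  1.47  0.99  1.43 -1.02] maxstep 0.30 
  stand 0.5 0.4 140 [ 0.17  1.13  1.23  0.77  1.68 -1.  ] maxstep 0.36 
  stand 0.47 0.36 40 [ 0.28  1.16  2.28  2.76  1.41 -1.69] maxstep 1.53 
  stand 0.47 0.36 60 [ 0.07  1.11  2.2   2.22  1.23 -1.72] maxstep 0.72 
  stand 0.47 0.36 80 [-0.01  1.05  2.02  1.7   1.12 -1.49] maxstep 0.41 
  stand 0.47 0.36 100 [-0.01  1.03  1.8   1.26  1.21 -1.25] maxstep 0.27 
  stand 0.47 0.36 120 [ 0.04  1.05  1.57  0.95  1.41 -1.11] maxstep 0.31 
  stand 0.47 0.36 140 [ 0.12  1.1   1.35  0.73  1.64 -1.08] maxstep 0.36 
  stand 0.6 0.42 40 [ 0.33  1.04  1.93  2.73  0.97 -1.49] maxstep 1.30 
  stand 0.6 0.42 60 [ 0.18  1.03  1.84  2.15  0.98 -1.33] maxstep 0.56 
  stand 0.6 0.42 80 [ 0.1   1.0
[... 3258 characters left out ...]
1.27  0.96 -0.93  1.89  0.85] maxstep 0.27 
  stand 0.5 0.4 -60 [ 0.9   1.2   1.21 -1.12  1.62  0.9 ] maxstep 0.21 
  stand 0.5 0.4 -40 [ 0.93  1.15  1.46 -1.38  1.38  1.03] maxstep 0.23 
  stand 0.47 0.36 -80 [ 0.83  1.22  1.13 -0.9   1.81  0.95] maxstep 0.26 
  stand 0.47 0.36 -60 [ 0.9   1.17  1.35 -1.11  1.57  1.  ] maxstep 0.22 
  stand 0.47 0.36 -40 [ 0.93  1.13  1.6  -1.41  1.36  1.14] maxstep 0.26 
  stand 0.6 0.42 -80 [ 0.77  1.36  0.66 -1.04  1.95  0.64] maxstep 0.28 
  stand 0.6 0.42 -60 [ 0.82  1.26  0.98 -1.18  1.63  0.72] maxstep 0.21 
  stand 0.6 0.42 -40 [ 0.84  1.18  1.27 -1.43  1.35  0.87] maxstep 0.22 
  stand 0.45 0.1 -80 [ 0.54  1.12  1.72 -1.15  1.42  1.29] maxstep 0.31
```

Run:
```python
from bot import *
g=np.r_[BC,.027]-u*.008
W=[([.54,-.11,.2],33),([.52,.0,.2],65),([.50,.11,.2],97),([.50,.21,.2],129),([.51,.30,.2],161)]
T=[(np.array(p),tdown(np.radians(y))) for p,y in W]
p,R=tcp(g+[0,0,.13],25,BY+np.pi); T.append((p,R))
p,R=tcp(g+[0,0,.0],25,BY+np.pi); T.append((p,R))
plan(*T)
q=robot.get_obs()['q']
for p,R in T: q,e=ik(p,R,q); print(p.round(3),q.round(2),'%.0e'%e)
```

```text
t 13.98 p [ 0.5666 -0.2087  0.1951] q [-0.538  0.496  1.505  0.     1.124  0.988] F [ 1.5 -1.4  4.4] g 0.0281
cm [-2.21 -9.98 -0.61] |10.2| rad [ 0.012 -0.011 -0.531] rows>=5
cm [  4.31 -10.31  -0.  ] |11.2| rad [ 0.     0.    -0.559] rows>=5
cm [ 9.12 -6.46 -0.  ] |11.2| rad [-0.     0.    -0.559] rows>=5
cm [9.93 1.22 0.  ] |10.0| rad [-0.     0.    -0.559] rows>=5
cm [6.36 6.44 0.  ] |9.1| rad [ 0.     0.    -0.559] rows>=5
cm [2.3  8.85 8.29] |12.3| rad [ 0.095  0.429 -0.429] rows>=5
cm [-5.49 -0.   11.78] |13.0| rad [0. 0. 0.] rows>=4
[ 0.54 -0.11  0.2 ] [-0.4   0.43  1.62 -0.    1.1   0.59] 4e-15
[0.52 0.   0.2 ] [-0.22  0.39  1.69 -0.    1.06  0.22] 3e-12
[0.5  0.11 0.2 ] [-0.    0.37  1.71  0.    1.06 -0.12] 5e-13
[0.5  0.21 0.2 ] [ 0.19  0.42  1.64  0.    1.09 -0.49] 5e-14
[0.51 0.3  0.2 ] [ 0.34  0.48  1.52 -0.    1.14 -0.9 ] 6e-13
[0.517 0.391 0.117] [ 0.41  0.84  1.1   0.13  1.62 -1.29] 2e-10
[ 0.517  0.391 -0.013] [ 0.41  1.    1.14  0.13  1.42 -1.31] 3e-13
```

Request:
send_rows([
  {"tx":-1.1,"ty":-5,"tz":-0.5,"rx":0.01,"ry":-0.01,"rz":-0.27},
  {"tx":-2.2,"ty":-10,"tz":-0.6,"rx":0.01,"ry":-0.01,"rz":-0.53},
  {"tx":-2.2,"ty":-10,"tz":-0.6,"rx":0.01,"ry":-0.01,"rz":-0.53},
  {"tx":-2.2,"ty":-10,"tz":-0.6,"rx":0.01,"ry":-0.01,"rz":-0.53},
  {"tx":-2.2,"ty":-10,"tz":-0.6,"rx":0.01,"ry":-0.01,"rz":-0.53},
], claw=8)

```text
time: 14.4
position: [0.5348, -0.1055, 0.1906]
tool_rot: [0.958, 0.287, -0.005, -0.005]
ft_force: [-0.4, -0.3, 0.3]
grip_width: 0.0535
```

Request:
send_rows([
  {"tx":4.3,"ty":-10.3,"tz":0,"rx":0,"ry":0,"rz":-0.56},
  {"tx":4.3,"ty":-10.3,"tz":0,"rx":0,"ry":0,"rz":-0.56},
  {"tx":4.3,"ty":-10.3,"tz":0,"rx":0,"ry":0,"rz":-0.56},
  {"tx":4.3,"ty":-10.3,"tz":0,"rx":0,"ry":0,"rz":-0.56},
  {"tx":4.3,"ty":-10.3,"tz":0,"rx":0,"ry":0,"rz":-0.56},
])

```text
time: 14.82
position: [0.5147, 0.0046, 0.1913]
tool_rot: [0.841, 0.541, -0.003, -0.006]
ft_force: [0.5, 0.4, -0.7]
grip_width: 0.0789
```

Request:
send_rows([
  {"tx":9.1,"ty":-6.5,"tz":0,"rx":0,"ry":0,"rz":-0.56},
  {"tx":9.1,"ty":-6.5,"tz":0,"rx":0,"ry":0,"rz":-0.56},
  {"tx":9.1,"ty":-6.5,"tz":0,"rx":0,"ry":0,"rz":-0.56},
  {"tx":9.1,"ty":-6.5,"tz":0,"rx":0,"ry":0,"rz":-0.56},
  {"tx":9.1,"ty":-6.5,"tz":0,"rx":0,"ry":0,"rz":-0.56},
])

```text
time: 15.23
position: [0.4943, 0.1144, 0.1922]
tool_rot: [0.659, 0.752, -0.002, -0.007]
ft_force: [-1.0, 0.2, 0.1]
grip_width: 0.08
```

Request:
send_rows([
  {"tx":9.9,"ty":1.2,"tz":0,"rx":0,"ry":0,"rz":-0.56},
  {"tx":9.9,"ty":1.2,"tz":0,"rx":0,"ry":0,"rz":-0.56},
  {"tx":9.9,"ty":1.2,"tz":0,"rx":0,"ry":0,"rz":-0.56},
  {"tx":9.9,"ty":1.2,"tz":0,"rx":0,"ry":0,"rz":-0.56},
  {"tx":9.9,"ty":1.2,"tz":0,"rx":0,"ry":0,"rz":-0.56},
])

```text
time: 15.65
position: [0.4944, 0.2137, 0.1927]
tool_rot: [0.425, 0.905, 0.0, -0.007]
ft_force: [0.8, 0.2, -0.0]
grip_width: 0.0797
```

Request:
send_rows([
  {"tx":6.4,"ty":6.4,"tz":0,"rx":0,"ry":0,"rz":-0.56},
  {"tx":6.4,"ty":6.4,"tz":0,"rx":0,"ry":0,"rz":-0.56},
  {"tx":6.4,"ty":6.4,"tz":0,"rx":0,"ry":0,"rz":-0.56},
  {"tx":6.4,"ty":6.4,"tz":0,"rx":0,"ry":0,"rz":-0.56},
  {"tx":6.4,"ty":6.4,"tz":0,"rx":0,"ry":0,"rz":-0.56},
])

```text
time: 16.07
position: [0.5036, 0.3034, 0.193]
tool_rot: [0.159, 0.987, 0.002, -0.006]
ft_force: [-0.1, -0.9, 0.7]
grip_width: 0.0796
```

Run:
```python
from bot import *
c=robot.camera('wrist'); o=robot.get_obs(); save('w8',c['color']); W=world(c,o)
x,y,z=W[...,0],W[...,1],W[...,2]
m=(abs(x-.54)<.1)&(abs(y-.395)<.07)&(z>.045)&(z<.065); p=W[m]; print(len(p), cv2.minAreaRect((p[:,:2]*1000).astype(np.float32)),np.median(p[:,2]))
m=(abs(x-.54)<.1)&(abs(y-.395)<.07)&(z>.02)&(z<.065); p=W[m]; print(len(p), cv2.minAreaRect((p[:,:2]*1000).astype(np.float32)))
m=(abs(x-.54)<.06)&(abs(y-.25)<.05)&(z>.09)&(z<.12); p=W[m]; print('stopper',len(p), p.mean(0),p.min(0),p.max(0))
g=np.r_[BC,.027]-u*.008
T=[tcp(g+[0,0,.1],25,BY+np.pi),tcp(g,25,BY+np.pi)]
plan(*T)
```

```text
2726 ((540.381591796875, 392.5360107421875), (108.38910675048828, 54.28885269165039), 6.301403999328613) 0.053243599151372736
3331 ((541.0596923828125, 392.6080322265625), (109.75486755371094, 54.29798126220703), 6.304073810577393)
stopper 530 [0.53671563 0.25383386 0.10410061] [0.52709427 0.23486212 0.0900593 ] [0.55529255 0.26663616 0.11118725]
t 16.12 p [0.5036 0.3029 0.193 ] q [ 0.346  0.487  1.529  0.011  1.135 -0.91 ] F [-0.3 -0.4  0.3] g 0.0800
cm [ 1.36  8.78 10.63] |13.9| rad [ 0.098  0.417 -0.417] rows>=5
cm [-4.23 -0.    9.06] |10.0| rad [0. 0. 0.] rows>=3
```

View pics/w8.png

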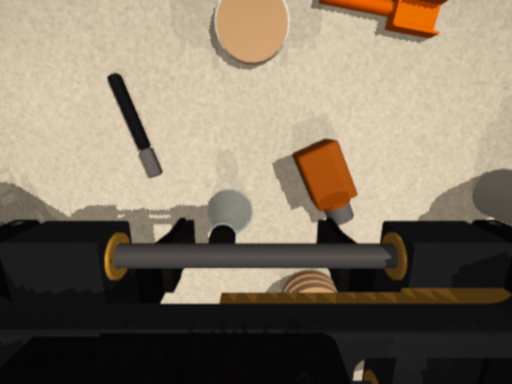

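```bash
sed -i 's/BY=np.radians(6);/BY=np.radians(6.2);/; s/BC=np.array(\[.5435,.394\])/BC=np.array([.542,.393])/' bot.py
python3 - <<'E'
from bot import *
g=np.r_[BC,.028]-u*.008
T=[tcp(g+[0,0,.1],25,BY+np.pi),tcp(g,25,BY+np.pi)]
plan(*T)
E
```

```text
t 16.12 p [0.5036 0.3029 0.193 ] q [ 0.346  0.487  1.529  0.011  1.135 -0.91 ] F [-0.3 -0.4  0.3] g 0.0800
cm [ 1.47  8.63 10.53] |13.7| rad [ 0.098  0.417 -0.42 ] rows>=5
cm [-4.23 -0.    9.06] |10.0| rad [0. 0. 0.] rows>=3
```

Request:
send_rows([
  {"tx":0.3,"ty":2,"tz":1,"rx":0.02,"ry":0.08,"rz":-0.08},
  {"tx":0.6,"ty":4,"tz":3,"rx":0.04,"ry":0.16,"rz":-0.17},
  {"tx":0.9,"ty":6,"tz":6,"rx":0.06,"ry":0.25,"rz":-0.25},
  {"tx":1.2,"ty":8,"tz":9,"rx":0.08,"ry":0.33,"rz":-0.34},
  {"tx":1.5,"ty":8.6,"tz":10.5,"rx":0.1,"ry":0.42,"rz":-0.42},
])

```text
time: 16.53
position: [0.5153, 0.3907, 0.0857]
tool_rot: [-0.051, 0.974, -0.011, -0.22]
ft_force: [0.4, 0.2, -0.4]
grip_width: 0.0805
```

Request:
send_rows([
  {"tx":0,"ty":0,"tz":0,"rx":0,"ry":0,"rz":0},
  {"tx":0,"ty":0,"tz":0,"rx":0,"ry":0,"rz":0},
])

```text
time: 16.7
position: [0.515, 0.3885, 0.0848]
tool_rot: [-0.048, 0.974, -0.013, -0.22]
ft_force: [-0.4, 0.4, -0.2]
grip_width: 0.0798
```

Run:
```python
from bot import *
g=np.r_[BC,.028]-u*.008
T=[tcp(g+[0,0,.1],25,BY+np.pi),tcp(g,25,BY+np.pi)]
plan(T[1])
```

```text
t 16.70 p [0.515  0.3885 0.0848] q [ 0.407  0.881  1.119  0.127  1.569 -1.29 ] F [-0.4  0.4 -0.2] g 0.0798
cm [-4.23  0.2   8.69] |9.7| rad [ 0.    -0.009 -0.01 ] rows>=3
```

Request:
send_rows([
  {"tx":-1.3,"ty":0.1,"tz":2.6,"rx":0,"ry":-0.01,"rz":-0.01},
  {"tx":-2.6,"ty":0.2,"tz":5.3,"rx":0,"ry":-0.01,"rz":-0.01},
  {"tx":-3.6,"ty":0.2,"tz":7.4,"rx":0,"ry":-0.01,"rz":-0.01},
  {"tx":-4.1,"ty":0.2,"tz":8.4,"rx":0,"ry":-0.01,"rz":-0.01},
  {"tx":-4.2,"ty":0.2,"tz":8.7,"rx":0,"ry":-0.01,"rz":-0.01},
])

```text
time: 17.12
position: [0.5162, 0.3905, -0.0072]
tool_rot: [-0.054, 0.976, -0.01, -0.213]
ft_force: [-0.1, 0.2, 0.1]
grip_width: 0.0804
```

Request:
send_rows([
  {"tx":0,"ty":0,"tz":0,"rx":0,"ry":0,"rz":0},
  {"tx":0,"ty":0,"tz":0,"rx":0,"ry":0,"rz":0},
  {"tx":0,"ty":0,"tz":0,"rx":0,"ry":0,"rz":0},
  {"tx":0,"ty":0,"tz":0,"rx":0,"ry":0,"rz":0},
  {"tx":0,"ty":0,"tz":0,"rx":0,"ry":0,"rz":0},
], claw=4.8, squeeze=35)

```text
time: 17.53
position: [0.5175, 0.3913, -0.007]
tool_rot: [-0.055, 0.976, -0.01, -0.212]
ft_force: [1.1, -2.7, 0.8]
grip_width: 0.0548
```

Request:
send_rows([
  {"tx":0,"ty":0,"tz":0,"rx":0,"ry":0,"rz":0},
  {"tx":0,"ty":0,"tz":0,"rx":0,"ry":0,"rz":0},
])

```text
time: 17.7
position: [0.5175, 0.3911, -0.007]
tool_rot: [-0.055, 0.976, -0.01, -0.213]
ft_force: [1.7, -1.3, 5.3]
grip_width: 0.054
```

Run:
```python
from bot import *
g=np.r_[BC,.028]-u*.008
plan(tcp(g+[0,0,.1],25,BY+np.pi))
c=robot.camera('scene'); save('s9',cv2.resize(c['color'][150:290,240:430],(800,589),interpolation=cv2.INTER_CUBIC))
```

```text
t 17.70 p [ 0.5175  0.3911 -0.007 ] q [ 0.41   0.988  1.147  0.127  1.42  -1.318] F [ 1.7 -1.3  5.3] g 0.0540
cm [ 4.14 -0.05 -8.57] |9.5| rad [0.002 0.008 0.004] rows>=3
```

View pics/s9.png

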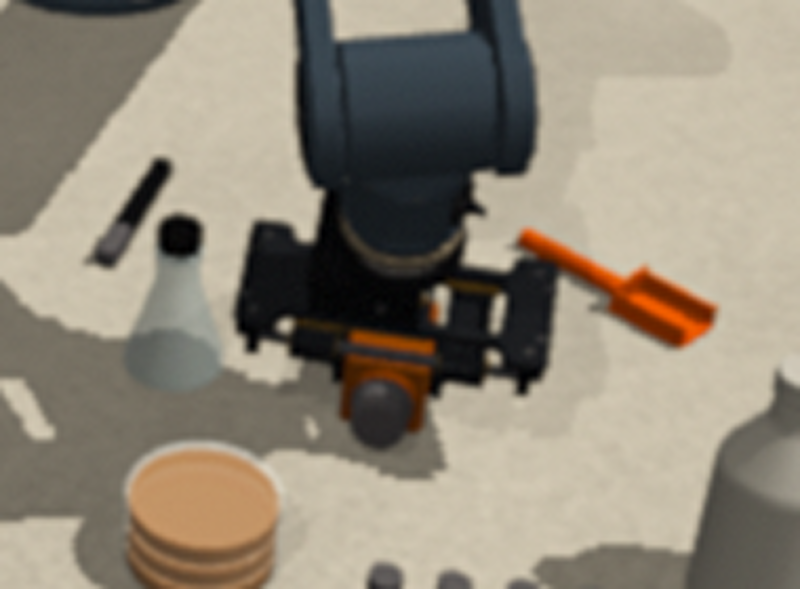

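```bash
cat >> bot.py <<'E'
T0p=np.array([.5175,.3911,-.007]);T0R=Rn.from_quat([-0.055,.976,-.010,-.213])
B0p=np.r_[BC,.027];B0R=Rn.from_euler('z',BY)
def tool_for(Bp,yaw,el): # el: bottle axis elevation (rad)
    BR=Rn.from_euler('z',yaw)*Rn.from_euler('y',-el)
    return np.array(Bp)+(BR*B0R.inv()).apply(T0p-B0p), BR*B0R.inv()*T0R
E
python3 - <<'E'
from bot import *
yd=np.radians(-65); S=[.485,.385]
T=[tool_for(B0p+[0,0,.1],BY,0)]
A=B0p+[0,0,.1]; E=np.r_[S,.15]
for k in (.36,.7,1): T.append(tool_for(A+(E-A)*k,BY+(yd-BY)*k,0))
for e in (30,60,90): T.append(tool_for(E,yd,np.radians(e)))
T.append(tool_for(np.r_[S,.058],yd,np.pi/2))
plan(*T)
q=robot.get_obs()['q']
for p,R in T: q,e=ik(p,R,q); print(p.round(3),q.round(2),'%.0e'%e)
E
```

```text
t 17.75 p [ 0.5175  0.3911 -0.007 ] q [ 0.41   0.988  1.147  0.127  1.42  -1.318] F [ 1.2 -1.3  5.8] g 0.0536
cm [ 4.16  0.03 -9.1 ] |10.0| rad [-0.     0.001 -0.001] rows>=3
cm [ 1.97  1.   -0.  ] |2.2| rad [-0.186 -0.002  0.407] rows>=4
cm [ 1.68  0.11 -0.09] |1.7| rad [-0.176 -0.002  0.384] rows>=4
cm [ 1.09 -0.46 -0.26] |1.2| rad [-0.155 -0.001  0.339] rows>=3
cm [-2.17 -0.01 -0.14] |2.2| rad [ 0.003 -0.524 -0.001] rows>=5
cm [-2.17 -0.01 -0.14] |2.2| rad [ 0.003 -0.524 -0.001] rows>=5
cm [-2.17 -0.01 -0.14] |2.2| rad [ 0.003 -0.524 -0.001] rows>=5
cm [8.36 0.03 3.83] |9.2| rad [0. 0. 0.] rows>=3
[0.518 0.391 0.093] [ 0.41  0.87  1.12  0.13  1.57 -1.3 ] 8e-16
[0.499 0.399 0.101] [ 0.36  0.8   1.27  0.28  1.42 -0.97] 1e-13
[0.485 0.405 0.109] [ 0.32  0.72  1.43  0.4   1.23 -0.68] 2e-14
[0.475 0.408 0.116] [ 0.3   0.64  1.59  0.5   1.03 -0.42] 6e-17
[0.484 0.389 0.108] [ 0.55  0.64  1.5  -0.11  1.01  0.17] 2e-10
[0.493 0.37  0.112] [ 0.76  0.78  1.39 -0.62  1.26  0.6 ] 8e-12
[0.5   0.355 0.125] [ 0.88  0.98  1.28 -0.97  1.61  0.79] 2e-14
[0.5   0.355 0.033] [ 0.88  1.12  1.25 -0.97  1.54  0.89] 2e-13
```

Request:
send_rows([
  {"tx":0.4,"ty":0,"tz":-0.9,"rx":0,"ry":0,"rz":0},
  {"tx":1.5,"ty":0,"tz":-3.2,"rx":0,"ry":0,"rz":0},
  {"tx":2.9,"ty":0,"tz":-6.4,"rx":0,"ry":0,"rz":0},
  {"tx":3.9,"ty":0,"tz":-8.5,"rx":0,"ry":0,"rz":0},
  {"tx":4.2,"ty":0,"tz":-9.1,"rx":0,"ry":0,"rz":0},
])

```text
time: 18.17
position: [0.5187, 0.3923, 0.0959]
tool_rot: [-0.055, 0.976, -0.009, -0.21]
ft_force: [1.5, 0.6, -2.1]
grip_width: 0.0535
```

Request:
send_rows([
  {"tx":0.4,"ty":0.2,"tz":0,"rx":-0.04,"ry":0,"rz":0.08},
  {"tx":0.8,"ty":0.4,"tz":0,"rx":-0.07,"ry":0,"rz":0.16},
  {"tx":1.2,"ty":0.6,"tz":0,"rx":-0.11,"ry":0,"rz":0.24},
  {"tx":1.6,"ty":0.8,"tz":0,"rx":-0.15,"ry":0,"rz":0.33},
  {"tx":2,"ty":1,"tz":0,"rx":-0.19,"ry":0,"rz":0.41},
])

```text
time: 18.58
position: [0.4965, 0.3985, 0.0988]
tool_rot: [0.168, 0.962, 0.038, -0.212]
ft_force: [-0.5, 0.6, -2.0]
grip_width: 0.0536
```

Request:
send_rows([
  {"tx":0.3,"ty":0,"tz":0,"rx":-0.04,"ry":0,"rz":0.08},
  {"tx":0.7,"ty":0,"tz":0,"rx":-0.07,"ry":0,"rz":0.15},
  {"tx":1,"ty":0.1,"tz":0,"rx":-0.11,"ry":0,"rz":0.23},
  {"tx":1.3,"ty":0.1,"tz":-0.1,"rx":-0.14,"ry":0,"rz":0.31},
  {"tx":1.7,"ty":0.1,"tz":-0.1,"rx":-0.18,"ry":0,"rz":0.38},
])

```text
time: 19.0
position: [0.4831, 0.4044, 0.1069]
tool_rot: [0.364, 0.906, 0.084, -0.199]
ft_force: [-0.6, -0.3, -2.8]
grip_width: 0.0536
```

Request:
send_rows([
  {"tx":0.3,"ty":-0.1,"tz":0,"rx":-0.04,"ry":0,"rz":0.08},
  {"tx":0.6,"ty":-0.2,"tz":-0.1,"rx":-0.08,"ry":0,"rz":0.17},
  {"tx":0.8,"ty":-0.3,"tz":-0.2,"rx":-0.12,"ry":0,"rz":0.25},
  {"tx":1.1,"ty":-0.5,"tz":-0.3,"rx":-0.16,"ry":0,"rz":0.34},
  {"tx":1.1,"ty":-0.5,"tz":-0.3,"rx":-0.16,"ry":0,"rz":0.34},
])

```text
time: 19.42
position: [0.47, 0.406, 0.1146]
tool_rot: [0.526, 0.822, 0.119, -0.182]
ft_force: [-0.8, -0.4, -0.8]
grip_width: 0.0537
```

Run:
```python
from bot import *
yd=np.radians(-65); S=[.485,.385]; E=np.r_[S,.15]
plan(*[tool_for(E,yd,np.radians(e)) for e in (28,58,90)])
c=robot.camera('scene'); save('s10',cv2.resize(c['color'][150:290,240:430],(800,589),interpolation=cv2.INTER_CUBIC))
```

```text
t 19.42 p [0.47   0.406  0.1146] q [ 0.299  0.64   1.604  0.517  1.021 -0.437] F [-0.8 -0.4 -0.8] g 0.0537
cm [-2.03  0.55 -0.28] |2.1| rad [ 0.004 -0.498 -0.008] rows>=4
cm [-2.17 -0.01 -0.14] |2.2| rad [ 0.003 -0.524 -0.001] rows>=5
cm [-2.3  -0.01 -0.19] |2.3| rad [ 0.003 -0.558 -0.001] rows>=5
```

View pics/s10.png

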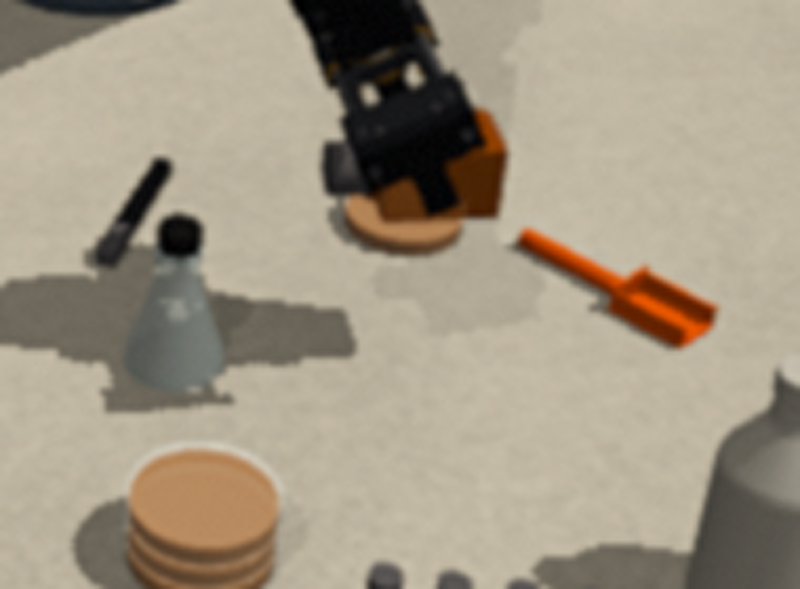

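Request:
send_rows([
  {"tx":-0.4,"ty":0.1,"tz":0,"rx":0,"ry":-0.1,"rz":0},
  {"tx":-0.8,"ty":0.2,"tz":-0.1,"rx":0,"ry":-0.2,"rz":0},
  {"tx":-1.2,"ty":0.3,"tz":-0.1,"rx":0,"ry":-0.3,"rz":0},
  {"tx":-1.6,"ty":0.4,"tz":-0.2,"rx":0,"ry":-0.4,"rz":0},
  {"tx":-2,"ty":0.5,"tz":-0.3,"rx":0,"ry":-0.5,"rz":-0.01},
])

```text
time: 19.88
position: [0.4876, 0.3919, 0.1101]
tool_rot: [0.534, 0.845, -0.012, 0.032]
ft_force: [-0.2, 0.8, -2.6]
grip_width: 0.0537
```

Request:
send_rows([
  {"tx":-0.4,"ty":0,"tz":0,"rx":0,"ry":-0.1,"rz":0},
  {"tx":-0.8,"ty":0,"tz":0,"rx":0,"ry":-0.2,"rz":0},
  {"tx":-1.2,"ty":0,"tz":-0.1,"rx":0,"ry":-0.31,"rz":0},
  {"tx":-1.7,"ty":0,"tz":-0.1,"rx":0,"ry":-0.42,"rz":0},
  {"tx":-2.2,"ty":0,"tz":-0.1,"rx":0,"ry":-0.52,"rz":0},
])

```text
time: 20.3
position: [0.4962, 0.3733, 0.1121]
tool_rot: [0.512, 0.809, -0.149, 0.247]
ft_force: [0.0, -1.0, -2.7]
grip_width: 0.0533
```

Request:
send_rows([
  {"tx":-0.5,"ty":0,"tz":0,"rx":0,"ry":-0.12,"rz":0},
  {"tx":-1,"ty":0,"tz":0,"rx":0,"ry":-0.24,"rz":0},
  {"tx":-1.5,"ty":0,"tz":-0.1,"rx":0,"ry":-0.36,"rz":0},
  {"tx":-2,"ty":0,"tz":-0.1,"rx":0,"ry":-0.48,"rz":0},
  {"tx":-2.3,"ty":0,"tz":-0.2,"rx":0,"ry":-0.56,"rz":0},
])

```text
time: 20.72
position: [0.5026, 0.3569, 0.1239]
tool_rot: [0.45, 0.71, -0.286, 0.46]
ft_force: [-0.6, -0.5, -2.9]
grip_width: 0.054
```

Request:
send_rows([
  {"tx":0,"ty":0,"tz":0,"rx":0,"ry":0,"rz":0},
  {"tx":0,"ty":0,"tz":0,"rx":0,"ry":0,"rz":0},
])

```text
time: 20.88
position: [0.5028, 0.356, 0.1238]
tool_rot: [0.451, 0.711, -0.286, 0.458]
ft_force: [1.1, -0.8, -2.8]
grip_width: 0.0538
```

Run:
```python
from bot import *
yd=np.radians(-65); S=[.485,.385]
plan(tool_for(np.r_[S,.07],yd,np.pi/2),tool_for(np.r_[S,.055],yd,np.pi/2))
c=robot.camera('scene'); save('s11',cv2.resize(c['color'][130:270,240:430],(800,589),interpolation=cv2.INTER_CUBIC))
c=robot.camera('top'); save('t11',cv2.resize(c['color'][120:270,90:290],(800,600),interpolation=cv2.INTER_CUBIC))
```

```text
t 20.88 p [0.5028 0.356  0.1238] q [ 0.88   0.987  1.274 -0.971  1.599  0.803] F [ 1.1 -0.8 -2.8] g 0.0538
cm [ 7.11 -0.37  3.28] |7.8| rad [ 0.008 -0.001 -0.008] rows>=2
cm [1.36 0.01 0.62] |1.5| rad [0. 0. 0.] rows>=1
```

View pics/s11.png

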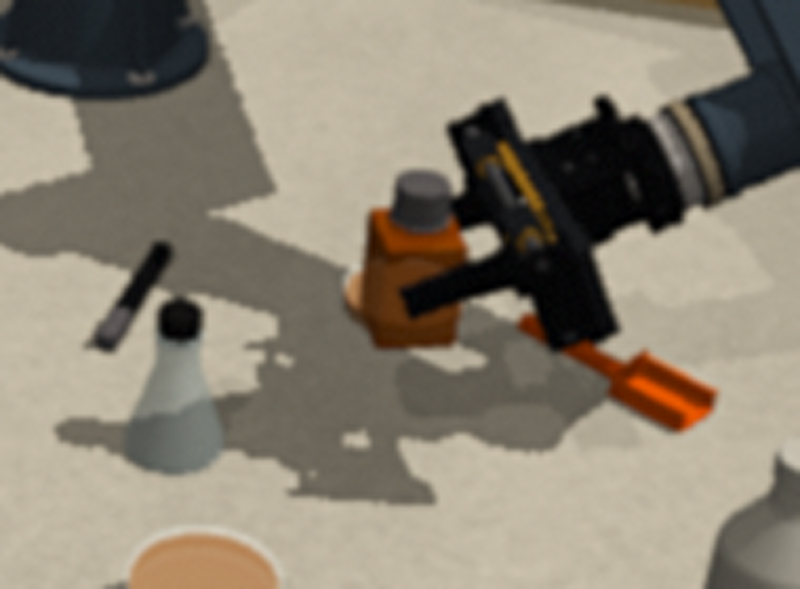

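View pics/t11.png

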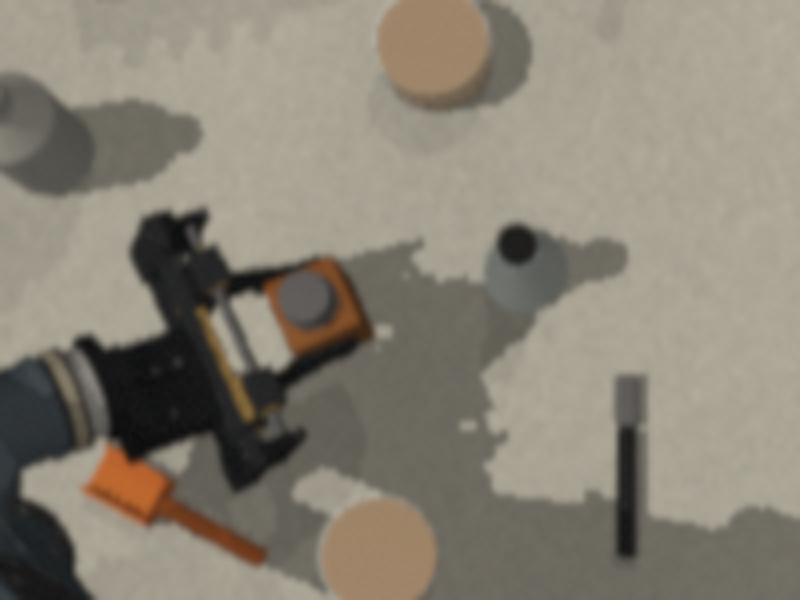

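Request:
send_rows([
  {"tx":1.8,"ty":-0.1,"tz":0.8,"rx":0,"ry":0,"rz":0},
  {"tx":3.6,"ty":-0.2,"tz":1.6,"rx":0,"ry":0,"rz":0},
  {"tx":5.4,"ty":-0.3,"tz":2.5,"rx":0,"ry":0,"rz":0},
  {"tx":6.6,"ty":-0.4,"tz":3,"rx":0,"ry":0,"rz":0},
  {"tx":7.1,"ty":-0.4,"tz":3.3,"rx":0,"ry":0,"rz":0},
])

```text
time: 21.4
position: [0.5008, 0.353, 0.0474]
tool_rot: [0.453, 0.71, -0.285, 0.459]
ft_force: [-0.3, -1.1, -2.4]
grip_width: 0.0537
```

Request:
send_rows([
  {"tx":0.3,"ty":0,"tz":0.1,"rx":0,"ry":0,"rz":0},
  {"tx":0.5,"ty":0,"tz":0.2,"rx":0,"ry":0,"rz":0},
  {"tx":0.7,"ty":0,"tz":0.3,"rx":0,"ry":0,"rz":0},
  {"tx":0.9,"ty":0,"tz":0.4,"rx":0,"ry":0,"rz":0},
  {"tx":0.9,"ty":0,"tz":0.4,"rx":0,"ry":0,"rz":0},
])

```text
time: 21.82
position: [0.501, 0.3539, 0.0387]
tool_rot: [0.453, 0.709, -0.284, 0.459]
ft_force: [-0.4, -0.1, -2.7]
grip_width: 0.0536
```

Run:
```python
from bot import *
yd=np.radians(-65); S=[.485,.385]
plan(tool_for(np.r_[S,.055],yd,np.pi/2))
```

```text
t 21.82 p [0.501  0.3539 0.0387] q [ 0.88   1.109  1.263 -0.973  1.537  0.899] F [-0.4 -0.1 -2.7] g 0.0536
cm [ 0.78 -0.07  0.26] |0.8| rad [ 0.009  0.    -0.013] rows>=1
```

Request:
send_rows([
  {"tx":0.2,"ty":0,"tz":0.1,"rx":0,"ry":0,"rz":0},
  {"tx":0.4,"ty":0,"tz":0.2,"rx":0,"ry":0,"rz":0},
  {"tx":0.6,"ty":0,"tz":0.3,"rx":0,"ry":0,"rz":0},
  {"tx":0.6,"ty":0,"tz":0.3,"rx":0,"ry":0,"rz":0},
])

```text
time: 22.15
position: [0.5009, 0.3534, 0.0311]
tool_rot: [0.452, 0.71, -0.285, 0.459]
ft_force: [0.3, 0.1, -2.0]
grip_width: 0.054
```

Request:
send_rows([
  {"tx":0.1,"ty":0,"tz":0,"rx":0,"ry":0,"rz":0},
  {"tx":0.1,"ty":0,"tz":0.1,"rx":0,"ry":0,"rz":0},
  {"tx":0.1,"ty":0,"tz":0.1,"rx":0,"ry":0,"rz":0},
])

```text
time: 22.4
position: [0.5013, 0.3531, 0.0304]
tool_rot: [0.452, 0.709, -0.285, 0.459]
ft_force: [0.3, -0.4, -1.7]
grip_width: 0.054
```

Request:
send_rows([
  {"tx":0.1,"ty":0,"tz":0,"rx":0,"ry":0,"rz":0},
  {"tx":0.1,"ty":0,"tz":0.1,"rx":0,"ry":0,"rz":0},
  {"tx":0.1,"ty":0,"tz":0.1,"rx":0,"ry":0,"rz":0},
])

```text
time: 22.65
position: [0.5015, 0.3528, 0.0304]
tool_rot: [0.452, 0.709, -0.285, 0.46]
ft_force: [-1.3, 2.1, 3.8]
grip_width: 0.0538
```

Contact with the bench. I'll release and back off along the tool axis.

Request:
send_rows([
  {"tx":0,"ty":0,"tz":0,"rx":0,"ry":0,"rz":0},
  {"tx":0,"ty":0,"tz":0,"rx":0,"ry":0,"rz":0},
  {"tx":0,"ty":0,"tz":0,"rx":0,"ry":0,"rz":0},
  {"tx":0,"ty":0,"tz":0,"rx":0,"ry":0,"rz":0},
  {"tx":0,"ty":0,"tz":0,"rx":0,"ry":0,"rz":0},
], claw=7.5)

```text
time: 23.07
position: [0.5015, 0.3525, 0.0287]
tool_rot: [0.452, 0.709, -0.285, 0.459]
ft_force: [-0.4, -0.2, -0.2]
grip_width: 0.0733
```

Request:
send_rows([
  {"tx":0,"ty":0,"tz":-1,"rx":0,"ry":0,"rz":0},
  {"tx":0,"ty":0,"tz":-3,"rx":0,"ry":0,"rz":0},
  {"tx":0,"ty":0,"tz":-5,"rx":0,"ry":0,"rz":0},
  {"tx":-0.5,"ty":0,"tz":-7,"rx":0,"ry":0,"rz":0},
  {"tx":-1,"ty":0,"tz":-8,"rx":0,"ry":0,"rz":0},
])

```text
time: 23.48
position: [0.4708, 0.4171, 0.0724]
tool_rot: [0.452, 0.71, -0.283, 0.46]
ft_force: [-0.5, -0.6, -0.6]
grip_width: 0.0751
```

Run:
```python
from bot import *
plan()
c=robot.camera('scene'); save('s12',cv2.resize(c['color'][130:270,240:430],(800,589),interpolation=cv2.INTER_CUBIC))
c=robot.camera('top'); save('t12',cv2.resize(c['color'][120:270,90:290],(800,600),interpolation=cv2.INTER_CUBIC)); W=world(c)
x,y,z=W[...,0],W[...,1],W[...,2]; col=c['color'].astype(int)
m=(abs(x-.485)<.07)&(abs(y-.385)<.07)&(z>.1)&(z<.118); p=W[m]; print('cap',len(p),p.mean(0),p.min(0),p.max(0))
am=(col[...,0]>col[...,2]*1.8)
m=(abs(x-.485)<.06)&(abs(y-.385)<.06)&(z>.068)&(z<.09)&am; p=W[m]; print('shoulder',len(p),cv2.minAreaRect((p[:,:2]*1000).astype(np.float32)))
```

```text
t 23.48 p [0.4708 0.4171 0.0724] q [ 0.965  1.096  1.148 -0.919  1.66   0.833] F [-0.5 -0.6 -0.6] g 0.0751
cap 134 [0.48033662 0.38983753 0.10970795] [0.41689064 0.36797507 0.10074283] [0.50404085 0.44903887 0.11691808]
shoulder 155 ((486.24249267578125, 384.1044921875), (50.19242858886719, 53.60190963745117), 24.148038864135742)
```

View pics/s12.png

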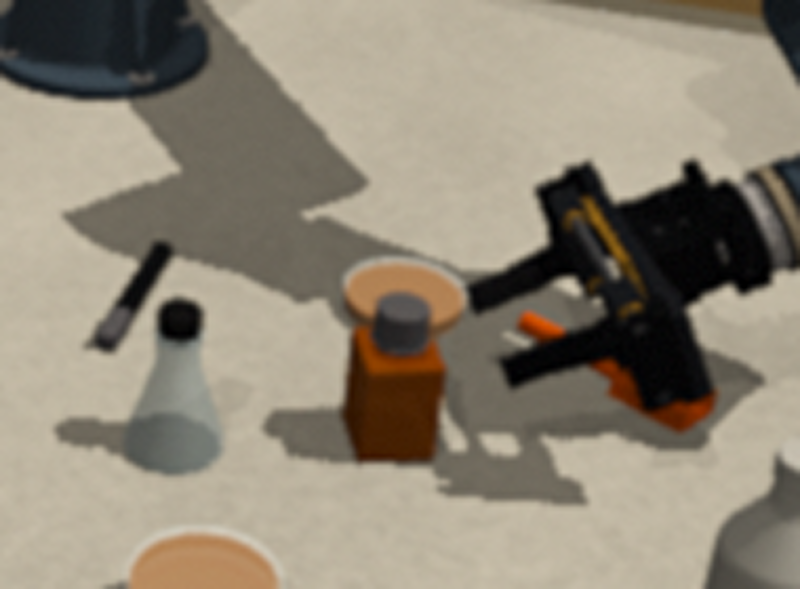

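View pics/t12.png

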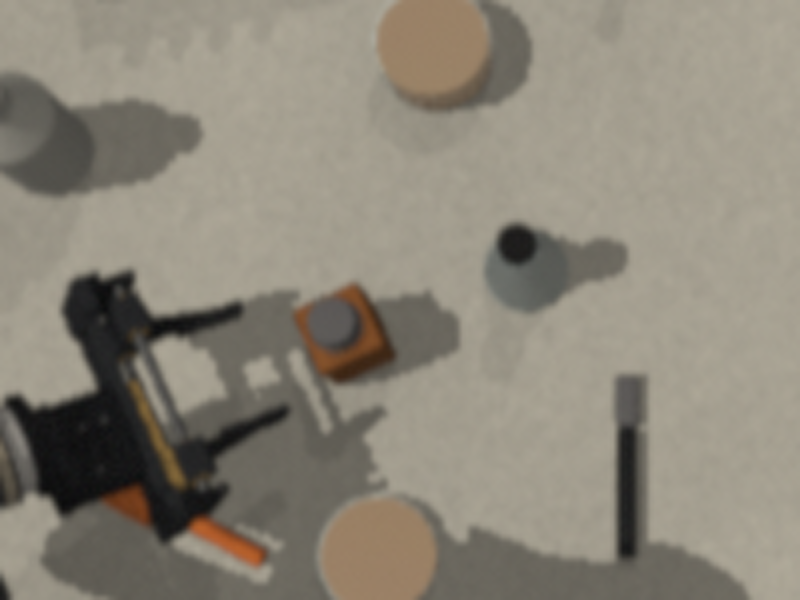

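Run:
```python
from bot import *
Y=np.radians(114.1)
T=[([.46,.44,.16],tdown(Y,np.radians(-38))),([.475,.41,.19],tdown(Y,np.radians(-8))),([.486,.384,.17],tdown(Y)),([.486,.384,.024],tdown(Y))]
for s in (1,-1): print(s,(Rn.from_quat(robot.get_obs()['tool_rot']).inv()*tdown(Y,s*np.radians(65))).magnitude())
plan(*T)
q=robot.get_obs()['q']
for p,R in T: q,e=ik(np.array(p),R,q); print(q.round(2),'%.0e'%e)
```

```text
1 2.2743547272473665
-1 0.029981157970364842
t 23.58 p [0.4716 0.4169 0.0732] q [ 0.964  1.094  1.149 -0.92   1.659  0.834] F [ 0.6 -0.7  0.7] g 0.0750
cm [-6.81  0.08 -5.98] |9.1| rad [0.03  0.477 0.003] rows>=4
cm [-4.49  0.14 -0.3 ] |4.5| rad [0.    0.524 0.   ] rows>=5
cm [-2.52 -0.06  2.37] |3.5| rad [-0.    0.14  0.  ] rows>=2
cm [ 0.  -0.  14.6] |14.6| rad [0. 0. 0.] rows>=4
[ 0.88  0.79  1.23 -0.59  1.48  0.62] 2e-13
[ 0.61  0.56  1.4  -0.15  1.21  0.24] 2e-14
[ 0.49  0.55  1.48 -0.    1.11  0.07] 7e-15
[ 0.49  0.75  1.57 -0.    0.82  0.07] 5e-11
```

Request:
send_rows([
  {"tx":-2,"ty":0,"tz":-1.5,"rx":0,"ry":0.1,"rz":0},
  {"tx":-4,"ty":0,"tz":-3,"rx":0.01,"ry":0.2,"rz":0},
  {"tx":-5.5,"ty":0,"tz":-4.5,"rx":0.02,"ry":0.3,"rz":0},
  {"tx":-6.4,"ty":0.1,"tz":-5.5,"rx":0.03,"ry":0.4,"rz":0},
  {"tx":-6.8,"ty":0.1,"tz":-6,"rx":0.03,"ry":0.48,"rz":0},
])

```text
time: 24.0
position: [0.462, 0.4391, 0.1611]
tool_rot: [0.515, 0.794, -0.176, 0.27]
ft_force: [0.7, 0.9, 0.3]
grip_width: 0.0748
```

Request:
send_rows([
  {"tx":-0.9,"ty":0,"tz":0,"rx":0,"ry":0.1,"rz":0},
  {"tx":-1.8,"ty":0,"tz":0,"rx":0,"ry":0.21,"rz":0},
  {"tx":-2.7,"ty":0,"tz":-0.1,"rx":0,"ry":0.31,"rz":0},
  {"tx":-3.6,"ty":0.1,"tz":-0.2,"rx":0,"ry":0.42,"rz":0},
  {"tx":-4.5,"ty":0.1,"tz":-0.3,"rx":0,"ry":0.52,"rz":0},
])

```text
time: 24.42
position: [0.4756, 0.4068, 0.189]
tool_rot: [0.543, 0.837, -0.04, 0.056]
ft_force: [1.2, -0.3, -0.4]
grip_width: 0.0751
```

Request:
send_rows([
  {"tx":-1,"ty":0,"tz":0.5,"rx":0,"ry":0.07,"rz":0},
  {"tx":-2.5,"ty":0,"tz":1.5,"rx":0,"ry":0.14,"rz":0},
  {"tx":-2.5,"ty":-0.1,"tz":2.4,"rx":0,"ry":0.14,"rz":0},
  {"tx":-2.5,"ty":-0.1,"tz":2.4,"rx":0,"ry":0.14,"rz":0},
  {"tx":-2.5,"ty":-0.1,"tz":2.4,"rx":0,"ry":0.14,"rz":0},
])

```text
time: 24.83
position: [0.4848, 0.3808, 0.1669]
tool_rot: [0.545, 0.838, -0.005, -0.002]
ft_force: [0.0, 0.1, 0.3]
grip_width: 0.075
```

Run:
```python
from bot import *
c=robot.camera('top'); save('t13',cv2.resize(c['color'][120:270,90:290],(800,600),interpolation=cv2.INTER_CUBIC))
Y=np.radians(114.1)
plan(([.486,.384,.024],tdown(Y)))
```

```text
t 24.88 p [0.485  0.3819 0.1674] q [ 0.487  0.556  1.477 -0.002  1.116  0.068] F [-0.5 -0.7 -0.6] g 0.0748
cm [ 0.18  0.3  14.33] |14.3| rad [-0.008  0.002 -0.001] rows>=4
```

View pics/t13.png

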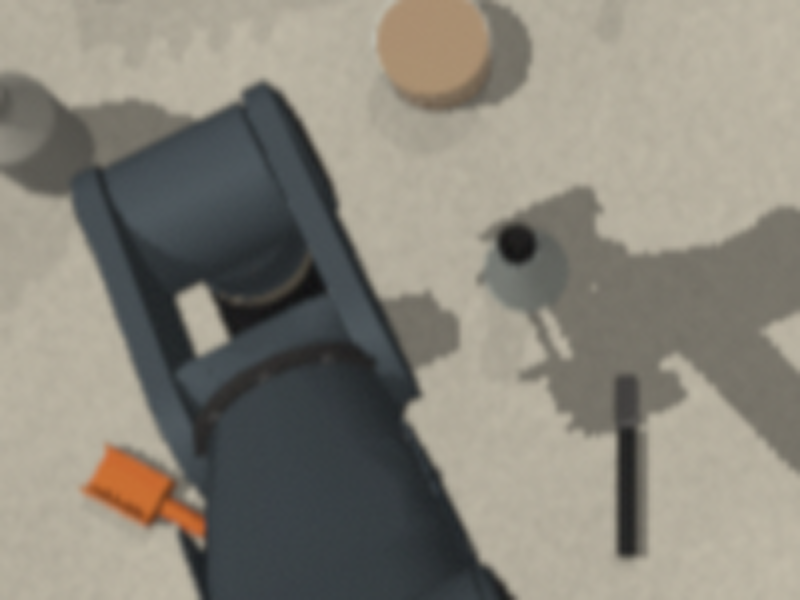

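Request:
send_rows([
  {"tx":0.2,"ty":0.3,"tz":3,"rx":0,"ry":0,"rz":0},
  {"tx":0.2,"ty":0.3,"tz":6,"rx":0,"ry":0,"rz":0},
  {"tx":0.2,"ty":0.3,"tz":8,"rx":0,"ry":0,"rz":0},
  {"tx":0.2,"ty":0.3,"tz":8,"rx":0,"ry":0,"rz":0},
])

```text
time: 25.22
position: [0.4831, 0.3843, 0.0836]
tool_rot: [0.543, 0.84, -0.007, -0.003]
ft_force: [-1.2, -0.4, -0.9]
grip_width: 0.075
```

Run:
```python
from bot import *
Y=np.radians(114.1)
plan(([.486,.384,.024],tdown(Y)))
```

```text
t 25.22 p [0.4831 0.3843 0.0836] q [ 0.492  0.667  1.535 -0.002  0.955  0.071] F [-1.2 -0.4 -0.9] g 0.0750
cm [-0.13  0.35  5.95] |6.0| rad [-0.016  0.003  0.002] rows>=2
```

Request:
send_rows([
  {"tx":-0.1,"ty":0.2,"tz":2,"rx":-0.01,"ry":0,"rz":0},
  {"tx":-0.1,"ty":0.2,"tz":4,"rx":-0.01,"ry":0,"rz":0},
  {"tx":-0.1,"ty":0.2,"tz":5.4,"rx":-0.01,"ry":0,"rz":0},
  {"tx":-0.1,"ty":0.2,"tz":5.9,"rx":-0.01,"ry":0,"rz":0},
  {"tx":-0.1,"ty":0.2,"tz":5.9,"rx":-0.01,"ry":0,"rz":0},
])

```text
time: 25.63
position: [0.4883, 0.385, 0.0286]
tool_rot: [0.544, 0.839, 0.0, 0.001]
ft_force: [0.7, -0.1, 0.1]
grip_width: 0.0752
```

Request:
send_rows([
  {"tx":0,"ty":0,"tz":0,"rx":0,"ry":0,"rz":0},
  {"tx":0,"ty":0,"tz":0,"rx":0,"ry":0,"rz":0},
  {"tx":0,"ty":0,"tz":0,"rx":0,"ry":0,"rz":0},
  {"tx":0,"ty":0,"tz":0,"rx":0,"ry":0,"rz":0},
  {"tx":0,"ty":0,"tz":0,"rx":0,"ry":0,"rz":0},
], claw=4.8, squeeze=30)

```text
time: 26.05
position: [0.4886, 0.3841, 0.0299]
tool_rot: [0.544, 0.839, 0.001, 0.001]
ft_force: [-2.7, -0.6, 3.7]
grip_width: 0.0542
```

Run:
```python
from bot import *
plan()
c=robot.camera('scene'); save('s14',cv2.resize(c['color'][130:270,240:430],(800,589),interpolation=cv2.INTER_CUBIC))
```

```text
t 26.05 p [0.4886 0.3841 0.0299] q [ 0.488  0.743  1.566 -0.002  0.83   0.069] F [-2.7 -0.6  3.7] g 0.0542
```

View pics/s14.png

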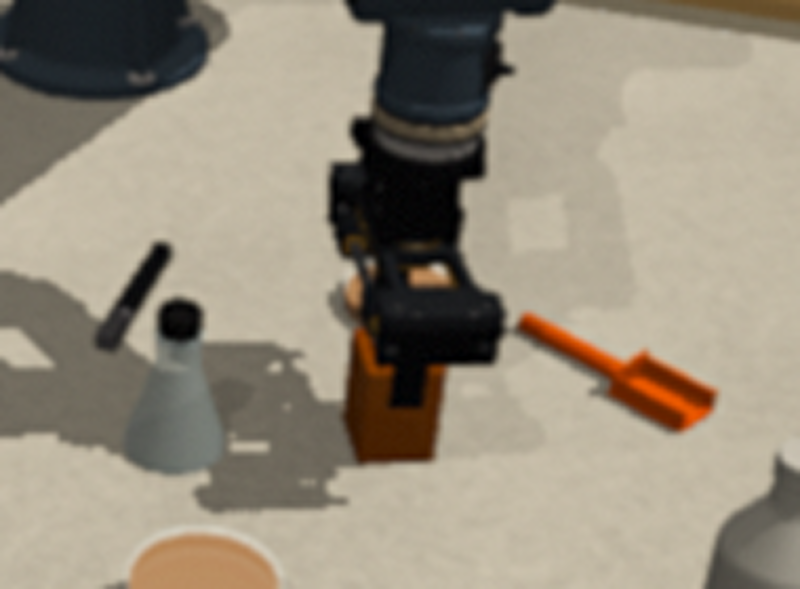

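Run:
```python
from bot import *
Yb=np.pi/2+b
G=C-ux*.047+uy*.022; print(G)
T=[([.4886,.3841,.19],tdown(np.radians(114.1))),([.48,.23,.20],tdown(np.radians(105))),([.49,.07,.2],tdown(np.radians(96))),([.505,-.06,.2],tdown(Yb)),(G+[0,0,.2],tdown(Yb)),(G+[0,0,.065],tdown(Yb))]
plan(*T)
q=robot.get_obs()['q']
for p,R in T: q,e=ik(np.array(p),R,q); print(q.round(2),'%.0e'%e)
```

```text
[ 0.51535496 -0.13590392  0.        ]
t 26.10 p [0.4886 0.3841 0.0299] q [ 0.488  0.743  1.566 -0.002  0.83   0.069] F [-2.8  0.1  5.2] g 0.0537
cm [ -0.03   0.05 -16.01] |16.0| rad [ 0.003  0.002 -0.001] rows>=4
cm [-13.72  -7.08  -1.  ] |15.5| rad [ 0.    -0.     0.159] rows>=4
cm [-15.71  -3.18  -0.  ] |16.0| rad [ 0.    -0.     0.157] rows>=4
cm [-13.09   0.13   0.  ] |13.1| rad [ 0.    -0.     0.065] rows>=4
cm [-7.63  0.73  0.  ] |7.7| rad [0. 0. 0.] rows>=2
cm [ 0.  -0.  13.5] |13.5| rad [0. 0. 0.] rows>=4
[ 0.49  0.53  1.45 -0.    1.16  0.07] 1e-11
[ 0.24  0.4   1.66 -0.    1.08 -0.03] 4e-15
[-0.08  0.35  1.75 -0.    1.04 -0.19] 4e-15
[-0.34  0.37  1.72  0.    1.05 -0.38] 2e-12
[-0.47  0.4   1.66  0.    1.08 -0.51] 4e-15
[-0.47  0.61  1.78  0.    0.76 -0.51] 1e-15
```

Request:
send_rows([
  {"tx":0,"ty":0,"tz":-1,"rx":0,"ry":0,"rz":0},
  {"tx":0,"ty":0,"tz":-4,"rx":0,"ry":0,"rz":0},
  {"tx":0,"ty":0,"tz":-8,"rx":0,"ry":0,"rz":0},
  {"tx":0,"ty":0,"tz":-12,"rx":0,"ry":0,"rz":0},
  {"tx":0,"ty":0,"tz":-16,"rx":0,"ry":0,"rz":0},
])

```text
time: 26.52
position: [0.4882, 0.3838, 0.1904]
tool_rot: [0.544, 0.839, 0.001, 0.002]
ft_force: [0.8, 0.6, -3.6]
grip_width: 0.0543
```

Request:
send_rows([
  {"tx":-2,"ty":-1,"tz":-0.5,"rx":0,"ry":0,"rz":0.03},
  {"tx":-5,"ty":-2.6,"tz":-1,"rx":0,"ry":0,"rz":0.06},
  {"tx":-8,"ty":-4.2,"tz":-1,"rx":0,"ry":0,"rz":0.1},
  {"tx":-11,"ty":-5.7,"tz":-1,"rx":0,"ry":0,"rz":0.13},
  {"tx":-13.7,"ty":-7.1,"tz":-1,"rx":0,"ry":0,"rz":0.16},
])

```text
time: 26.93
position: [0.4791, 0.2283, 0.1994]
tool_rot: [0.61, 0.792, 0.001, 0.002]
ft_force: [1.0, 0.4, -2.1]
grip_width: 0.054
```

Request:
send_rows([
  {"tx":-3,"ty":-0.6,"tz":0,"rx":0,"ry":0,"rz":0.03},
  {"tx":-6.2,"ty":-1.2,"tz":0,"rx":0,"ry":0,"rz":0.06},
  {"tx":-9.4,"ty":-1.9,"tz":0,"rx":0,"ry":0,"rz":0.1},
  {"tx":-12.6,"ty":-2.6,"tz":0,"rx":0,"ry":0,"rz":0.13},
  {"tx":-15.7,"ty":-3.2,"tz":0,"rx":0,"ry":0,"rz":0.16},
])

```text
time: 27.35
position: [0.4886, 0.0684, 0.1994]
tool_rot: [0.672, 0.741, 0.001, 0.002]
ft_force: [2.0, 0.3, -2.1]
grip_width: 0.0534
```

Request:
send_rows([
  {"tx":-3,"ty":0,"tz":0,"rx":0,"ry":0,"rz":0.02},
  {"tx":-6,"ty":0,"tz":0,"rx":0,"ry":0,"rz":0.04},
  {"tx":-8.8,"ty":0,"tz":0,"rx":0,"ry":0,"rz":0.06},
  {"tx":-11.2,"ty":0.1,"tz":0,"rx":0,"ry":0,"rz":0.06},
  {"tx":-13.1,"ty":0.1,"tz":0,"rx":0,"ry":0,"rz":0.06},
])

```text
time: 27.77
position: [0.5033, -0.0626, 0.1995]
tool_rot: [0.693, 0.72, 0.001, 0.002]
ft_force: [0.8, -0.6, -2.0]
grip_width: 0.0538
```

Request:
send_rows([
  {"tx":-2,"ty":0.2,"tz":0,"rx":0,"ry":0,"rz":0},
  {"tx":-4,"ty":0.4,"tz":0,"rx":0,"ry":0,"rz":0},
  {"tx":-6,"ty":0.6,"tz":0,"rx":0,"ry":0,"rz":0},
  {"tx":-7.3,"ty":0.7,"tz":0,"rx":0,"ry":0,"rz":0},
  {"tx":-7.6,"ty":0.7,"tz":0,"rx":0,"ry":0,"rz":0},
])

```text
time: 28.18
position: [0.5136, -0.1382, 0.1994]
tool_rot: [0.694, 0.72, 0.001, 0.002]
ft_force: [-0.0, -0.1, -2.3]
grip_width: 0.0536
```

Run:
```python
from bot import *
Yb=np.pi/2+b
G=C-ux*.047+uy*.022
plan((G+[0,0,.065],tdown(Yb)))
c=robot.camera('scene'); save('s15',cv2.resize(c['color'][100:240,80:270],(800,589),interpolation=cv2.INTER_CUBIC))
c=robot.camera('wrist'); save('w15',c['color'])
plan((G+[0,0,.065],tdown(Yb)))
```

```text
t 28.18 p [ 0.5136 -0.1382  0.1994] q [-4.740e-01  3.990e-01  1.669e+00  1.000e-03  1.067e+00 -5.120e-01] F [-0.  -0.1 -2.3] g 0.0536
cm [ 0.25  0.11 13.44] |13.4| rad [ 0.005  0.002 -0.003] rows>=4
t 28.28 p [ 0.5127 -0.1359  0.1991] q [-0.471  0.399  1.671  0.002  1.068 -0.511] F [ 0.7  0.3 -2.4] g 0.0537
cm [-1.000e-02  2.200e-01  1.341e+01] |13.4| rad [ 0.003 -0.    -0.002] rows>=4
```

View pics/s15.png

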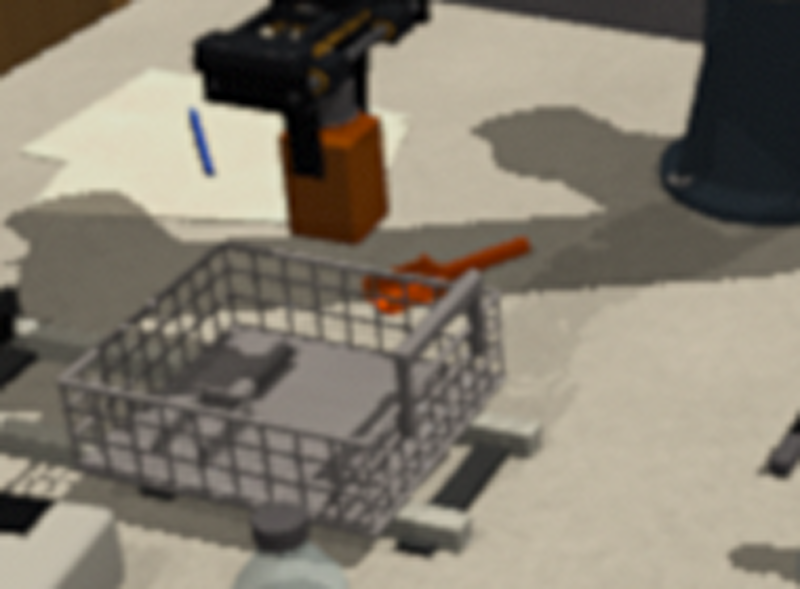

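View pics/w15.png

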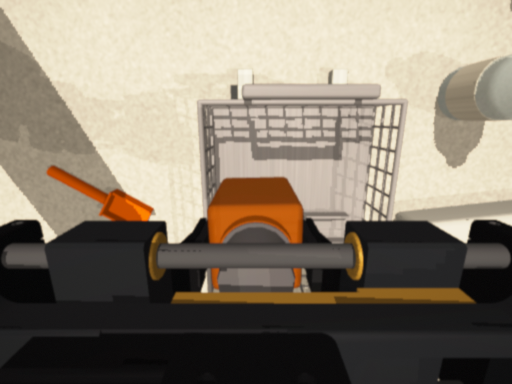

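Request:
send_rows([
  {"tx":0,"ty":0.2,"tz":2,"rx":0,"ry":0,"rz":0},
  {"tx":0,"ty":0.2,"tz":5,"rx":0,"ry":0,"rz":0},
  {"tx":0,"ty":0.2,"tz":8,"rx":0,"ry":0,"rz":0},
  {"tx":0,"ty":0.2,"tz":10,"rx":0,"ry":0,"rz":0},
  {"tx":0,"ty":0.2,"tz":11,"rx":0,"ry":0,"rz":0},
])

```text
time: 28.7
position: [0.5131, -0.1333, 0.0867]
tool_rot: [0.692, 0.721, 0.0, -0.002]
ft_force: [-0.9, 0.9, -2.2]
grip_width: 0.0539
```

Request:
send_rows([
  {"tx":0,"ty":0,"tz":0.3,"rx":0,"ry":0,"rz":0},
  {"tx":0,"ty":0,"tz":0.6,"rx":0,"ry":0,"rz":0},
  {"tx":0,"ty":0,"tz":1,"rx":0,"ry":0,"rz":0},
  {"tx":0,"ty":0,"tz":1.4,"rx":0,"ry":0,"rz":0},
  {"tx":0,"ty":0,"tz":1.6,"rx":0,"ry":0,"rz":0},
])

```text
time: 29.12
position: [0.5159, -0.1359, 0.0737]
tool_rot: [0.693, 0.721, 0.001, 0.002]
ft_force: [-0.3, 0.3, -2.9]
grip_width: 0.0537
```

Request:
send_rows([
  {"tx":0,"ty":0,"tz":0.1,"rx":0,"ry":0,"rz":0},
  {"tx":0,"ty":0,"tz":0.2,"rx":0,"ry":0,"rz":0},
  {"tx":0,"ty":0,"tz":0.3,"rx":0,"ry":0,"rz":0},
  {"tx":0,"ty":0,"tz":0.3,"rx":0,"ry":0,"rz":0},
])

```text
time: 29.45
position: [0.5154, -0.1358, 0.0702]
tool_rot: [0.693, 0.721, 0.001, 0.001]
ft_force: [-0.9, 0.3, -1.8]
grip_width: 0.0537
```

Request:
send_rows([
  {"tx":0,"ty":0,"tz":0.1,"rx":0,"ry":0,"rz":0},
  {"tx":0,"ty":0,"tz":0.2,"rx":0,"ry":0,"rz":0},
  {"tx":0,"ty":0,"tz":0.3,"rx":0,"ry":0,"rz":0},
  {"tx":0,"ty":0,"tz":0.3,"rx":0,"ry":0,"rz":0},
])

```text
time: 29.78
position: [0.5153, -0.1356, 0.067]
tool_rot: [0.693, 0.721, 0.001, 0.001]
ft_force: [0.5, 0.3, -1.5]
grip_width: 0.0537
```

Request:
send_rows([
  {"tx":0,"ty":0,"tz":0.1,"rx":0,"ry":0,"rz":0},
  {"tx":0,"ty":0,"tz":0.1,"rx":0,"ry":0,"rz":0},
  {"tx":0,"ty":0,"tz":0.1,"rx":0,"ry":0,"rz":0},
])

```text
time: 30.03
position: [0.5153, -0.1357, 0.0661]
tool_rot: [0.693, 0.721, 0.001, 0.001]
ft_force: [0.1, 0.5, -2.4]
grip_width: 0.0533
```

Request:
send_rows([
  {"tx":0,"ty":0,"tz":0.1,"rx":0,"ry":0,"rz":0},
  {"tx":0,"ty":0,"tz":0.2,"rx":0,"ry":0,"rz":0},
  {"tx":0,"ty":0,"tz":0.2,"rx":0,"ry":0,"rz":0},
])

```text
time: 30.28
position: [0.5155, -0.1357, 0.0648]
tool_rot: [0.693, 0.721, 0.001, 0.002]
ft_force: [-1.0, 0.7, 4.1]
grip_width: 0.0537
```

Touchdown. I'll release and lift.

Request:
send_rows([
  {"tx":0,"ty":0,"tz":0,"rx":0,"ry":0,"rz":0},
  {"tx":0,"ty":0,"tz":0,"rx":0,"ry":0,"rz":0},
  {"tx":0,"ty":0,"tz":0,"rx":0,"ry":0,"rz":0},
  {"tx":0,"ty":0,"tz":0,"rx":0,"ry":0,"rz":0},
], claw=7)

```text
time: 30.62
position: [0.5155, -0.1358, 0.0642]
tool_rot: [0.693, 0.721, 0.001, 0.002]
ft_force: [-0.3, -0.5, -0.9]
grip_width: 0.0679
```

Request:
send_rows([
  {"tx":0,"ty":0,"tz":-1,"rx":0,"ry":0,"rz":0},
  {"tx":0,"ty":0,"tz":-4,"rx":0,"ry":0,"rz":0},
  {"tx":0,"ty":0,"tz":-8,"rx":0,"ry":0,"rz":0},
  {"tx":0,"ty":0,"tz":-11,"rx":0,"ry":0,"rz":0},
  {"tx":0,"ty":0,"tz":-14,"rx":0,"ry":0,"rz":0},
])

```text
time: 31.03
position: [0.5149, -0.1357, 0.2067]
tool_rot: [0.693, 0.721, 0.001, 0.002]
ft_force: [-0.2, -0.1, 0.0]
grip_width: 0.0702
```

Run:
```python
from bot import *
c=robot.camera('scene'); save('s16',cv2.resize(c['color'][100:240,80:270],(800,589),interpolation=cv2.INTER_CUBIC))
Y=np.radians(105)
F=np.array([.543,.2525,0])
T=[([.505,-.02,.2],tdown(np.radians(96))),([.51,.12,.2],tdown(np.radians(100))),(F+[0,0,.17],tdown(Y)),(F+[0,0,.046],tdown(Y))]
plan(*T)
```

```text
t 31.08 p [ 0.5186 -0.1373  0.2125] q [-0.468  0.384  1.652  0.002  1.089 -0.509] F [ 2.  -0.   2.8] g 0.0700
cm [11.78 -0.9   1.16] |11.9| rad [ 0.015  0.007 -0.064] rows>=3
cm [13.87  1.96  0.  ] |14.0| rad [ 0.    0.   -0.07] rows>=4
cm [12.48  5.55  3.  ] |14.0| rad [-0.     0.    -0.087] rows>=4
cm [ 0.  -0.  12.4] |12.4| rad [0. 0. 0.] rows>=3
```

View pics/s16.png

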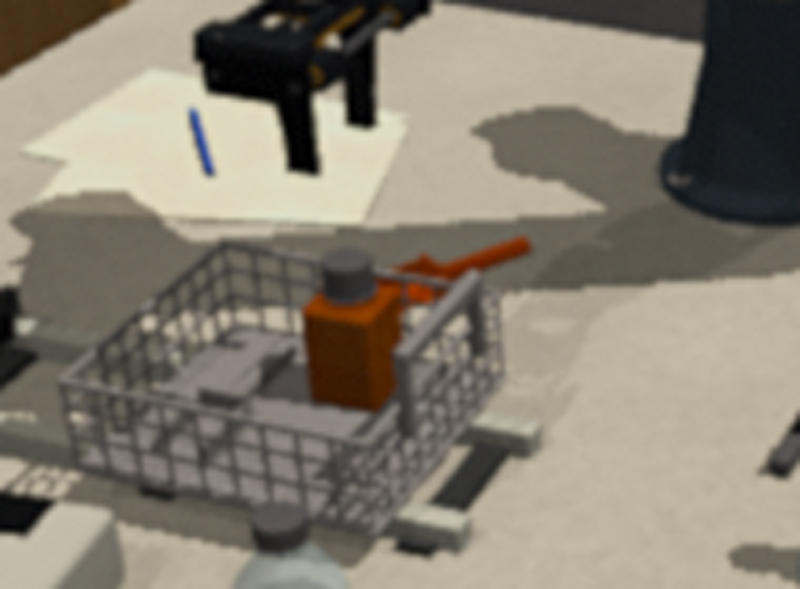

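Request:
send_rows([
  {"tx":3,"ty":-0.2,"tz":0,"rx":0,"ry":0,"rz":-0.02},
  {"tx":7,"ty":-0.5,"tz":0.5,"rx":0,"ry":0,"rz":-0.04},
  {"tx":11.8,"ty":-0.9,"tz":1,"rx":0.01,"ry":0,"rz":-0.06},
  {"tx":11.8,"ty":-0.9,"tz":1,"rx":0.01,"ry":0,"rz":-0.06},
], claw=6)

```text
time: 31.42
position: [0.4984, -0.0127, 0.1939]
tool_rot: [0.669, 0.743, -0.002, -0.004]
ft_force: [0.4, -0.4, -0.1]
grip_width: 0.0604
```

Request:
send_rows([
  {"tx":3.5,"ty":0.5,"tz":0,"rx":0,"ry":0,"rz":-0.02},
  {"tx":7,"ty":1,"tz":0,"rx":0,"ry":0,"rz":-0.04},
  {"tx":10.5,"ty":1.5,"tz":0,"rx":0,"ry":0,"rz":-0.06},
  {"tx":13.9,"ty":2,"tz":0,"rx":0,"ry":0,"rz":-0.07},
])

```text
time: 31.75
position: [0.5072, 0.1236, 0.1944]
tool_rot: [0.644, 0.765, -0.002, -0.002]
ft_force: [0.0, -0.3, -0.4]
grip_width: 0.0601
```

Request:
send_rows([
  {"tx":2,"ty":0.5,"tz":0,"rx":0,"ry":0,"rz":-0.04},
  {"tx":4,"ty":2,"tz":0,"rx":0,"ry":0,"rz":-0.08},
  {"tx":5,"ty":4,"tz":0,"rx":0,"ry":0,"rz":-0.08},
  {"tx":5,"ty":5,"tz":0,"rx":0,"ry":0,"rz":-0.08},
  {"tx":5,"ty":5,"tz":0,"rx":0,"ry":0,"rz":-0.08},
])

```text
time: 32.17
position: [0.5505, 0.1802, 0.1939]
tool_rot: [0.613, 0.79, -0.002, -0.001]
ft_force: [0.5, -0.1, 0.3]
grip_width: 0.06
```

Run:
```python
from bot import *
c=robot.camera('wrist'); o=robot.get_obs(); save('w17',c['color']); W=world(c,o); z=W[...,2]
m=(abs(W[...,0]-.54)<.05)&(abs(W[...,1]-.25)<.05)&(z>.104)&(z<.125); p=W[m]; print('stopper top',len(p),p.min(0),p.max(0),np.median(p,0))
Y=np.radians(105)
F=np.array([.544,.2525,0])
plan((F+[0,0,.17],tdown(Y)),(F+[0,0,.041],tdown(Y)))
```

```text
stopper top 724 [0.52760404 0.23527573 0.10631272] [0.55673644 0.2644758  0.11110696] [0.54203836 0.25012666 0.10906115]
t 32.22 p [0.5487 0.1793 0.1935] q [ 1.230e-01  4.720e-01  1.555e+00 -1.000e-03  1.120e+00 -1.270e-01] F [-0.6 -0.4  0.5] g 0.0597
cm [7.21 1.37 2.34] |7.7| rad [-0.006 -0.    -0.012] rows>=2
cm [ 0.  -0.  12.9] |12.9| rad [0. 0. 0.] rows>=4
```

View pics/w17.png

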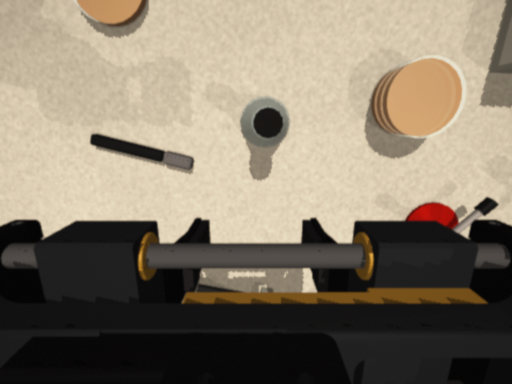

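Request:
send_rows([
  {"tx":2,"ty":0.4,"tz":0,"rx":0,"ry":0,"rz":0},
  {"tx":4.5,"ty":0.9,"tz":0,"rx":0,"ry":0,"rz":-0.01},
  {"tx":6.5,"ty":1.3,"tz":0.5,"rx":0,"ry":0,"rz":-0.01},
  {"tx":7,"ty":1.4,"tz":1,"rx":0,"ry":0,"rz":-0.01},
  {"tx":7,"ty":1.4,"tz":1,"rx":0,"ry":0,"rz":-0.01},
])

```text
time: 32.63
position: [0.5425, 0.2507, 0.1824]
tool_rot: [0.609, 0.793, -0.004, -0.003]
ft_force: [-0.2, -0.2, 0.3]
grip_width: 0.0602
```

Run:
```python
from bot import *
c=robot.camera('top'); 
Y=np.radians(105)
F=np.array([.543,.2505,0])
plan((F+[0,0,.042],tdown(Y)))
```

```text
t 32.68 p [0.543  0.2499 0.1828] q [ 0.245  0.513  1.512 -0.     1.125 -0.015] F [ 1.  -0.5 -0.1] g 0.0603
cm [ 0.06  0.15 14.08] |14.1| rad [-0.009  0.    -0.002] rows>=4
```

Request:
send_rows([
  {"tx":0.1,"ty":0.1,"tz":2.5,"rx":-0.01,"ry":0,"rz":0},
  {"tx":0.1,"ty":0.1,"tz":6,"rx":-0.01,"ry":0,"rz":0},
  {"tx":0.1,"ty":0.1,"tz":9.5,"rx":-0.01,"ry":0,"rz":0},
  {"tx":0.1,"ty":0.1,"tz":12.5,"rx":-0.01,"ry":0,"rz":0},
  {"tx":0.1,"ty":0.1,"tz":13.8,"rx":-0.01,"ry":0,"rz":0},
])

```text
time: 33.1
position: [0.5413, 0.2493, 0.0419]
tool_rot: [0.61, 0.792, -0.002, -0.001]
ft_force: [-0.3, 0.5, 0.2]
grip_width: 0.06
```

Request:
send_rows([
  {"tx":0,"ty":0,"tz":0,"rx":0,"ry":0,"rz":0},
  {"tx":0,"ty":0,"tz":0,"rx":0,"ry":0,"rz":0},
  {"tx":0,"ty":0,"tz":0,"rx":0,"ry":0,"rz":0},
  {"tx":0,"ty":0,"tz":0,"rx":0,"ry":0,"rz":0},
  {"tx":0,"ty":0,"tz":0,"rx":0,"ry":0,"rz":0},
], claw=2.4, squeeze=20)

```text
time: 33.52
position: [0.5454, 0.2523, 0.0473]
tool_rot: [0.61, 0.793, 0.003, 0.002]
ft_force: [-0.2, -0.2, 0.6]
grip_width: 0.0346
```

Request:
send_rows([
  {"tx":0,"ty":0,"tz":0,"rx":0,"ry":0,"rz":0},
  {"tx":0,"ty":0,"tz":0,"rx":0,"ry":0,"rz":0},
  {"tx":0,"ty":0,"tz":0,"rx":0,"ry":0,"rz":0},
])

```text
time: 33.77
position: [0.5449, 0.2524, 0.0469]
tool_rot: [0.609, 0.793, 0.002, 0.002]
ft_force: [0.3, -0.7, 6.7]
grip_width: 0.0295
```

Run:
```python
from bot import *
plan()
c=robot.camera('scene'); save('s18',cv2.resize(c['color'][130:270,200:390],(800,589),interpolation=cv2.INTER_CUBIC))
```

```text
t 33.77 p [0.5449 0.2524 0.0469] q [ 2.480e-01  6.970e-01  1.618e+00  1.000e-03  8.210e-01 -1.300e-02] F [ 0.3 -0.7  6.7] g 0.0295
```

View pics/s18.png

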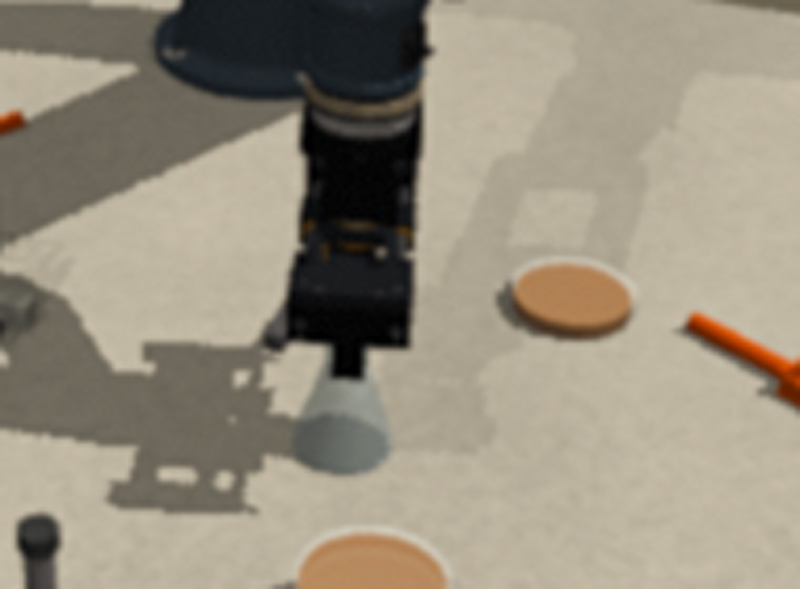

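Run:
```python
from bot import *
Yb=np.pi/2+b
G=C+ux*.047+uy*.024; print(G)
T=[([.5449,.2524,.215],tdown(np.radians(105))),([.54,.10,.22],tdown(np.radians(98))),([.57,-.04,.22],tdown(Yb)),(G+[0,0,.22],tdown(Yb)),(G+[0,0,.082],tdown(Yb))]
plan(*T)
q=robot.get_obs()['q']
for p,R in T: q,e=ik(np.array(p),R,q); print(q.round(2),'%.0e'%e)
```

```text
[ 0.60919897 -0.13013314  0.        ]
t 33.82 p [0.5448 0.2524 0.0469] q [ 0.248  0.697  1.618  0.     0.821 -0.013] F [-1.8 -2.2  5.6] g 0.0297
cm [ 1.000e-02  1.000e-01 -1.681e+01] |16.8| rad [ 0.005 -0.    -0.002] rows>=5
cm [-14.59  -4.42  -0.5 ] |15.3| rad [-0.    -0.     0.122] rows>=4
cm [-14.28   1.02   0.  ] |14.3| rad [ 0.    -0.     0.099] rows>=4
cm [-9.16  3.56  0.  ] |9.8| rad [0. 0. 0.] rows>=3
cm [ 0.  -0.  13.8] |13.8| rad [0. 0. 0.] rows>=4
[ 0.25  0.48  1.48 -0.    1.19 -0.01] 2e-12
[-0.02  0.4   1.6   0.    1.14 -0.16] 2e-15
[-0.27  0.43  1.55  0.    1.17 -0.31] 5e-12
[-0.39  0.5   1.41  0.    1.22 -0.43] 4e-12
[-0.39  0.67  1.54 -0.    0.94 -0.43] 3e-10
```

Request:
send_rows([
  {"tx":0,"ty":0,"tz":-1,"rx":0,"ry":0,"rz":0},
  {"tx":0,"ty":0,"tz":-4,"rx":0,"ry":0,"rz":0},
  {"tx":0,"ty":0,"tz":-8,"rx":0,"ry":0,"rz":0},
  {"tx":0,"ty":0,"tz":-12,"rx":0,"ry":0,"rz":0},
  {"tx":0,"ty":0,"tz":-16,"rx":0,"ry":0,"rz":0},
])

```text
time: 34.23
position: [0.5426, 0.252, 0.2071]
tool_rot: [0.609, 0.793, 0.001, 0.0]
ft_force: [0.9, 0.2, -1.3]
grip_width: 0.0294
```

Request:
send_rows([
  {"tx":-2,"ty":-0.6,"tz":-1,"rx":0,"ry":0,"rz":0.02},
  {"tx":-5,"ty":-1.5,"tz":-1.3,"rx":0,"ry":0,"rz":0.05},
  {"tx":-8,"ty":-2.4,"tz":-1.3,"rx":0,"ry":0,"rz":0.07},
  {"tx":-11.4,"ty":-3.4,"tz":-1.3,"rx":0,"ry":0,"rz":0.1},
  {"tx":-14.6,"ty":-4.4,"tz":-1.3,"rx":0,"ry":0,"rz":0.12},
])

```text
time: 34.65
position: [0.5379, 0.0985, 0.2189]
tool_rot: [0.656, 0.755, 0.002, 0.001]
ft_force: [0.9, 0.4, -1.3]
grip_width: 0.0296
```

Request:
send_rows([
  {"tx":-3,"ty":0.2,"tz":0,"rx":0,"ry":0,"rz":0.02},
  {"tx":-6,"ty":0.4,"tz":0,"rx":0,"ry":0,"rz":0.04},
  {"tx":-9,"ty":0.6,"tz":0,"rx":0,"ry":0,"rz":0.06},
  {"tx":-11.8,"ty":0.8,"tz":0,"rx":0,"ry":0,"rz":0.08},
  {"tx":-14.3,"ty":1,"tz":0,"rx":0,"ry":0,"rz":0.1},
])

```text
time: 35.07
position: [0.5682, -0.0422, 0.2184]
tool_rot: [0.693, 0.721, 0.002, 0.001]
ft_force: [0.2, 0.1, -1.2]
grip_width: 0.0296
```

Request:
send_rows([
  {"tx":-2.4,"ty":0.9,"tz":0,"rx":0,"ry":0,"rz":0},
  {"tx":-5,"ty":1.9,"tz":0,"rx":0,"ry":0,"rz":0},
  {"tx":-7.4,"ty":2.9,"tz":0,"rx":0,"ry":0,"rz":0},
  {"tx":-8.8,"ty":3.4,"tz":0,"rx":0,"ry":0,"rz":0},
  {"tx":-9.2,"ty":3.6,"tz":0,"rx":0,"ry":0,"rz":0},
])

```text
time: 35.48
position: [0.6087, -0.1335, 0.2181]
tool_rot: [0.694, 0.72, 0.002, 0.001]
ft_force: [0.5, 0.7, -1.8]
grip_width: 0.0295
```

Run:
```python
from bot import *
Yb=np.pi/2+b
G=C+ux*.047+uy*.024
c=robot.camera('scene'); save('s19',cv2.resize(c['color'][90:230,80:270],(800,589),interpolation=cv2.INTER_CUBIC))
plan((G+[0,0,.082],tdown(Yb)))
```

```text
t 35.53 p [ 0.6084 -0.1326  0.218 ] q [-0.395  0.503  1.42   0.003  1.216 -0.434] F [ 0.2  0.1 -2.2] g 0.0297
cm [ 0.22  0.04 13.6 ] |13.6| rad [ 0.004 -0.001 -0.002] rows>=4
```

View pics/s19.png

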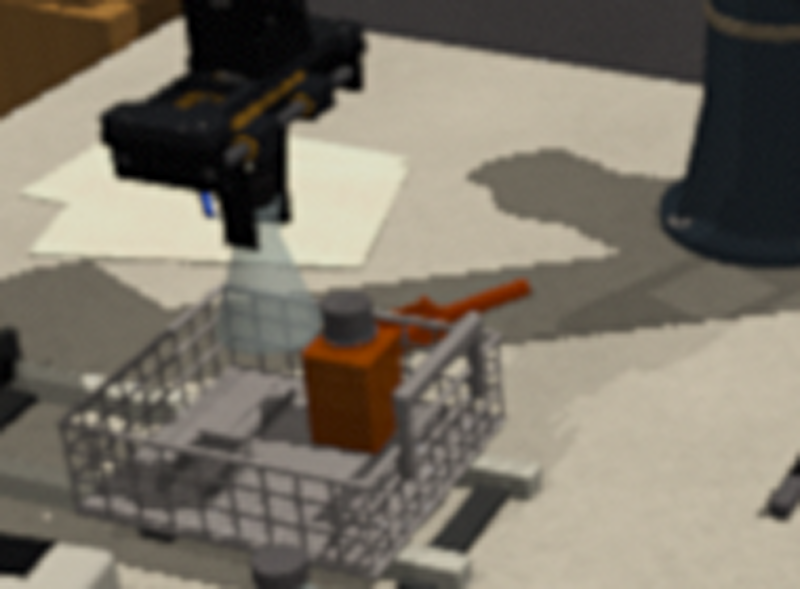

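Request:
send_rows([
  {"tx":0.1,"ty":0,"tz":2,"rx":0,"ry":0,"rz":0},
  {"tx":0.2,"ty":0,"tz":5,"rx":0,"ry":0,"rz":0},
  {"tx":0.2,"ty":0,"tz":8,"rx":0,"ry":0,"rz":0},
  {"tx":0.2,"ty":0,"tz":10.5,"rx":0,"ry":0,"rz":0},
  {"tx":0.2,"ty":0,"tz":11.5,"rx":0,"ry":0,"rz":0},
])

```text
time: 35.95
position: [0.6047, -0.1257, 0.0996]
tool_rot: [0.692, 0.722, 0.0, -0.004]
ft_force: [-0.4, 0.4, -2.0]
grip_width: 0.0293
```

Request:
send_rows([
  {"tx":0,"ty":0,"tz":0.3,"rx":0,"ry":0,"rz":0},
  {"tx":0,"ty":0,"tz":0.6,"rx":0,"ry":0,"rz":0},
  {"tx":0,"ty":0,"tz":0.9,"rx":0,"ry":0,"rz":0},
  {"tx":0,"ty":0,"tz":1.2,"rx":0,"ry":0,"rz":0},
  {"tx":0,"ty":0,"tz":1.3,"rx":0,"ry":0,"rz":0},
])

```text
time: 36.37
position: [0.6091, -0.129, 0.0912]
tool_rot: [0.693, 0.721, 0.002, 0.002]
ft_force: [-0.1, -0.4, -1.6]
grip_width: 0.0293
```

Request:
send_rows([
  {"tx":0,"ty":0,"tz":0.1,"rx":0,"ry":0,"rz":0},
  {"tx":0,"ty":0,"tz":0.2,"rx":0,"ry":0,"rz":0},
  {"tx":0,"ty":0,"tz":0.3,"rx":0,"ry":0,"rz":0},
  {"tx":0,"ty":0,"tz":0.3,"rx":0,"ry":0,"rz":0},
])

```text
time: 36.7
position: [0.6084, -0.129, 0.0872]
tool_rot: [0.693, 0.721, 0.002, 0.001]
ft_force: [-0.4, 1.0, -1.2]
grip_width: 0.0295
```

Request:
send_rows([
  {"tx":0,"ty":0,"tz":0.1,"rx":0,"ry":0,"rz":0},
  {"tx":0,"ty":0,"tz":0.2,"rx":0,"ry":0,"rz":0},
  {"tx":0,"ty":0,"tz":0.3,"rx":0,"ry":0,"rz":0},
  {"tx":0,"ty":0,"tz":0.3,"rx":0,"ry":0,"rz":0},
])

```text
time: 37.03
position: [0.6082, -0.1288, 0.0839]
tool_rot: [0.693, 0.721, 0.002, 0.0]
ft_force: [-0.0, 0.7, -1.4]
grip_width: 0.0293
```

Request:
send_rows([
  {"tx":0,"ty":0,"tz":0.1,"rx":0,"ry":0,"rz":0},
  {"tx":0,"ty":0,"tz":0.2,"rx":0,"ry":0,"rz":0},
  {"tx":0,"ty":0,"tz":0.2,"rx":0,"ry":0,"rz":0},
])

```text
time: 37.28
position: [0.6084, -0.1289, 0.082]
tool_rot: [0.693, 0.721, 0.002, 0.001]
ft_force: [0.5, -0.0, -2.2]
grip_width: 0.0297
```

Request:
send_rows([
  {"tx":0,"ty":0,"tz":0.1,"rx":0,"ry":0,"rz":0},
  {"tx":0,"ty":0,"tz":0.1,"rx":0,"ry":0,"rz":0},
  {"tx":0,"ty":0,"tz":0.1,"rx":0,"ry":0,"rz":0},
])

```text
time: 37.53
position: [0.6084, -0.1289, 0.0819]
tool_rot: [0.693, 0.721, 0.002, 0.001]
ft_force: [-1.3, 0.6, 5.1]
grip_width: 0.0297
```

Touchdown. I'll release and lift.

Request:
send_rows([
  {"tx":0,"ty":0,"tz":0,"rx":0,"ry":0,"rz":0},
  {"tx":0,"ty":0,"tz":0,"rx":0,"ry":0,"rz":0},
  {"tx":0,"ty":0,"tz":0,"rx":0,"ry":0,"rz":0},
  {"tx":0,"ty":0,"tz":0,"rx":0,"ry":0,"rz":0},
  {"tx":0,"ty":0,"tz":0,"rx":0,"ry":0,"rz":0},
], claw=5)

```text
time: 37.95
position: [0.6084, -0.1289, 0.0809]
tool_rot: [0.693, 0.721, 0.002, 0.001]
ft_force: [0.2, 0.4, 0.3]
grip_width: 0.0486
```

Request:
send_rows([
  {"tx":0,"ty":0,"tz":-1,"rx":0,"ry":0,"rz":0},
  {"tx":0,"ty":0,"tz":-4,"rx":0,"ry":0,"rz":0},
  {"tx":0,"ty":0,"tz":-8,"rx":0,"ry":0,"rz":0},
  {"tx":0,"ty":0,"tz":-11,"rx":0,"ry":0,"rz":0},
  {"tx":0,"ty":0,"tz":-12,"rx":0,"ry":0,"rz":0},
])

```text
time: 38.37
position: [0.6111, -0.1302, 0.2074]
tool_rot: [0.693, 0.721, 0.004, 0.006]
ft_force: [1.0, 0.3, 0.1]
grip_width: 0.0501
```

Run:
```python
from bot import *
c=robot.camera('scene'); save('s20',cv2.resize(c['color'][90:230,80:270],(800,589),interpolation=cv2.INTER_CUBIC)); W=world(c)
m=(abs(W[...,0]-.56)<.09)&(abs(W[...,1]+.04)<.05)&(W[...,2]>.135)&(W[...,2]<.16); p=W[m]; print('handle',len(p),p.mean(0),p.min(0),p.max(0))
plan()
```

```text
handle 155 [ 0.56184022 -0.03418296  0.14413867] [ 0.49719781 -0.04480225  0.13603488] [ 0.6177929  -0.02715589  0.14986822]
t 38.42 p [ 0.6112 -0.1302  0.2074] q [-0.39   0.512  1.435  0.003  1.181 -0.431] F [ 1.1 -0.8  0.5] g 0.0496
```

View pics/s20.png

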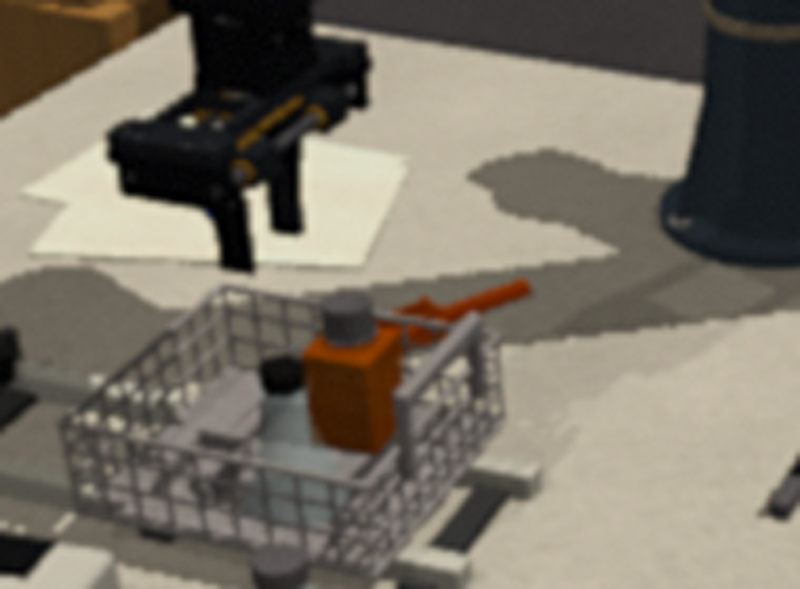

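Run:
```python
from bot import *
Yb=np.pi/2+b
H=np.array([.558,-.038,0])
T=[(H+uy*.05+[0,0,.2],tdown(Yb)),(H+uy*.05+[0,0,.1],tdown(Yb)),(H+uy*.017+[0,0,.1],tdown(Yb)),(H+uy*(-.155)+[0,0,.1],tdown(Yb))]
plan(*T)
q=robot.get_obs()['q']
for p,R in T: q,e=ik(np.array(p),R,q); print(p.round(3),q.round(2),'%.0e'%e)
```

```text
t 38.42 p [ 0.6112 -0.1302  0.2074] q [-0.39   0.512  1.435  0.003  1.181 -0.431] F [ 1.1 -0.8  0.5] g 0.0496
cm [14.43 -4.96  0.63] |15.3| rad [ 0.013  0.003 -0.   ] rows>=4
cm [ 0. -0. 10.] |10.0| rad [0. 0. 0.] rows>=3
cm [-3.3  0.   0. ] |3.3| rad [0. 0. 0.] rows>=1
cm [-17.2   0.    0. ] |17.2| rad [0. 0. 0.] rows>=5
[0.556 0.012 0.2  ] [-0.18  0.43  1.61  0.    1.1  -0.22] 2e-10
[0.556 0.012 0.1  ] [-0.18  0.57  1.7  -0.    0.87 -0.22] 5e-12
[ 0.557 -0.021  0.1  ] [-0.24  0.57  1.69 -0.    0.87 -0.28] 5e-13
[ 0.564 -0.193  0.1  ] [-0.52  0.62  1.59  0.    0.93 -0.56] 2e-09
```

Request:
send_rows([
  {"tx":3,"ty":-1,"tz":-0.5,"rx":0,"ry":0,"rz":0},
  {"tx":7,"ty":-2.5,"tz":-0.5,"rx":0.01,"ry":0,"rz":0},
  {"tx":11,"ty":-4,"tz":0,"rx":0.01,"ry":0,"rz":0},
  {"tx":14.4,"ty":-5,"tz":0,"rx":0.01,"ry":0,"rz":0},
  {"tx":14.4,"ty":-5,"tz":0.6,"rx":0.01,"ry":0,"rz":0},
], claw=0)

```text
time: 38.83
position: [0.5475, 0.0191, 0.1944]
tool_rot: [0.691, 0.723, -0.002, -0.006]
ft_force: [-0.8, 0.0, 0.5]
grip_width: 0.0243
```

Request:
send_rows([
  {"tx":0,"ty":0,"tz":2,"rx":0,"ry":0,"rz":0},
  {"tx":0,"ty":0,"tz":5,"rx":0,"ry":0,"rz":0},
  {"tx":0,"ty":0,"tz":8,"rx":0,"ry":0,"rz":0},
  {"tx":0,"ty":0,"tz":10,"rx":0,"ry":0,"rz":0},
  {"tx":0,"ty":0,"tz":10,"rx":0,"ry":0,"rz":0},
])

```text
time: 39.25
position: [0.5473, 0.0134, 0.0903]
tool_rot: [0.693, 0.721, -0.005, -0.007]
ft_force: [-1.0, 0.7, 0.4]
grip_width: 0.0011
```

Request:
send_rows([
  {"tx":0,"ty":0,"tz":0,"rx":0,"ry":0,"rz":0},
  {"tx":0,"ty":0,"tz":0,"rx":0,"ry":0,"rz":0},
])

```text
time: 39.42
position: [0.5523, 0.0126, 0.0956]
tool_rot: [0.693, 0.721, -0.002, -0.002]
ft_force: [-0.2, 0.1, 0.4]
grip_width: 0.0003
```

Run:
```python
from bot import *
Yb=np.pi/2+b
H=np.array([.558,-.038,0])
c=robot.camera('scene'); save('s21',cv2.resize(c['color'][90:230,80:270],(800,589),interpolation=cv2.INTER_CUBIC))
plan((H+uy*.017+[0,0,.1],tdown(Yb)))
```

```text
t 39.47 p [0.5528 0.0126 0.0963] q [-0.179  0.576  1.704 -0.     0.865 -0.219] F [-0.1 -0.  -0.5] g 0.0002
cm [-3.37  0.32 -0.38] |3.4| rad [-0.004 -0.001 -0.   ] rows>=1
```

View pics/s21.png

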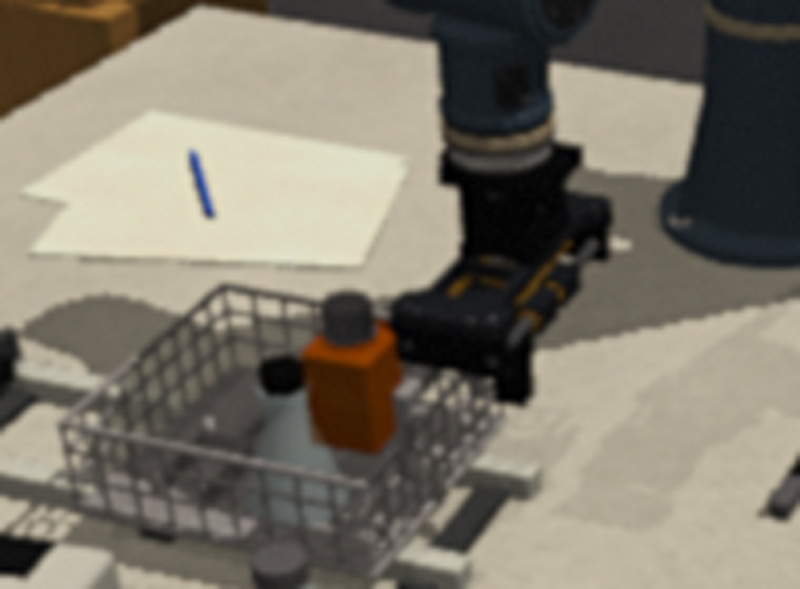

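Request:
send_rows([
  {"tx":-0.7,"ty":0.3,"tz":-0.2,"rx":0,"ry":0,"rz":0},
  {"tx":-1.4,"ty":0.3,"tz":-0.3,"rx":0,"ry":0,"rz":0},
  {"tx":-2,"ty":0.3,"tz":-0.3,"rx":0,"ry":0,"rz":0},
  {"tx":-2.4,"ty":0.3,"tz":-0.3,"rx":0,"ry":0,"rz":0},
  {"tx":-2.6,"ty":0.3,"tz":-0.3,"rx":0,"ry":0,"rz":0},
])

```text
time: 39.88
position: [0.556, -0.0141, 0.0986]
tool_rot: [0.693, 0.721, -0.002, -0.002]
ft_force: [-0.3, -0.4, 0.2]
grip_width: 0.0008
```

Request:
send_rows([
  {"tx":-0.2,"ty":0,"tz":0,"rx":0,"ry":0,"rz":0},
  {"tx":-0.4,"ty":0,"tz":0,"rx":0,"ry":0,"rz":0},
  {"tx":-0.6,"ty":0,"tz":0,"rx":0,"ry":0,"rz":0},
  {"tx":-0.8,"ty":0,"tz":0,"rx":0,"ry":0,"rz":0},
  {"tx":-1.1,"ty":0,"tz":0,"rx":0,"ry":0,"rz":0},
])

```text
time: 40.3
position: [0.5559, -0.0235, 0.098]
tool_rot: [0.693, 0.721, -0.002, -0.003]
ft_force: [-0.3, 1.9, 0.9]
grip_width: 0.0005
```

Request:
send_rows([
  {"tx":-0.3,"ty":0,"tz":0,"rx":0,"ry":0,"rz":0},
  {"tx":-0.7,"ty":0,"tz":0,"rx":0,"ry":0,"rz":0},
  {"tx":-1.1,"ty":0,"tz":0,"rx":0,"ry":0,"rz":0},
  {"tx":-1.5,"ty":0,"tz":0,"rx":0,"ry":0,"rz":0},
  {"tx":-1.9,"ty":0,"tz":0,"rx":0,"ry":0,"rz":0},
])

```text
time: 40.72
position: [0.5568, -0.0431, 0.098]
tool_rot: [0.693, 0.721, -0.002, -0.003]
ft_force: [1.1, 3.1, 0.1]
grip_width: 0.0005
```

Contact at y≈-0.023 with about 3 N of push, and it is sliding smoothly. I'll continue gently.

Request:
send_rows([
  {"tx":-0.5,"ty":0,"tz":0,"rx":0,"ry":0,"rz":0},
  {"tx":-1,"ty":0,"tz":0,"rx":0,"ry":0,"rz":0},
  {"tx":-1.5,"ty":0,"tz":0,"rx":0,"ry":0,"rz":0},
  {"tx":-2,"ty":0,"tz":0,"rx":0,"ry":0,"rz":0},
  {"tx":-2.5,"ty":0,"tz":0,"rx":0,"ry":0,"rz":0},
])

```text
time: 41.13
position: [0.5578, -0.0684, 0.098]
tool_rot: [0.693, 0.721, -0.002, -0.003]
ft_force: [0.2, 2.6, 0.1]
grip_width: 0.0004
```

Request:
send_rows([
  {"tx":-0.5,"ty":0,"tz":0,"rx":0,"ry":0,"rz":0},
  {"tx":-1,"ty":0,"tz":0,"rx":0,"ry":0,"rz":0},
  {"tx":-1.5,"ty":0,"tz":0,"rx":0,"ry":0,"rz":0},
  {"tx":-2,"ty":0,"tz":0,"rx":0,"ry":0,"rz":0},
  {"tx":-2.5,"ty":0,"tz":0,"rx":0,"ry":0,"rz":0},
])

```text
time: 41.55
position: [0.5588, -0.0933, 0.098]
tool_rot: [0.693, 0.721, -0.002, -0.003]
ft_force: [-1.3, 2.5, 1.4]
grip_width: 0.0001
```

Request:
send_rows([
  {"tx":-0.5,"ty":0,"tz":0,"rx":0,"ry":0,"rz":0},
  {"tx":-1,"ty":0,"tz":0,"rx":0,"ry":0,"rz":0},
  {"tx":-1.5,"ty":0,"tz":0,"rx":0,"ry":0,"rz":0},
  {"tx":-2,"ty":0,"tz":0,"rx":0,"ry":0,"rz":0},
  {"tx":-2.4,"ty":0,"tz":0,"rx":0,"ry":0,"rz":0},
])

```text
time: 41.97
position: [0.5597, -0.1175, 0.098]
tool_rot: [0.693, 0.721, -0.002, -0.003]
ft_force: [-0.2, 3.4, -0.1]
grip_width: 0.0003
```

Run:
```python
from bot import *
c=robot.camera('scene'); save('s22',cv2.resize(c['color'][70:230,40:257],(800,590),interpolation=cv2.INTER_CUBIC))
plan()
```

```text
t 42.02 p [ 0.5602 -0.1186  0.0981] q [-0.402  0.595  1.652 -0.003  0.9   -0.44 ] F [ 0.6 -1.  -0.2] g 0.0006
```

View pics/s22.png

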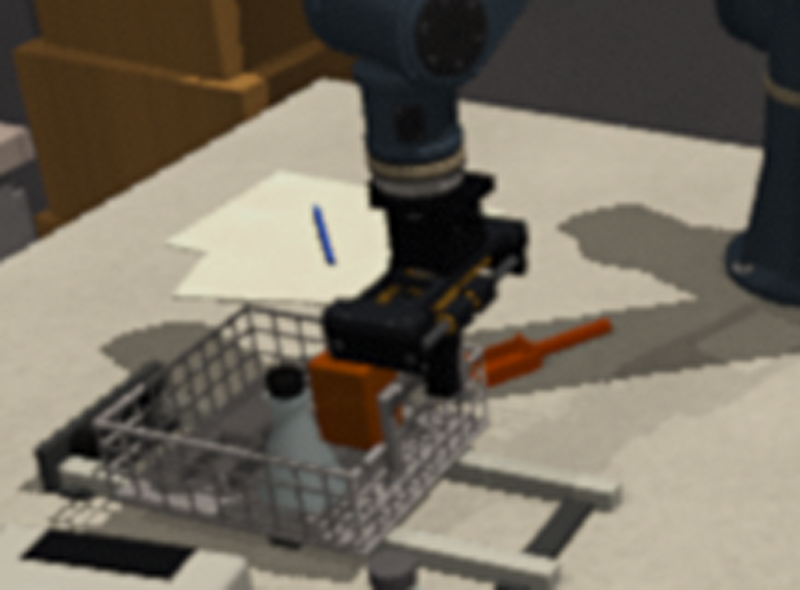

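Request:
send_rows([
  {"tx":-0.3,"ty":0,"tz":0,"rx":0,"ry":0,"rz":0},
  {"tx":-0.7,"ty":0,"tz":0,"rx":0,"ry":0,"rz":0},
  {"tx":-1.1,"ty":0,"tz":0,"rx":0,"ry":0,"rz":0},
  {"tx":-1.5,"ty":0,"tz":0,"rx":0,"ry":0,"rz":0},
  {"tx":-1.9,"ty":0,"tz":0,"rx":0,"ry":0,"rz":0},
])

```text
time: 42.43
position: [0.561, -0.1362, 0.0981]
tool_rot: [0.693, 0.721, -0.002, -0.002]
ft_force: [1.5, 2.5, 1.0]
grip_width: 0.0006
```

Request:
send_rows([
  {"tx":-0.3,"ty":0,"tz":0,"rx":0,"ry":0,"rz":0},
  {"tx":-0.6,"ty":0,"tz":0,"rx":0,"ry":0,"rz":0},
  {"tx":-0.9,"ty":0,"tz":0,"rx":0,"ry":0,"rz":0},
  {"tx":-1.2,"ty":0,"tz":0,"rx":0,"ry":0,"rz":0},
  {"tx":-1.4,"ty":0,"tz":0,"rx":0,"ry":0,"rz":0},
])

```text
time: 42.85
position: [0.5615, -0.1503, 0.0981]
tool_rot: [0.693, 0.721, -0.002, -0.002]
ft_force: [1.6, 1.9, 0.8]
grip_width: 0.0005
```

Request:
send_rows([
  {"tx":-0.2,"ty":0,"tz":0,"rx":0,"ry":0,"rz":0},
  {"tx":-0.4,"ty":0,"tz":0,"rx":0,"ry":0,"rz":0},
  {"tx":-0.6,"ty":0,"tz":0,"rx":0,"ry":0,"rz":0},
  {"tx":-0.8,"ty":0,"tz":0,"rx":0,"ry":0,"rz":0},
  {"tx":-0.9,"ty":0,"tz":0,"rx":0,"ry":0,"rz":0},
])

```text
time: 43.27
position: [0.5615, -0.1591, 0.0979]
tool_rot: [0.693, 0.721, -0.002, -0.003]
ft_force: [1.3, 2.4, 1.1]
grip_width: 0.0007
```

Run:
```python
from bot import *
c=robot.camera('scene'); save('s23',cv2.resize(c['color'][130:230,40:180],(800,571),interpolation=cv2.INTER_CUBIC))
c=robot.camera('top'); save('t23',cv2.resize(c['color'][110:240,300:480],(800,578),interpolation=cv2.INTER_CUBIC))
plan()
```

```text
t 43.37 p [ 0.5613 -0.1593  0.0978] q [-0.466  0.607  1.623 -0.003  0.918 -0.504] F [-0.3  0.5  0.1] g 0.0004
```

View pics/s23.png

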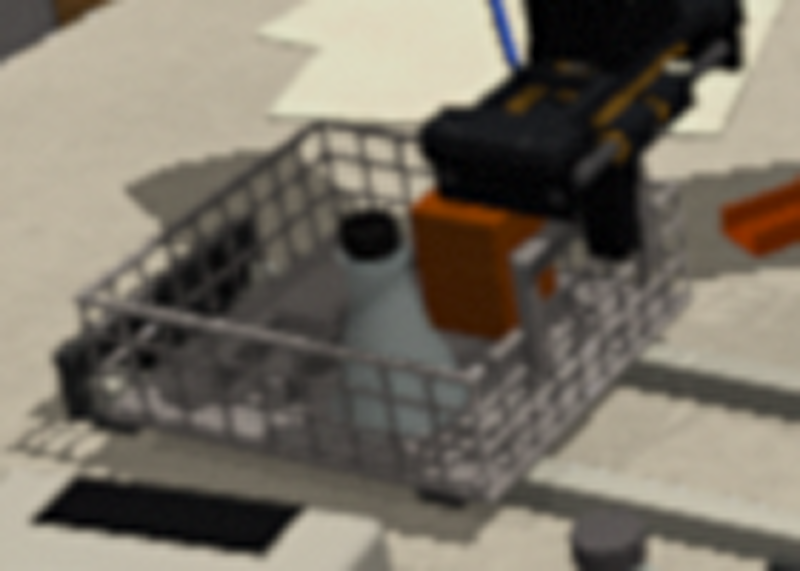

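View pics/t23.png

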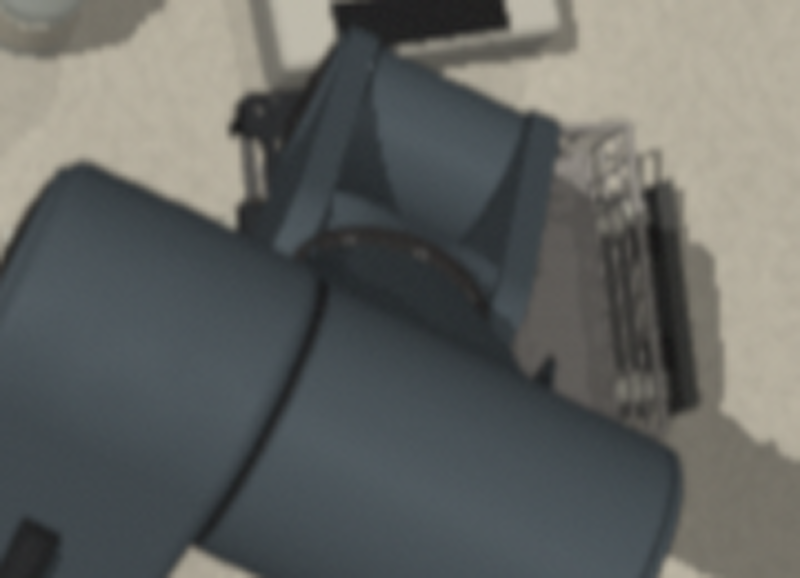

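Request:
send_rows([
  {"tx":-0.2,"ty":0,"tz":0,"rx":0,"ry":0,"rz":0},
  {"tx":-0.4,"ty":0,"tz":0,"rx":0,"ry":0,"rz":0},
  {"tx":-0.6,"ty":0,"tz":0,"rx":0,"ry":0,"rz":0},
  {"tx":-0.7,"ty":0,"tz":0,"rx":0,"ry":0,"rz":0},
])

```text
time: 43.7
position: [0.5614, -0.166, 0.0978]
tool_rot: [0.693, 0.721, -0.002, -0.003]
ft_force: [0.6, 2.5, 1.5]
grip_width: 0.0007
```

Request:
send_rows([
  {"tx":-0.2,"ty":0,"tz":0,"rx":0,"ry":0,"rz":0},
  {"tx":-0.4,"ty":0,"tz":0,"rx":0,"ry":0,"rz":0},
  {"tx":-0.5,"ty":0,"tz":0,"rx":0,"ry":0,"rz":0},
])

```text
time: 43.95
position: [0.5616, -0.1711, 0.0978]
tool_rot: [0.693, 0.721, -0.002, -0.003]
ft_force: [0.3, 2.9, 0.7]
grip_width: 0.0005
```

Request:
send_rows([
  {"tx":-0.2,"ty":0,"tz":0,"rx":0,"ry":0,"rz":0},
  {"tx":-0.4,"ty":0,"tz":0,"rx":0,"ry":0,"rz":0},
  {"tx":-0.5,"ty":0,"tz":0,"rx":0,"ry":0,"rz":0},
])

```text
time: 44.2
position: [0.5619, -0.1761, 0.0978]
tool_rot: [0.693, 0.721, -0.002, -0.003]
ft_force: [-0.8, 2.8, 1.0]
grip_width: 0.0003
```

Request:
send_rows([
  {"tx":-0.2,"ty":0,"tz":0,"rx":0,"ry":0,"rz":0},
  {"tx":-0.3,"ty":0,"tz":0,"rx":0,"ry":0,"rz":0},
  {"tx":-0.4,"ty":0,"tz":0,"rx":0,"ry":0,"rz":0},
])

```text
time: 44.45
position: [0.562, -0.1798, 0.0978]
tool_rot: [0.693, 0.721, -0.002, -0.003]
ft_force: [-0.1, 2.1, 0.8]
grip_width: 0.0003
```

Request:
send_rows([
  {"tx":-0.2,"ty":0,"tz":0,"rx":0,"ry":0,"rz":0},
  {"tx":-0.3,"ty":0,"tz":0,"rx":0,"ry":0,"rz":0},
  {"tx":-0.4,"ty":0,"tz":0,"rx":0,"ry":0,"rz":0},
])

```text
time: 44.7
position: [0.5622, -0.1839, 0.0978]
tool_rot: [0.693, 0.721, -0.002, -0.003]
ft_force: [-2.0, 1.6, 1.0]
grip_width: 0.0002
```

Request:
send_rows([
  {"tx":-0.2,"ty":0,"tz":0,"rx":0,"ry":0,"rz":0},
  {"tx":-0.3,"ty":0,"tz":0,"rx":0,"ry":0,"rz":0},
  {"tx":-0.4,"ty":0,"tz":0,"rx":0,"ry":0,"rz":0},
])

```text
time: 44.95
position: [0.5622, -0.1845, 0.0978]
tool_rot: [0.693, 0.721, -0.0, -0.005]
ft_force: [0.7, 13.0, 4.3]
grip_width: 0.0003
```

Stalled at y=-0.1845 with 13 N, so it is against the stop. I'll back off.

Request:
send_rows([
  {"tx":0.3,"ty":0,"tz":0,"rx":0,"ry":0,"rz":0},
  {"tx":1,"ty":0,"tz":0,"rx":0,"ry":0,"rz":0},
  {"tx":2.5,"ty":0,"tz":0,"rx":0,"ry":0,"rz":0},
  {"tx":4.5,"ty":0,"tz":0,"rx":0,"ry":0,"rz":0},
  {"tx":6,"ty":0,"tz":0,"rx":0,"ry":0,"rz":0},
])

```text
time: 45.37
position: [0.5603, -0.1265, 0.098]
tool_rot: [0.693, 0.721, -0.002, -0.003]
ft_force: [-0.7, -0.2, -0.4]
grip_width: 0.0003
```

Request:
send_rows([
  {"tx":3,"ty":0,"tz":-3,"rx":0,"ry":0,"rz":0},
  {"tx":6,"ty":0,"tz":-5,"rx":0,"ry":0,"rz":0},
  {"tx":9,"ty":0,"tz":-8,"rx":0,"ry":0,"rz":0},
  {"tx":12,"ty":0,"tz":-10,"rx":0,"ry":0,"rz":0},
  {"tx":15,"ty":0,"tz":-10,"rx":0,"ry":0,"rz":0},
])

```text
time: 45.78
position: [0.5581, 0.0236, 0.2031]
tool_rot: [0.693, 0.721, 0.001, 0.002]
ft_force: [1.0, 0.4, 0.7]
grip_width: 0.0005
```

Request:
send_rows([
  {"tx":3,"ty":0,"tz":0,"rx":0,"ry":0,"rz":0},
  {"tx":6,"ty":0,"tz":0,"rx":0,"ry":0,"rz":0},
  {"tx":8,"ty":0,"tz":0,"rx":0,"ry":0,"rz":0},
  {"tx":9,"ty":0,"tz":0,"rx":0,"ry":0,"rz":0},
])

```text
time: 46.12
position: [0.5507, 0.1151, 0.1986]
tool_rot: [0.692, 0.722, -0.002, -0.003]
ft_force: [-0.2, -0.3, 0.0]
grip_width: 0.0002
```

Run:
```python
from bot import *
c=robot.camera('scene'); save('s24',cv2.resize(c['color'][100:240,40:230],(800,589),interpolation=cv2.INTER_CUBIC))
c=robot.camera('top'); save('t24',cv2.resize(c['color'][100:280,160:400+30],(800,533),interpolation=cv2.INTER_CUBIC)); W=world(c); x,y,z=W[...,0],W[...,1],W[...,2]
m=(abs(x-.56)<.1)&(abs(y+.2)<.06)&(z>.135)&(z<.155)
p=W[m]
h=p[(p[:,1]>-.215)]; print('handle',len(h),h.mean(0),cv2.minAreaRect((h[:,:2]*1000).astype(np.float32)))
for l in ['bottle','flask','scoop','marker','dish','dishes']:
    for d in robot.outline_of(l,'top')[:2]: print(l,round(d['p'],2),np.round(d['xy']),np.nanmedian(W[d['pixels']],0).round(3))
plan()
```

```text
handle 203 [ 0.56420191 -0.19851965  0.14600381] ((565.1822509765625, -198.61679077148438), (117.31534576416016, 14.243518829345703), 1.8948343992233276)
bottle 0.72 [407. 189.] [ 0.517 -0.282  0.114]
flask 0.72 [400. 161.] [ 0.608 -0.278  0.081]
scoop 0.96 [424. 169.] [ 0.601 -0.364  0.045]
scoop 0.83 [366. 262.] [ 0.311 -0.188  0.009]
dishes 0.93 [196. 129.] [0.714 0.323 0.05 ]
t 46.52 p [0.5516 0.1106 0.1982] q [-1.000e-03  4.470e-01  1.587e+00  1.000e-03  1.115e+00 -4.000e-02] F [-0.6  0.1 -0.1] g 0.0006
```

View pics/s24.png

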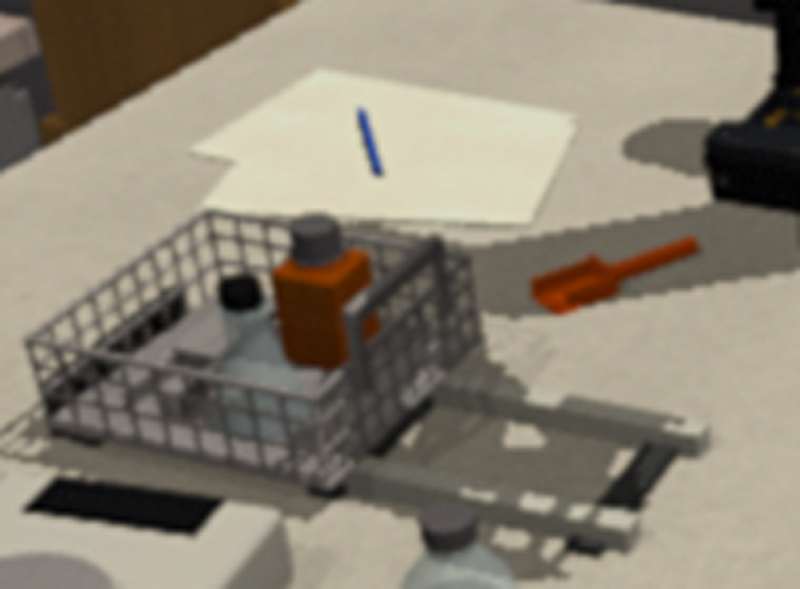

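View pics/t24.png

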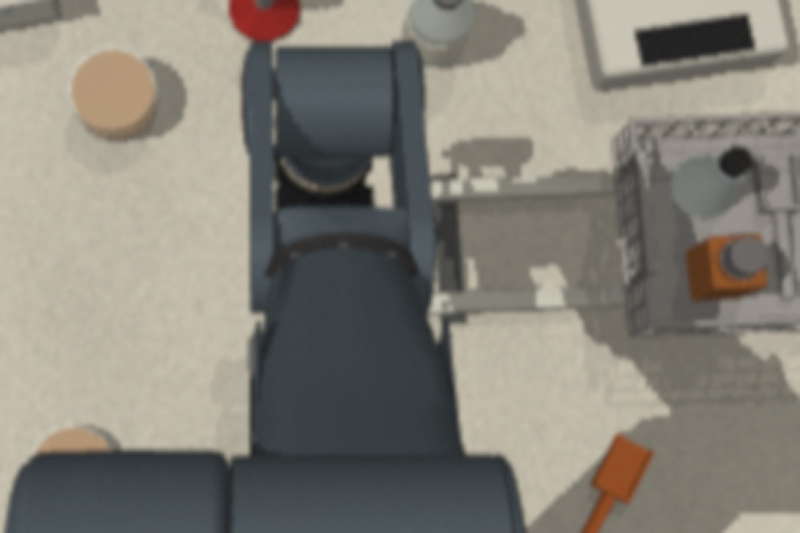

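```bash
python3 -c "
from h import *
print(robot.hand_in()); o=robot.get_obs(); print(o['time'])"
```

```text
the job is handed in; nothing more can be done
None
the job is handed in; nothing more can be done
```

The job is done and handed in at about 46.5 s of the 72 s allowed. The bottle, flask and scoop are in the basket and it is home against the stop.

- **Scoop:** my first two grasps closed on nothing and did not move it. On the first the fingers had not finished closing. On the second they were too high, because the real fingertips sit about 25 mm short of the reported TCP. After correcting for that, I laid the steel scoop flat on the basket floor.
- **Bottle:** I stood it upright on the bench, let go, picked it up again from above and set it down upright in the basket.
- **Flask:** I set it down upright beside the bottle. Both glass pieces touched down at 5 N or less before release.
- **Basket:** I pushed it slowly by the handle until it stalled at 13 N, about 0.161 m of travel, then backed the arm off.

**Last checks:**
- The pictures show the bottle and flask upright, the scoop flat, and the gripper clear of everything. The networks found all three inside the basket.
- The handle measured 0.1605 m from its start, within about 1.5 mm of where the fingers stalled, so any rebound is small.
- In that last top picture the network found the pile of Petri dishes where it was at the start. It did not report the marker or the single dish, because the arm hid the marker and most of the dish. I never touched them, and earlier pictures showed them in place.

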